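# Load the indexing mandrel carousel

## Robot

A 6-joint arm with a two-finger parallel gripper is mounted at the origin on the work surface; the furniture and walls round the work are solid. World frame = base frame: x ahead of the robot, y to its left, z up, the work surface at z = 0. Lengths are in m, angles in rad, forces in N, time in s.
With the tool pointing down it reaches from about 0.275 to 0.75 m from the base axis. Payload 10.2 kg.
Tool frame: the origin (TCP) lies midway between the tips of the shut fingers; the grasp point (between the pads) lies 19 mm behind it; x points along the fingers, z is the direction in which the jaws open and shut, and the axes are right-handed (so a half turn about x gives the same grasp; the last joint's range is limited). The gripper opens to 88 mm and grips with 3 to 60 N. Pads are 18 mm wide; open, the fingers measure 123 mm over their backs; the gripper's body (75 mm by 187 mm) begins 45 mm behind the grasp point.
Start: joints at [-1.359, 0.313, 1.498, -0, 1.331, -0.223], TCP at [0.221, -0.476, 0.239] pointing down, gripper open.
Joint ranges: [-2.94, 2.94], [-0.97, 2.17], [0.19, 2.56], [-1.23, 4.37], [0.02, 3.11], [-2.88, 2.88]. Speed limits (rad/s): [2.39, 2.39, 3.01, 3.14, 3.14, 3.14].

## Interface

Orientations are given as a unit quaternion [x, y, z, w].
In Python, from station import * gives the robot as it stands.
- The arm moves only by the tool drive_tool, never from a script. Its argument "plan" is a list of rows, each an object of numbers: "tx", "ty", "tz": the shift along the world's x, y, z in cm; "wx", "wy", "wz": the turn, a rotation vector about the world's x, y, z in rad; "gripper": the closure in counts, from 0 (fully open) to 255 (shut). A call has 1 to 5 rows; each row is the pose to reach, as a shift and turn from the pose commanded when the call began; what a row does not reach only later rows make up. A row lasts 1/8 s, in which the tool goes at most 62.5 mm and 10.7 degrees, less where a joint would pass 70% of its speed; a pose out of reach is approached as far as the arm can. A call with a gripper value outside its range is refused whole. The fingers move at their own pace and stop on an object; the grip force is fixed at half the most. Time passes only in rows, so rows that repeat a pose let the fingers close. It gives the time, the measured TCP pose, the force and the opening at its end, in the units of the state.
- get_obs(): the state, without advancing time (a new reading comes with each control period).
- grab_frame(name): name is "side" or "top" or "wrist"; returns a dict with "image" (400x640x3 uint8, red, green, blue), "K" (3x3 intrinsics, pixels), "world_from_camera" (4x4, takes a point from camera to world coordinates). Camera axes: x right, y down, z forward; pixel columns grow to the right and rows downward; lengths in m; the calibration is good to about 2 mm. A picture is of the moment at which its call begins. There is no depth.
- close_job(): hands the job in, once; it reports no verdict.
Trained networks look in the newest picture that a camera, given by its name, has taken for a name from the list of things; names that differ only in an ending like _2 or _b are one class to them, and where a whole thing is asked for, a point or a joint stands for the part that bears it (a point fixed in the world has none). Each returns a list of dicts, best first, with "confidence" (0 to 1); they miss things now and then, are a little off and sometimes report something else, mostly with a low value. They report only what shows in the picture. A call takes as long as a camera call. They do not tell look-alikes from the thing itself.
- boxes_of(query, camera): "location" ([column, row] in pixels, amid what is visible of it).
- pinpoint(query, camera): "location" ([column, row] in pixels: a listed point, or the origin of a listed thing).
The state is a dict: "t": time; "joints": joint angles; "joint_vel": joint speeds; "joint_torque": joint torques, N m; "tcp_pos": TCP position; "tcp_rot": TCP orientation; "ft_force": force on the tool from outside, world axes, zero at the start; "ft_torque": the same for the moment, N m; "finger_gap": finger opening in m.
Only numpy, scipy, OpenCV 4.12 (cv2) and the standard library are available. Lean on these libraries where they do the work, as an engineer would, in place of code of your own. Each camera call takes 0.05 s, during which the arm holds its last target. There are 200 camera calls.

## Task

Load every mandrel standing on the bench into the carousel, one to a slot: turn the carousel so that a slot faces the gate with the spring plunger snapped in its hole, slide the mandrel upright through the gate all the way into the slot, then pull the plunger, turn on to the next hole and let it snap in. When all are loaded, turn the carousel back until its blank side closes the gate and the plunger has snapped in, and leave the other things on the bench where they are.

Things in the scene. Friction and masses are not known exactly. Their poses are not given: they have to be found in the camera images.
- base: fixed round grey base of the carousel, 260 mm across; origin on the carousel's vertical axis at bench height, z up; its -x axis points out through the gate
- ring (a point): point on the carousel axis at the height of the top (z = 40 mm) of the fixed guard ring, inner radius 100, outer 127 mm, which surrounds the carousel save for one opening, the gate. Its top has five square index holes on a radius of 115 mm, at -100, -50, 0, 50 and 100 degrees from the base's +x axis (counted towards +y)
- gate (a point): middle of the gate, 127 mm from the carousel axis, on the level apron (top z = 12 mm) that runs out to 160 mm from the axis; axes as the base's, so +x leads straight in to the axis. Gate guides are 48 mm apart, flared at the outer end, tops at z = 22.5 mm
- carousel (a joint): turn of the carousel (rad), growing anticlockwise seen from above, range -0.15 to 3.64, friction 0.15 N m, stays where left. Index holes are at 0, 0.873, 1.745, 2.618, 3.491. At 0 its blank side (no slot) closes the gate; at the others slots 1, 2, 3, 4 in turn face it. Starts empty between 0 and 0.873, the pin riding on the ring
- slot_1 (a point): where the foot of a mandrel that is fully home in slot 1 stands (72 mm from the axis, slot floor z = 12 mm, level with the apron). Slots are radial T slots open only outwards, 47 mm wide, with lips at z = 30 to 36 mm that leave a 26 mm gap for the stem. Once turned from the gate the guard ring closes them; a mandrel within 78 mm of the axis clears the ring
- slot_2 (a point): the same for slot 2
- slot_3 (a point): the same for slot 3
- plunger (a joint): lift of the spring plunger (m): 0 = pin snapped home in a hole, 0.010 = pin tip riding on the ring, 0.018 = fully pulled. Pulled straight up against 5 N (at 0) to 10.5 N (at 0.018). Let go, it springs down and snaps in if within about 1 mm of a hole's middle. Lift by more than 0.010 to turn the carousel out of a hole
- knob_grip (a point): middle of the plunger's upright black knob (24 mm diameter, 42 mm tall) on the end of the carousel's arm, 115 mm from the axis, at -100 degrees + carousel turn from the base's +x axis. Pin home: this point z = 84, knob z = 60 to 102 mm. Arm top z = 54, boss under the knob to 58 mm. The knob spins freely, so hold it and swing the carousel round by it
- work_mandrel_0_mid (a point): centre (38 mm above the foot) of a steel mandrel: round foot flange 44 mm diameter and 14 mm thick, round stem 18 mm diameter, tapering over the topmost 10 mm, 76 mm tall in all, 0.28 kg, standing upright, z along the stem. May be absent
- work_mandrel_1_mid (a point): centre of a second mandrel, the same in all. May be absent
- work_mandrel_2_mid (a point): centre of a third mandrel, the same in all. May be absent
- jar: glass jar with pins and a lid, 56 mm across, 74 mm tall, bystander; origin under its centre
- tape: roll of masking tape lying flat, 96 mm across, 25 mm high, bystander; origin under its centre
- slot_4 (a point): the same for slot 4
- work_mandrel_3_mid (a point): centre of a fourth mandrel, the same in all. May be absent
- vblock: ground steel V block, 44 x 60 mm, 42 mm tall, bystander; origin under its centre
Not all that is in view belongs to the job. Leave any orange or red look-alike of the part that bears work_mandrel_2_mid alone.

How it is judged:
On the way, in this order (a step that is already met when the one before it is completed fails the run):
1. the plunger has snapped in with a slot facing the gate ((value of joint carousel between 0.8427 and 0.9027 rad or value of joint carousel between 1.7153 and 1.7753 rad or value of joint carousel between 2.588 and 2.648 rad or value of joint carousel between 3.4607 and 3.5207 rad) and value of joint plunger below 0.003 m), for 0.2 s.
2. a first mandrel is in a slot, with the plunger in its hole (all of step 1 and ((horizontal distance between work_mandrel_0_mid and base below 0.084 m and height (world z) of work_mandrel_0_mid below 0.06 m and angle between work_mandrel_0_mid's own z axis and vertical below 0.15 rad) or (horizontal distance between work_mandrel_1_mid and base below 0.084 m and height (world z) of work_mandrel_1_mid below 0.06 m and angle between work_mandrel_1_mid's own z axis and vertical below 0.15 rad) or (horizontal distance between work_mandrel_2_mid and base below 0.084 m and height (world z) of work_mandrel_2_mid below 0.06 m and angle between work_mandrel_2_mid's own z axis and vertical below 0.15 rad) or (horizontal distance between work_mandrel_3_mid and base below 0.084 m and height (world z) of work_mandrel_3_mid below 0.06 m and angle between work_mandrel_3_mid's own z axis and vertical below 0.15 rad))), for 0.2 s.
3. every mandrel is in a slot, with the plunger in its hole (all of step 1 and horizontal distance between each of work_mandrel_0_mid, work_mandrel_1_mid, work_mandrel_2_mid, work_mandrel_3_mid and base below 0.084 m and height (world z) of each of work_mandrel_0_mid, work_mandrel_1_mid, work_mandrel_2_mid, work_mandrel_3_mid below 0.06 m and angle between each of work_mandrel_0_mid, work_mandrel_1_mid, work_mandrel_2_mid, work_mandrel_3_mid's own z axis and vertical below 0.15 rad), for 0.2 s.
At the end, for the whole second after the job is handed in: the carousel stands at 0 within 0.03 rad, blank side at the gate, with the plunger down to less than 3 mm; every mandrel that is present stands upright (within 0.15 rad) in a slot, its axis less than 84 mm from the carousel axis (value of joint carousel between -0.03 and 0.03 rad and value of joint plunger below 0.003 m and velocity of joint carousel below 0.05 rad/s and horizontal distance between each of work_mandrel_0_mid, work_mandrel_1_mid, work_mandrel_2_mid, work_mandrel_3_mid and base below 0.084 m and height (world z) of each of work_mandrel_0_mid, work_mandrel_1_mid, work_mandrel_2_mid, work_mandrel_3_mid below 0.06 m and angle between each of work_mandrel_0_mid, work_mandrel_1_mid, work_mandrel_2_mid, work_mandrel_3_mid's own z axis and vertical below 0.15 rad); the robot touches nothing.
It fails at once if the jar was shifted by more than 40 mm (distance of jar from where it was at the start of the episode above 0.04 m).
It fails at once if the roll of tape was shifted by more than 40 mm (distance of tape from where it was at the start of the episode above 0.04 m).
It fails at once if the V block was shifted by more than 40 mm (distance of vblock from where it was at the start of the episode above 0.04 m).
Of work_mandrel_0, work_mandrel_1, work_mandrel_2, work_mandrel_3 only 3 to 4 are there at a start; the rules pass over those that are not, and their reading is None.
At some moment in a run one of work_mandrel_0, work_mandrel_1, work_mandrel_2, work_mandrel_3 may be knocked a few centimetres aside while the robot is not near it.
Once in a run the grip may slacken for a moment while it holds something.
It also fails if it takes over 210 s, if anything falls off the work surface, if the arm or the gripper's body presses on something with over 40 N, if the wrist force passes 120 N, or if a joint passes its speed limit or range.

## Working session

There is one attempt and no reset: what is moved stays moved. The work goes in short steps, Python scripts to look and compute and a tool call to move; the robot and the scene stay as the last step left them, time stands still between calls to the robot, and variables do not carry over. Pictures are saved under pics/ and viewed, about 12 in all and at most 16, crops included, and the job is handed in when it is done.

Besides the shell and the picture viewer there is one more tool, called as name(argument=value, ...), one argument or row to a line, values as JSON. drive_tool: Moves the arm, as the interface text tells. Its arguments: {"type":"object","properties":{"plan":{"type":"array"}},"required":["plan"]}

```bash
ls; mkdir -p pics
cat > h.py <<'E'
from station import *
import numpy as np, cv2
def ray(f,px):
    K=f["K"];T=np.array(f["world_from_camera"])
    d=T[:3,:3]@np.linalg.solve(np.array(K),[px[0],px[1],1.]);return T[:3,3],d
def atz(f,px,z):
    o,d=ray(f,px);return o+d*(z-o[2])/d[2]
def save(f,n,crop=None,s=1):
    im=f["image"][:,:,::-1]
    if crop: im=im[crop[1]:crop[3],crop[0]:crop[2]]
    cv2.imwrite("pics/"+n,cv2.resize(im,None,fx=s,fy=s,interpolation=cv2.INTER_CUBIC))
def proj(f,p):
    T=np.linalg.inv(np.array(f["world_from_camera"]));q=np.array(f["K"])@(T[:3,:3]@np.array(p)+T[:3,3]);return q[:2]/q[2]
E
python3 - <<'E'
from h import *
print(get_obs())
Z={"base":0,"gate":.012,"ring":.04,"knob_grip":.094,"work_mandrel_0_mid":.038,"jar":0,"tape":0,"vblock":0,"slot_1":.012}
for c in("top","side"):
    f=grab_frame(c);save(f,c+"0.png",s=1.25)
    print(c,np.round(np.array(f["world_from_camera"])[:3,3],3))
    for q in Z:
        for d in pinpoint(q,c)[:6]:
            print(c,q,np.round(d["location"],1),round(d["confidence"],2),np.round(atz(f,d["location"],Z[q]),3))
E
```

```text
pics
{'t': 0.0, 'joints': array([-1.35942238e+00,  3.13465808e-01,  1.49846193e+00, -3.15218433e-05,
        1.33098124e+00, -2.23398669e-01]), 'joint_vel': array([ 1.54598497e-04, -1.96072848e-04,  1.20955478e-03, -6.92504163e-04,
       -7.65467934e-04,  9.67838453e-05]), 'joint_torque': array([-1.54980778e-03, -4.02211940e+01, -2.52268767e+01,  6.93637761e-02,
        3.52920697e-02, -1.11446523e-04]), 'tcp_pos': array([ 0.22106022, -0.4759111 ,  0.23814363]), 'tcp_rot': array([ 0.38071428,  0.59640744, -0.38006739,  0.59573784]), 'ft_force': array([ 0.26446581, -0.28654073, -0.32326626]), 'ft_torque': array([-0.03562443, -0.00147857,  0.03360536]), 'finger_gap': 0.08770981097724127}
top [0.358 0.023 0.925]
top base [279.5 192.6] 0.98 [0.573 0.141 0.   ]
top gate [305.  234.6] 0.84 [0.462 0.071 0.012]
top ring [277.6 193.6] 0.61 [0.561 0.141 0.04 ]
top ring [283.8 218.1] 0.23 [0.499 0.123 0.04 ]
top knob_grip [302.2 149. ] 0.61 [0.659 0.079 0.094]
top work_mandrel_0_mid [372.3 245.7] 0.76 [ 0.435 -0.095  0.038]
top jar [192.9 153. ] 0.84 [0.678 0.378 0.   ]
top vblock [191.1 195.3
[... 432 characters left out ...]
41 [0.453 0.06  0.   ]
side gate [334.3 209.1] 0.61 [0.465 0.072 0.012]
side ring [344.6 243.6] 0.65 [0.559 0.143 0.04 ]
side knob_grip [345.8 228.7] 0.71 [0.546 0.137 0.094]
side knob_grip [303.5 256.1] 0.42 [0.654 0.079 0.094]
side knob_grip [367.5 238.5] 0.23 [0.547 0.193 0.094]
side work_mandrel_0_mid [282.8 169.5] 0.52 [ 0.428 -0.106  0.038]
side jar [407.7 334.8] 0.97 [0.685 0.364 0.   ]
side tape [435.  242.4] 0.96 [0.431 0.348 0.   ]
side vblock [427.9 284.3] 0.66 [0.549 0.367 0.   ]
side slot_1 [369.3 256.4] 0.82 [0.55  0.21  0.012]
side slot_1 [345.7 228.9] 0.77 [0.506 0.124 0.012]
side slot_1 [367.3 236.3] 0.76 [0.501 0.184 0.012]
side slot_1 [349.6 279.3] 0.73 [0.628 0.19  0.012]
```

View pics/top0.png

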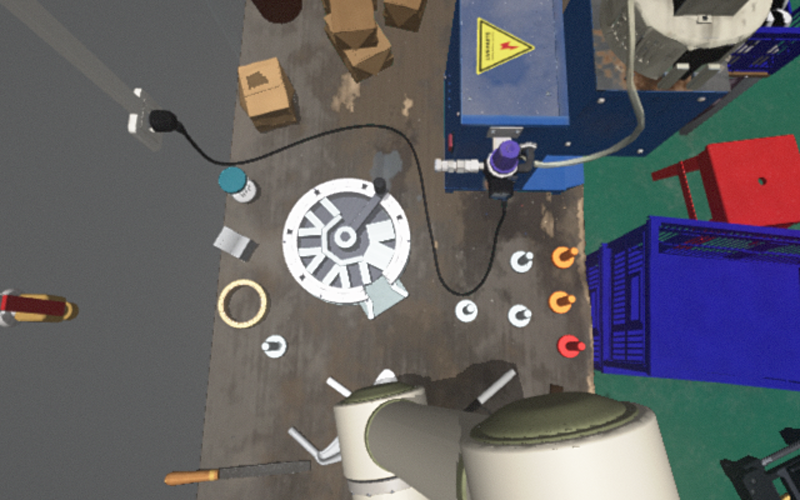

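View pics/side0.png

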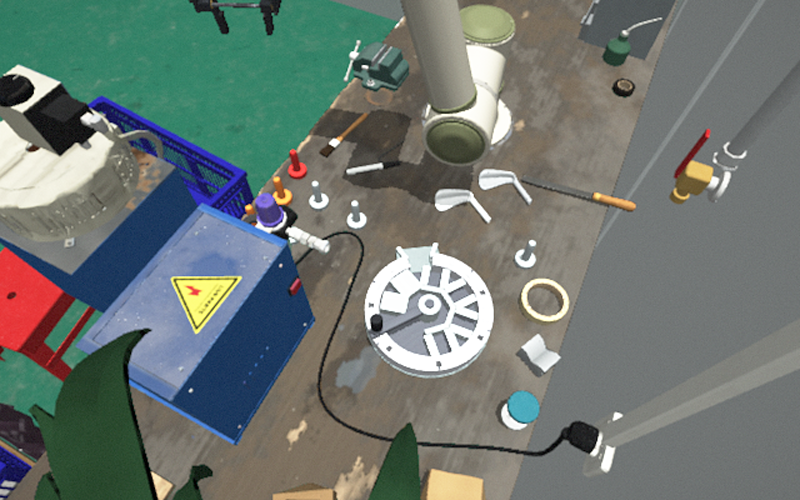

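The views show four grey mandrels, in top-view pixels at 640 scale: (373,249), (415,253), (417,209) and (218,277). The orange and red look-alikes at (452,205), (450,241) and (455,277) are not for me. The knob stands about 30° into the turn. I'll move above the carousel for a close look.

```bash
cat >> h.py <<'E'
from scipy.spatial.transform import Rotation as R
def jaw():
    o=get_obs();r=R.from_quat(o["tcp_rot"]).as_matrix();return o["tcp_pos"],r[:,0],np.degrees(np.arctan2(r[1,2],r[0,2]))
E
python3 - <<'E'
from h import *
print(jaw())
f=grab_frame("top")
for d in boxes_of("work_mandrel_0_mid","top")[:9]: print(np.round(d["location"]),round(d["confidence"],2))
for n,p in dict(A=(373,249),B=(415,253),C=(417,209),D=(218,277)).items(): print(n,np.round(atz(f,p,.01),3))
w=grab_frame("wrist");print(np.round(w["world_from_camera"],3),w["K"])
E
```

```text
(array([ 0.22115621, -0.47616374,  0.23873967]), array([ 6.29478895e-06, -3.92276121e-05, -9.99999999e-01]), np.float64(-65.08442206558296))
[372. 252.] 0.5
A [ 0.429 -0.1    0.01 ]
B [ 0.421 -0.205  0.01 ]
C [ 0.533 -0.213  0.01 ]
D [0.354 0.283 0.01 ]
[[ 0.421 -0.874 -0.242  0.283]
 [-0.907 -0.405 -0.112 -0.448]
 [-0.     0.266 -0.964  0.387]
 [ 0.     0.     0.     1.   ]] [[335.34300287   0.         316.29945103]
 [  0.         335.34300287 196.14621029]
 [  0.           0.           1.        ]]
```

drive_tool(
  plan=[
    {"tx":0,"ty":0,"tz":6,"gripper":0},
    {"tx":16,"ty":26,"tz":8,"gripper":0},
    {"tx":16,"ty":26,"tz":8,"gripper":0},
    {"tx":16,"ty":26,"tz":8,"gripper":0},
    {"tx":16,"ty":26,"tz":8,"gripper":0},
  ],
)

```text
invalid input
```

drive_tool(
  plan=[
    {"tx":14,"ty":30,"tz":0},
    {"tx":14,"ty":30,"tz":0},
    {"tx":14,"ty":30,"tz":0},
    {"tx":14,"ty":30,"tz":0},
    {"tx":14,"ty":30,"tz":0},
  ],
)

```text
invalid input
```

drive_tool(
  plan=[
    {"tx":0,"ty":0,"tz":6,"wx":0,"wy":0,"wz":0,"gripper":0},
    {"tx":16,"ty":26,"tz":8,"wx":0,"wy":0,"wz":0,"gripper":0},
    {"tx":16,"ty":26,"tz":8,"wx":0,"wy":0,"wz":0,"gripper":0},
    {"tx":16,"ty":26,"tz":8,"wx":0,"wy":0,"wz":0,"gripper":0},
    {"tx":16,"ty":26,"tz":8,"wx":0,"wy":0,"wz":0,"gripper":0},
  ],
)

```text
t: 1.78
tcp_pos: [0.3525, -0.2619, 0.3154]
tcp_rot: [0.38, 0.596, -0.381, 0.596]
ft_force: [1.4, -0.5, -0.1]
finger_gap: 0.0879
```

drive_tool(
  plan=[
    {"tx":5,"ty":8,"tz":1,"wx":0,"wy":0,"wz":-0.18,"gripper":0},
    {"tx":9,"ty":14,"tz":2,"wx":0,"wy":0,"wz":-0.36,"gripper":0},
    {"tx":14,"ty":20,"tz":3,"wx":0,"wy":0,"wz":-0.54,"gripper":0},
    {"tx":18,"ty":26,"tz":3,"wx":0,"wy":0,"wz":-0.7,"gripper":0},
    {"tx":19,"ty":30,"tz":3,"wx":0,"wy":0,"wz":-0.7,"gripper":0},
  ],
)

```text
t: 2.4
tcp_pos: [0.502, -0.0359, 0.341]
tcp_rot: [0.563, 0.428, -0.563, 0.428]
ft_force: [-0.4, -2.1, 0.2]
finger_gap: 0.0881
```

```bash
cat >> h.py <<'E'
def tri(fa,pa,fb,pb):
    (o,d),(p,e)=ray(fa,pa),ray(fb,pb)
    s=np.linalg.lstsq(np.c_[d,-e],p-o,rcond=None)[0];a=o+d*s[0];b=p+e*s[1];return (a+b)/2,np.linalg.norm(a-b)
E
python3 - <<'E'
from h import *
print(jaw())
ft=grab_frame("top");fs=grab_frame("side")
print("pipe end",tri(ft,(350,132),fs,(260,195)))
w=grab_frame("wrist");save(w,"w1.png",s=1.25)
for q,z in {"base":0,"gate":.012,"ring":.04,"knob_grip":.094,"slot_1":.012}.items():
    for d in pinpoint(q,"wrist")[:5]: print(q,np.round(d["location"],1),round(d["confidence"],2),np.round(atz(w,d["location"],z),4))
E
```

```text
(array([ 0.50201087, -0.03586554,  0.34100532]), array([ 3.40896235e-04, -2.86976079e-04, -9.99999901e-01]), np.float64(-105.44201094924169))
pipe end (array([ 0.63599307, -0.02434564,  0.25883473]), np.float64(0.00023164274939254794))
base [189.6 143.8] 0.69 [0.5617 0.1416 0.    ]
base [256.2 198.9] 0.16 [0.4575 0.0736 0.    ]
gate [256.9 198.8] 0.61 [0.4601 0.0694 0.012 ]
gate [376.1 193.3] 0.58 [ 0.4228 -0.1026  0.012 ]
ring [177.1 146. ] 0.9 [0.5638 0.143  0.04  ]
ring [187.1 143.1] 0.55 [0.564  0.1287 0.04  ]
ring [138.5 114. ] 0.48 [0.6157 0.1764 0.04  ]
ring [173.1 189.4] 0.46 [0.5092 0.1702 0.04  ]
ring [376.3 196.2] 0.29 [ 0.4272 -0.099   0.04  ]
knob_grip [185.1  52. ] 0.59 [0.658  0.0738 0.094 ]
slot_1 [172.5 189. ] 0.96 [0.5063 0.1846 0.012 ]
slot_1 [213.8 187.5] 0.77 [0.4928 0.1252 0.012 ]
slot_1 [138.7 162. ] 0.75 [0.5563 0.2168 0.012 ]
slot_1 [138.2 115. ] 0.73 [0.6175 0.1915 0.012 ]
```

View pics/w1.png

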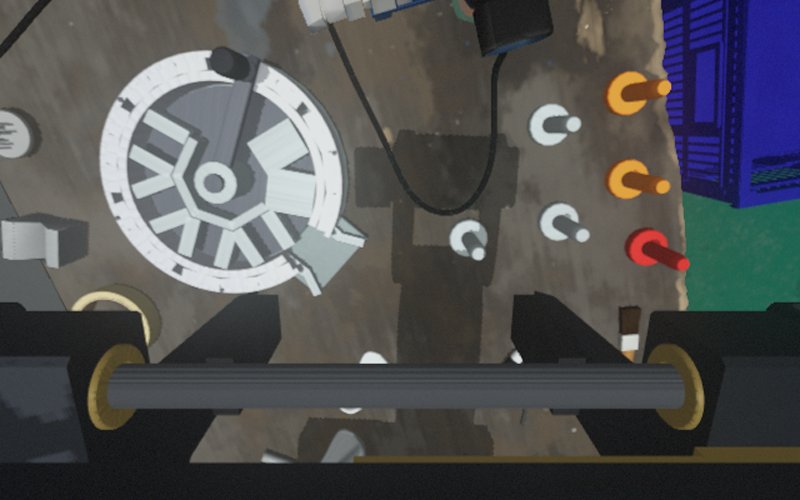

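The picture shows the carousel at (213,183), the knob at (230,62), the gate at (320,255), and a pipe end near (320,10) that triangulates to (.636,-.024,.259). I must keep the gripper body clear of that pipe. Next I'll get a closer view to fit the base pose.

drive_tool(
  plan=[
    {"tx":-1,"ty":4,"tz":0,"wx":0,"wy":0,"wz":0,"gripper":0},
    {"tx":-2,"ty":9,"tz":0,"wx":0,"wy":0,"wz":0,"gripper":0},
    {"tx":-3.5,"ty":15,"tz":0,"wx":0,"wy":0,"wz":0,"gripper":0},
    {"tx":-4,"ty":18,"tz":-1,"wx":0,"wy":0,"wz":0,"gripper":0},
    {"tx":-4,"ty":18,"tz":-1,"wx":0,"wy":0,"wz":0,"gripper":0},
  ],
)

```text
t: 3.42
tcp_pos: [0.4606, 0.1432, 0.3305]
tcp_rot: [-0.561, -0.43, 0.562, -0.43]
ft_force: [0.2, -0.4, 0.0]
finger_gap: 0.0886
```

Run:
```python
from h import *
print(jaw())
w=grab_frame("wrist")
for q,z in {"base":0,"gate":.012,"ring":.04,"knob_grip":.094,"slot_1":.012}.items():
    for d in pinpoint(q,"wrist")[:5]: print(q,np.round(d["location"],1),round(d["confidence"],2),np.round(atz(w,d["location"],z),4))
c=np.array([.5612,.1425]);y=np.radians(35.9)
np.savez("pics/w2.npz",**{k:np.array(v) for k,v in w.items()})
im=np.ascontiguousarray(w["image"][:,:,::-1]);im=cv2.resize(im,None,fx=2,fy=2,interpolation=cv2.INTER_CUBIC)
for r,z in((.1,.04),(.127,.04)):
    for a in np.arange(0,360,6):
        p=proj(w,[c[0]+r*np.cos(np.radians(a)),c[1]+r*np.sin(np.radians(a)),z]);cv2.circle(im,tuple(int(v) for v in 2*p+.5),1,(0,255,0),-1)
for a in(-100,-50,0,50,100):
    t=y+np.radians(a);p=proj(w,[c[0]+.115*np.cos(t),c[1]+.115*np.sin(t),.04]);print(a,np.round(p,1));cv2.circle(im,tuple(int(v) for v in 2*p+.5),2,(0,0,255),-1)
cv2.imwrite("pics/w2.png",im[:600,200:1000])
```

```text
(array([0.46063317, 0.14320087, 0.33054654]), array([-7.78387736e-04, -8.07557073e-05, -9.99999694e-01]), np.float64(-105.1019077402806))
base [296.7  76.5] 0.66 [0.5669 0.1413 0.    ]
base [248.5  45.3] 0.28 [ 0.6208  0.1918 -0.    ]
gate [366.5 143.2] 0.58 [0.4569 0.0717 0.012 ]
ring [298.6  76.3] 0.87 [0.5631 0.1376 0.04  ]
slot_1 [278.8 131. ] 0.96 [0.5045 0.184  0.012 ]
slot_1 [322.  126.3] 0.8 [0.4952 0.1252 0.012 ]
slot_1 [245.6  48.7] 0.75 [0.6155 0.195  0.012 ]
slot_1 [245.7  96.2] 0.57 [0.5598 0.2134 0.012 ]
slot_1 [244.7 253.4] 0.36 [0.3431 0.2869 0.012 ]
-100 [367.8  11.2]
-50 [291.7 -27.1]
0 [218.4  14.2]
50 [205.5  97.6]
100 [254.2 159.7]
```

View pics/w2.png

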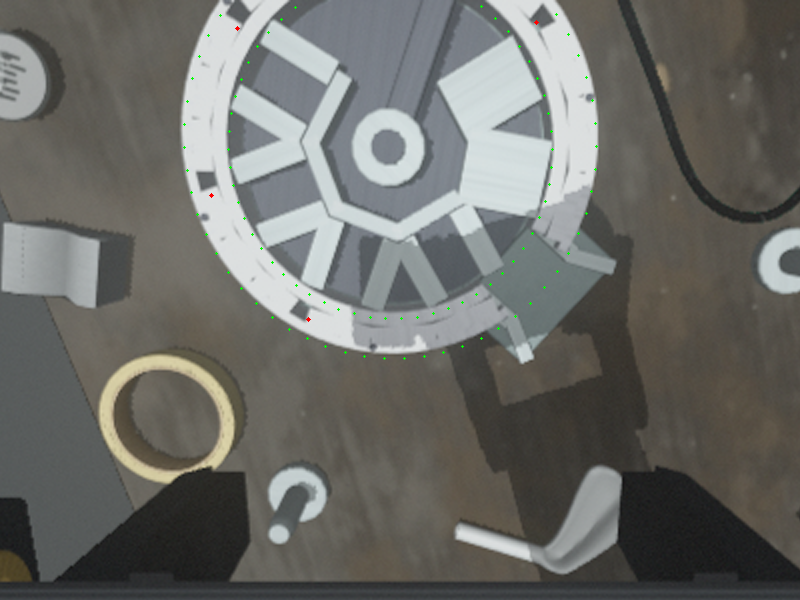

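The overlay is a few millimetres off. The holes show in the crop at (238,14), (206,180), (301,309) and (541,16), so I'll fit the base pose to them.

Run:
```python
from h import *
from scipy.optimize import least_squares
w=dict(np.load("pics/w2.npz"))
H={0:(238,14),50:(206,180),100:(301,309),-100:(541,16)}
P={a:atz(w,((p[0]+200)/2,p[1]/2),.039)[:2] for a,p in H.items()}
def res(v):return np.concatenate([v[:2]+.115*np.array([np.cos(v[2]+np.radians(a)),np.sin(v[2]+np.radians(a))])-P[a] for a in P])
s=least_squares(res,[.56,.14,.63]);print(s.x,np.degrees(s.x[2]),np.round(s.fun*1000,1))
# knob, from two views
ft=grab_frame("top");fs=grab_frame("side")
for n,f in(("top",ft),("side",fs)):print(n,np.round(atz(f,pinpoint("knob_grip",n)[0]["location"],.094),4))
```

```text
[0.56673258 0.14205166 0.59392321] 34.02929348274574 [ 0.3 -0.4 -0.2 -1.   0.4 -0.6 -0.5  2. ]
top [0.4246 0.3103 0.094 ]
side [0.6569 0.0735 0.094 ]
```

drive_tool(
  plan=[
    {"tx":4,"ty":-1,"tz":-2,"wx":0,"wy":0,"wz":0.18,"gripper":0},
    {"tx":8,"ty":-2,"tz":-4,"wx":0,"wy":0,"wz":0.36,"gripper":0},
    {"tx":12,"ty":-3.5,"tz":-6,"wx":0,"wy":0,"wz":0.54,"gripper":0},
    {"tx":16,"ty":-5,"tz":-8,"wx":0,"wy":0,"wz":0.72,"gripper":0},
    {"tx":19.9,"ty":-6.8,"tz":-10,"wx":0,"wy":0,"wz":0.9,"gripper":0},
  ],
)

```text
t: 4.55
tcp_pos: [0.6614, 0.0742, 0.23]
tcp_rot: [0.317, 0.632, -0.317, 0.632]
ft_force: [0.2, -0.5, 0.5]
finger_gap: 0.0879
```

drive_tool(
  plan=[
    {"tx":0,"ty":0,"tz":-2,"wx":0,"wy":0,"wz":0.15,"gripper":0},
    {"tx":0,"ty":0,"tz":-4,"wx":0,"wy":0,"wz":0.3,"gripper":0},
    {"tx":0,"ty":0,"tz":-5,"wx":0,"wy":0,"wz":0.3,"gripper":0},
    {"tx":0,"ty":0,"tz":-6,"wx":0,"wy":0,"wz":0.3,"gripper":0},
    {"tx":0,"ty":0,"tz":-6,"wx":0,"wy":0,"wz":0.3,"gripper":0},
  ],
)

```text
t: 5.18
tcp_pos: [0.66, 0.0748, 0.1705]
tcp_rot: [0.222, 0.672, -0.222, 0.671]
ft_force: [1.0, 1.2, -0.9]
finger_gap: 0.0883
```

Run:
```python
from h import *
print(jaw(),get_obs()["joints"].round(2))
w=grab_frame("wrist");save(w,"w3.png")
for d in pinpoint("knob_grip","wrist")[:3]: print(np.round(d["location"],1),round(d["confidence"],2),np.round(atz(w,d["location"],.094),4))
```

```text
(array([0.6600497 , 0.074831  , 0.17054998]), array([-5.83952784e-04,  5.89411319e-05, -9.99999828e-01]), np.float64(-36.52711282252955)) [-0.06  0.68  1.11  0.    1.35  0.57]
[317.6 204.2] 0.61 [0.6607 0.0741 0.094 ]
```

View pics/w3.png

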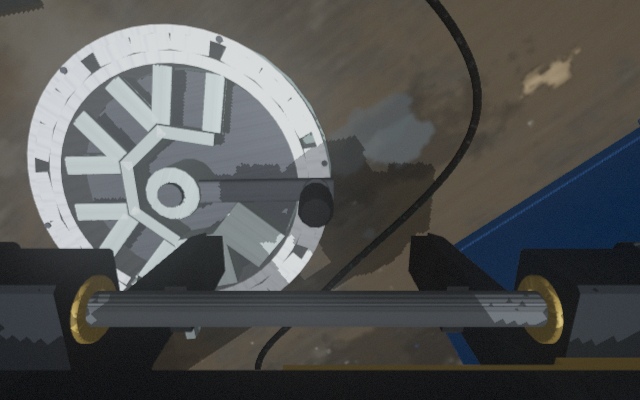

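The knob sits at (317,205), right under the tool, and all five holes show at (297,250), (307,142), (217,47), (92,62) and (41,165). I'll go down and grip while refitting the base.

Run:
```python
from h import *
from scipy.optimize import least_squares
w=grab_frame("wrist")
H={-100:(297,250),-50:(307,142),0:(217,47),50:(92,62),100:(41,165)}
P={a:atz(w,p,.039)[:2] for a,p in H.items()}
def res(v):return np.concatenate([v[:2]+.115*np.array([np.cos(v[2]+np.radians(a)),np.sin(v[2]+np.radians(a))])-P[a] for a in P])
s=least_squares(res,[.56,.14,.63]);print(s.x,np.degrees(s.x[2]),np.round(s.fun*1000,1))
```

```text
[0.56556478 0.14361071 0.58112496] 33.29600771311533 [ 0.5  1.4 -0.7  1.5 -2.7 -2.   0.2 -0.8  2.6 -0.2]
```

drive_tool(
  plan=[
    {"tx":0,"ty":0,"tz":-5,"wx":0,"wy":0,"wz":0,"gripper":0},
    {"tx":0,"ty":0,"tz":-10,"wx":0,"wy":0,"wz":0,"gripper":0},
    {"tx":0,"ty":0,"tz":-10,"wx":0,"wy":0,"wz":0,"gripper":255},
    {"tx":0,"ty":0,"tz":-10,"wx":0,"wy":0,"wz":0,"gripper":255},
    {"tx":0,"ty":0,"tz":-10,"wx":0,"wy":0,"wz":0,"gripper":255},
  ],
)

```text
t: 5.95
tcp_pos: [0.6614, 0.0748, 0.0735]
tcp_rot: [0.221, 0.67, -0.221, 0.673]
ft_force: [0.4, -1.4, 0.7]
finger_gap: 0.0601
```

drive_tool(
  plan=[
    {"tx":0,"ty":0,"tz":0,"wx":0,"wy":0,"wz":0,"gripper":255},
    {"tx":0,"ty":0,"tz":0,"wx":0,"wy":0,"wz":0,"gripper":255},
  ],
)

```text
t: 6.2
tcp_pos: [0.6604, 0.0748, 0.0715]
tcp_rot: [0.221, 0.671, -0.221, 0.672]
ft_force: [-0.4, 0.6, -0.1]
finger_gap: 0.0403
```

drive_tool(
  plan=[
    {"tx":0,"ty":0,"tz":0,"wx":0,"wy":0,"wz":0,"gripper":255},
    {"tx":0,"ty":0,"tz":0,"wx":0,"wy":0,"wz":0,"gripper":255},
    {"tx":0,"ty":0,"tz":0.2,"wx":0,"wy":0,"wz":0,"gripper":255},
    {"tx":0,"ty":0,"tz":0.2,"wx":0,"wy":0,"wz":0,"gripper":255},
  ],
)

```text
t: 6.7
tcp_pos: [0.6595, 0.075, 0.0716]
tcp_rot: [0.221, 0.673, -0.221, 0.671]
ft_force: [-1.0, 3.1, -8.1]
finger_gap: 0.0228
```

drive_tool(
  plan=[
    {"tx":0.3,"ty":0.5,"tz":0,"wx":0,"wy":0,"wz":0,"gripper":255},
    {"tx":0.57,"ty":1.05,"tz":0,"wx":0,"wy":0,"wz":0,"gripper":255},
    {"tx":0.85,"ty":1.6,"tz":0,"wx":0,"wy":0,"wz":0,"gripper":255},
    {"tx":1.1,"ty":2.1,"tz":0,"wx":0,"wy":0,"wz":0,"gripper":255},
    {"tx":1.1,"ty":2.1,"tz":0,"wx":0,"wy":0,"wz":0,"gripper":255},
  ],
)

```text
t: 7.32
tcp_pos: [0.6715, 0.0965, 0.0728]
tcp_rot: [0.221, 0.672, -0.221, 0.672]
ft_force: [0.8, 1.0, -9.6]
finger_gap: 0.0232
```

Run:
```python
from h import *
w=grab_frame("wrist");save(w,"w4.png");o=get_obs();print(jaw(),o["ft_force"],o["finger_gap"])
```

```text
(array([0.67137119, 0.09628297, 0.07282569]), array([ 5.93162192e-04,  5.69533853e-04, -9.99999662e-01]), np.float64(-36.42180198578538)) [  0.40569373   0.94428709 -10.13481577] 0.02284370453538804
```

View pics/w4.png

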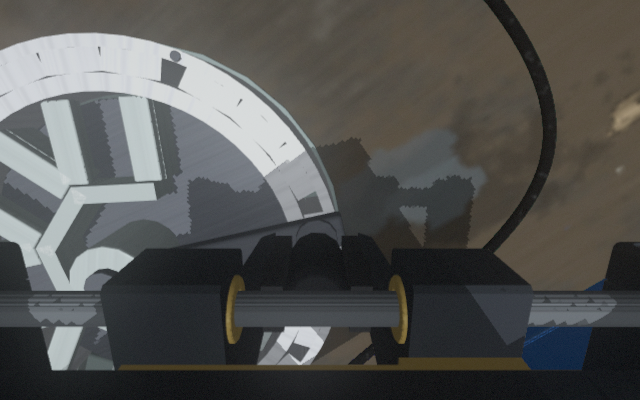

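The knob is gripped and the spring force of 8–10 N is felt. The next hole shows at (310,203), and I'll use it as the target.

Run:
```python
from h import *
w=grab_frame("wrist")
for p in((310,203),(174,71),(297,350)):print(p,np.round(atz(w,p,.039),4))
for c,y in(((.5656,.1436),33.3),((.5667,.1421),34.0),((.566,.1428),33.7)):
  print([np.round(np.array(c)+.115*np.array([np.cos(np.radians(y+a)),np.sin(np.radians(y+a))]),4) for a in(-100,-50,0)])
```

```text
(310, 203) [0.6766 0.1092 0.039 ]
(174, 71) [0.6629 0.2068 0.039 ]
(297, 350) [0.6108 0.035  0.039 ]
[array([0.6111, 0.038 ]), array([0.6757, 0.1106]), array([0.6617, 0.2067])]
[array([0.6135, 0.037 ]), array([0.6772, 0.1104]), array([0.662 , 0.2064])]
[array([0.6122, 0.0375]), array([0.6764, 0.1105]), array([0.6617, 0.2066])]
```

drive_tool(
  plan=[
    {"tx":0.18,"ty":0.5,"tz":0,"wx":0,"wy":0,"wz":0,"gripper":255},
    {"tx":0.35,"ty":1.0,"tz":0,"wx":0,"wy":0,"wz":0,"gripper":255},
    {"tx":0.35,"ty":1.0,"tz":0,"wx":0,"wy":0,"wz":0,"gripper":255},
    {"tx":0.35,"ty":1.0,"tz":0,"wx":0,"wy":0,"wz":0,"gripper":130},
    {"tx":0.35,"ty":1.0,"tz":0,"wx":0,"wy":0,"wz":0,"gripper":130},
  ],
)

```text
t: 8.05
tcp_pos: [0.6753, 0.1058, 0.0743]
tcp_rot: [0.221, 0.671, -0.221, 0.672]
ft_force: [-0.2, 0.7, -0.3]
finger_gap: 0.0409
```

drive_tool(
  plan=[
    {"tx":0,"ty":0,"tz":0,"wx":0,"wy":0,"wz":-0.17,"gripper":100},
    {"tx":0,"ty":0,"tz":0,"wx":0,"wy":0,"wz":-0.35,"gripper":100},
    {"tx":0,"ty":0,"tz":0,"wx":0,"wy":0,"wz":-0.53,"gripper":100},
    {"tx":0,"ty":0,"tz":0,"wx":0,"wy":0,"wz":-0.71,"gripper":100},
    {"tx":0,"ty":0,"tz":0,"wx":0,"wy":0,"wz":-0.88,"gripper":100},
  ],
)

```text
t: 8.68
tcp_pos: [0.6751, 0.1057, 0.0739]
tcp_rot: [0.488, 0.512, -0.487, 0.513]
ft_force: [-0.5, -0.3, -0.3]
finger_gap: 0.0534
```

drive_tool(
  plan=[
    {"tx":0,"ty":0,"tz":0,"wx":0,"wy":0,"wz":-0.17,"gripper":100},
    {"tx":0,"ty":0,"tz":0,"wx":0,"wy":0,"wz":-0.34,"gripper":100},
    {"tx":0,"ty":0,"tz":0,"wx":0,"wy":0,"wz":-0.34,"gripper":174},
    {"tx":0,"ty":0,"tz":0,"wx":0,"wy":0,"wz":-0.34,"gripper":174},
    {"tx":0,"ty":0,"tz":0,"wx":0,"wy":0,"wz":-0.34,"gripper":174},
  ],
)

```text
t: 9.3
tcp_pos: [0.675, 0.1065, 0.0732]
tcp_rot: [0.566, 0.424, -0.565, 0.424]
ft_force: [1.8, 5.1, -0.5]
finger_gap: 0.0286
```

drive_tool(
  plan=[
    {"tx":0.04,"ty":0.15,"tz":0,"wx":0,"wy":0,"wz":0,"gripper":174},
    {"tx":0.08,"ty":0.29,"tz":0,"wx":0,"wy":0,"wz":0,"gripper":174},
    {"tx":0.11,"ty":0.4,"tz":0,"wx":0,"wy":0,"wz":0,"gripper":174},
    {"tx":0.13,"ty":0.5,"tz":0,"wx":0,"wy":0,"wz":0,"gripper":174},
  ],
)

```text
t: 9.8
tcp_pos: [0.676, 0.1108, 0.0728]
tcp_rot: [-0.566, -0.424, 0.566, -0.424]
ft_force: [0.3, 0.1, 0.4]
finger_gap: 0.0281
```

drive_tool(
  plan=[
    {"tx":0.02,"ty":0.1,"tz":0,"wx":0,"wy":0,"wz":0,"gripper":174},
    {"tx":0.04,"ty":0.17,"tz":0,"wx":0,"wy":0,"wz":0,"gripper":174},
    {"tx":0.05,"ty":0.2,"tz":0,"wx":0,"wy":0,"wz":0,"gripper":174},
  ],
)

```text
t: 10.18
tcp_pos: [0.6765, 0.1127, 0.0728]
tcp_rot: [-0.566, -0.424, 0.566, -0.424]
ft_force: [-0.2, -1.3, -0.5]
finger_gap: 0.0281
```

drive_tool(
  plan=[
    {"tx":0.02,"ty":0.07,"tz":0,"wx":0,"wy":0,"wz":0,"gripper":174},
    {"tx":0.03,"ty":0.12,"tz":0,"wx":0,"wy":0,"wz":0,"gripper":174},
    {"tx":0.03,"ty":0.12,"tz":0,"wx":0,"wy":0,"wz":0,"gripper":174},
  ],
)

```text
t: 10.55
tcp_pos: [0.6768, 0.114, 0.0728]
tcp_rot: [-0.566, -0.424, 0.566, -0.424]
ft_force: [-0.8, -1.3, -0.3]
finger_gap: 0.0279
```

drive_tool(
  plan=[
    {"tx":0.02,"ty":0.07,"tz":0,"wx":0,"wy":0,"wz":0,"gripper":174},
    {"tx":0.03,"ty":0.12,"tz":0,"wx":0,"wy":0,"wz":0,"gripper":174},
    {"tx":0.03,"ty":0.12,"tz":0,"wx":0,"wy":0,"wz":0,"gripper":174},
  ],
)

```text
t: 10.92
tcp_pos: [0.6769, 0.1144, 0.0728]
tcp_rot: [-0.566, -0.424, 0.567, -0.424]
ft_force: [-2.4, -6.3, -0.4]
finger_gap: 0.0279
```

drive_tool(
  plan=[
    {"tx":0.02,"ty":0.08,"tz":0,"wx":0,"wy":0,"wz":0,"gripper":174},
    {"tx":0.02,"ty":0.08,"tz":0,"wx":0,"wy":0,"wz":0,"gripper":174},
  ],
)

```text
t: 11.18
tcp_pos: [0.6771, 0.1146, 0.0728]
tcp_rot: [-0.565, -0.423, 0.567, -0.424]
ft_force: [-3.1, -8.1, 0.2]
finger_gap: 0.0277
```

drive_tool(
  plan=[
    {"tx":-0.05,"ty":-0.2,"tz":0,"wx":0,"wy":0,"wz":0,"gripper":174},
    {"tx":-0.09,"ty":-0.34,"tz":0,"wx":0,"wy":0,"wz":0,"gripper":200},
    {"tx":-0.09,"ty":-0.34,"tz":0,"wx":0,"wy":0,"wz":0,"gripper":255},
    {"tx":-0.09,"ty":-0.34,"tz":0,"wx":0,"wy":0,"wz":0,"gripper":255},
  ],
)

```text
t: 11.68
tcp_pos: [0.6764, 0.1123, 0.0729]
tcp_rot: [-0.566, -0.424, 0.566, -0.424]
ft_force: [-1.9, -5.9, -0.0]
finger_gap: 0.0231
```

Run:
```python
from h import *
w=grab_frame("wrist");o=get_obs();print(jaw(),o["ft_force"],o["finger_gap"])
```

```text
(array([0.67636774, 0.11228528, 0.07288146]), array([-1.16770859e-04, -6.33883654e-04, -9.99999792e-01]), np.float64(-106.34009369676629)) [-0.21188831 -4.4730107   0.48908777] 0.02313183761914362
```

The force rose while the knob stayed put, so the pin has snapped into hole 1. I'll release and head for mandrel A.

drive_tool(
  plan=[
    {"tx":0,"ty":0,"tz":0,"wx":0,"wy":0,"wz":0,"gripper":60},
    {"tx":0,"ty":0,"tz":0,"wx":0,"wy":0,"wz":0,"gripper":60},
    {"tx":0,"ty":0,"tz":4,"wx":0,"wy":0,"wz":0,"gripper":60},
    {"tx":-5,"ty":0,"tz":10,"wx":0,"wy":0,"wz":0,"gripper":60},
    {"tx":-11,"ty":0,"tz":12,"wx":0,"wy":0,"wz":0,"gripper":60},
  ],
)

```text
t: 12.35
tcp_pos: [0.5794, 0.1128, 0.1889]
tcp_rot: [0.567, 0.423, -0.565, 0.425]
ft_force: [0.7, -0.1, 0.5]
finger_gap: 0.0672
```

drive_tool(
  plan=[
    {"tx":-5,"ty":0,"tz":0,"wx":0,"wy":0,"wz":0.18,"gripper":60},
    {"tx":-10,"ty":-2,"tz":0,"wx":0,"wy":0,"wz":0.36,"gripper":60},
    {"tx":-14,"ty":-6,"tz":0,"wx":0,"wy":0,"wz":0.54,"gripper":60},
    {"tx":-15,"ty":-12,"tz":0,"wx":0,"wy":0,"wz":0.72,"gripper":60},
    {"tx":-15.5,"ty":-18,"tz":0,"wx":0,"wy":0,"wz":0.88,"gripper":60},
  ],
)

```text
t: 12.98
tcp_pos: [0.4267, -0.0503, 0.1874]
tcp_rot: [0.341, 0.619, -0.34, 0.62]
ft_force: [1.2, -1.1, -0.3]
finger_gap: 0.0674
```

drive_tool(
  plan=[
    {"tx":0,"ty":-3,"tz":0,"wx":0,"wy":0,"wz":0,"gripper":60},
    {"tx":0,"ty":-3,"tz":0,"wx":0,"wy":0,"wz":0,"gripper":60},
  ],
)

```text
t: 13.22
tcp_pos: [0.4272, -0.0804, 0.187]
tcp_rot: [0.343, 0.618, -0.343, 0.618]
ft_force: [-0.5, 0.8, -0.1]
finger_gap: 0.0676
```

Run:
```python
from h import *
print(jaw(),get_obs()["joints"].round(2))
w=grab_frame("wrist");save(w,"w5.png",s=1.25)
for d in pinpoint("work_mandrel_0_mid","wrist")[:6]: print(np.round(d["location"],1),round(d["confidence"],2),np.round(atz(w,d["location"],.038),4))
ft=grab_frame("top")
for d in pinpoint("work_mandrel_0_mid","top")[:6]: print(np.round(d["location"],1),round(d["confidence"],2),np.round(atz(ft,d["location"],.038),4))
fs=grab_frame("side")
for d in pinpoint("work_mandrel_0_mid","side")[:6]: print(np.round(d["location"],1),round(d["confidence"],2),np.round(atz(fs,d["location"],.038),4))
for q in("knob_grip",): print([ (np.round(d["location"]),d["confidence"]) for n in("top","side") for d in pinpoint(q,n)[:3]])
```

```text
(array([ 0.4271944 , -0.08036963,  0.18699083]), array([ 7.74072360e-04,  8.93671004e-05, -9.99999696e-01]), np.float64(-58.06858647516989)) [-0.46  0.17  1.83  0.    1.15  0.56]
[335.2 191.2] 0.55 [ 0.4285 -0.1003  0.038 ]
[285.3 171.4] 0.54 [ 0.4308 -0.097   0.038 ]
[]
```

View pics/w5.png

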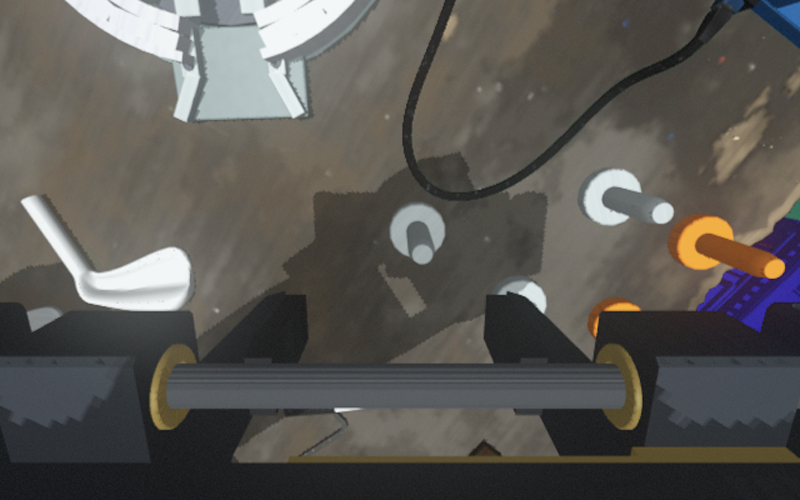

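The view shows mandrel A at (417,232), with the look-alikes orange at (700,245) and (615,320). The gate guides run from about (188,60) and (275,60) to (182,120) and (300,117).

```bash
cat >> h.py <<'E'
C=np.array([.566,.1435]);Y=np.radians(33.9)
def tobase(p): d=np.array(p)[:2]-C;return np.array([d[0]*np.cos(Y)+d[1]*np.sin(Y),-d[0]*np.sin(Y)+d[1]*np.cos(Y)])
def toworld(x,y): return C+[x*np.cos(Y)-y*np.sin(Y),x*np.sin(Y)+y*np.cos(Y)]
E
python3 - <<'E'
from h import *
w=grab_frame("wrist");save(w,"w6.png",(100,0,300,110),4)
for p,z in(((175,121),.012),((312,117),.012),((187,120),.0225),((297,117),.0225)):
    print(p,np.round(1e3*tobase(atz(w,np.array(p)/1.25,z)),1))
for p in ((335.2,191.2),): 
    q=atz(w,p,.038); print(q)
print(toworld(-.127,0),toworld(-.18,0),toworld(-.072,0))
E
```

```text
(175, 121) [-160.3   53.2]
(312, 117) [-160.6  -48.2]
(187, 120) [-160.2   39.2]
(297, 117) [-160.6  -39.5]
[ 0.4284842  -0.09857557  0.038     ]
[0.46058844 0.07266637] [0.41659779 0.04310588] [0.50623912 0.10334235]
```

View pics/w6.png

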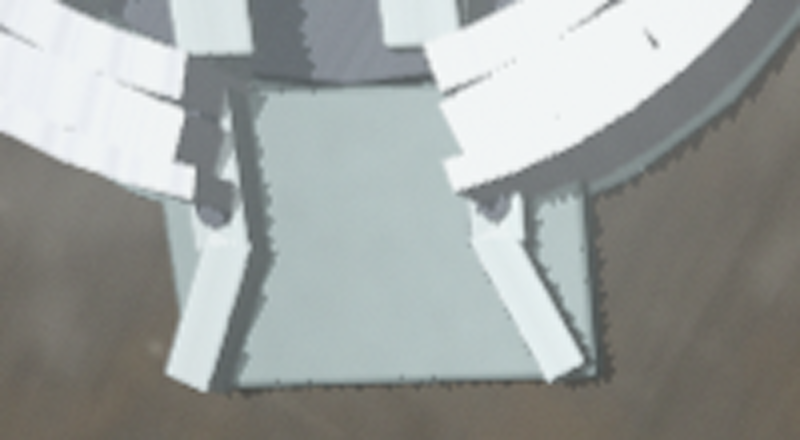

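The slot lip edges in the crop are at (252,52) and (382,45). The guides narrow at (248,242) and (472,240), and their outer ends are at (207,390) and (548,382).

Run:
```python
from h import *
w=grab_frame("wrist")
for p,z in(((252,52),.036),((382,45),.036),((248,242),.0225),((472,240),.0225),((207,390),.0225),((548,382),.0225)):
    print(p,np.round(1e3*tobase(atz(w,np.array(p)/4+[100,0],z)),1))
```

```text
(252, 52) [-97.5  11.5]
(382, 45) [-97.1 -14.8]
(248, 242) [-131.2   23.5]
(472, 240) [-132.3  -25.2]
(207, 390) [-161.7   37.4]
(548, 382) [-162.3  -38.9]
```

drive_tool(
  plan=[
    {"tx":0.1,"ty":-2,"tz":-5,"wx":0,"wy":0,"wz":0.03,"gripper":60},
    {"tx":0.1,"ty":-2,"tz":-10,"wx":0,"wy":0,"wz":0.03,"gripper":60},
    {"tx":0.1,"ty":-2,"tz":-14.5,"wx":0,"wy":0,"wz":0.03,"gripper":60},
    {"tx":0.1,"ty":-2,"tz":-15,"wx":0,"wy":0,"wz":0.03,"gripper":120},
    {"tx":0.1,"ty":-2,"tz":-15,"wx":0,"wy":0,"wz":0.03,"gripper":255},
  ],
)

```text
t: 14.35
tcp_pos: [0.4287, -0.0995, 0.0379]
tcp_rot: [0.333, 0.623, -0.333, 0.624]
ft_force: [1.0, -0.1, 0.1]
finger_gap: 0.0497
```

drive_tool(
  plan=[
    {"tx":0,"ty":0,"tz":0,"wx":0,"wy":0,"wz":0,"gripper":255},
    {"tx":0,"ty":0,"tz":0,"wx":0,"wy":0,"wz":0,"gripper":255},
    {"tx":0,"ty":0,"tz":0,"wx":0,"wy":0,"wz":0,"gripper":255},
    {"tx":0,"ty":0,"tz":0,"wx":0,"wy":0,"wz":0,"gripper":255},
    {"tx":0,"ty":0,"tz":0,"wx":0,"wy":0,"wz":0,"gripper":255},
  ],
)

```text
t: 14.98
tcp_pos: [0.4285, -0.0997, 0.0372]
tcp_rot: [0.333, 0.623, -0.333, 0.624]
ft_force: [0.7, -1.6, 5.4]
finger_gap: 0.0172
```

Held (gap 17 mm). Lifting and carrying to the gate line.

drive_tool(
  plan=[
    {"tx":0,"ty":0,"tz":2,"wx":0,"wy":0,"wz":0,"gripper":255},
    {"tx":0,"ty":0,"tz":6,"wx":0,"wy":0,"wz":0,"gripper":255},
    {"tx":-1,"ty":5,"tz":6,"wx":0,"wy":0,"wz":0,"gripper":255},
    {"tx":-1.5,"ty":10,"tz":6,"wx":0,"wy":0,"wz":0,"gripper":255},
    {"tx":-1.95,"ty":13.6,"tz":5,"wx":0,"wy":0,"wz":0,"gripper":255},
  ],
)

```text
t: 15.6
tcp_pos: [0.4078, 0.0384, 0.0867]
tcp_rot: [0.333, 0.624, -0.333, 0.624]
ft_force: [0.3, -1.0, -3.6]
finger_gap: 0.0171
```

drive_tool(
  plan=[
    {"tx":0,"ty":0,"tz":-2,"wx":0,"wy":0,"wz":0,"gripper":255},
    {"tx":0,"ty":0,"tz":-3,"wx":0,"wy":0,"wz":0,"gripper":255},
    {"tx":0,"ty":0,"tz":-3,"wx":0,"wy":0,"wz":0,"gripper":255},
  ],
)

```text
t: 15.98
tcp_pos: [0.4081, 0.0365, 0.0563]
tcp_rot: [0.333, 0.624, -0.333, 0.623]
ft_force: [0.7, 0.4, -2.8]
finger_gap: 0.0169
```

```bash
sed -i 's/C=np.array(.*;Y/C=np.array([.5666,.1426]);Y/' h.py
python3 - <<'E'
from h import *
w=grab_frame("wrist");save(w,"w7.png",s=1.25);p,_,j=jaw();print(p,j,tobase(p),get_obs()["finger_gap"],get_obs()["ft_force"])
E
```

```text
[0.40853625 0.03635799 0.05680899] -56.22758900581285 [-1.90450818e-01 -2.28890811e-05] 0.017272451800797475 [ 0.26609584 -0.29813435 -3.7050851 ]
```

View pics/w7.png

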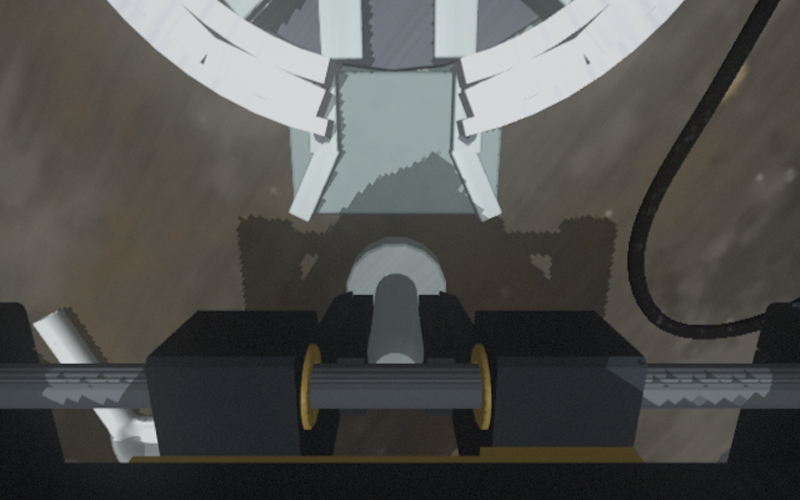

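It's aligned: foot at column 397, gate at 397, slot at 398. Sliding in.

drive_tool(
  plan=[
    {"tx":0,"ty":0,"tz":-0.6,"wx":0,"wy":0,"wz":0,"gripper":255},
    {"tx":1.66,"ty":1.12,"tz":-0.6,"wx":0,"wy":0,"wz":0,"gripper":255},
    {"tx":3.32,"ty":2.23,"tz":-0.6,"wx":0,"wy":0,"wz":0,"gripper":255},
    {"tx":4.98,"ty":3.35,"tz":-0.6,"wx":0,"wy":0,"wz":0,"gripper":255},
    {"tx":4.98,"ty":3.35,"tz":-0.6,"wx":0,"wy":0,"wz":0,"gripper":255},
  ],
)

```text
t: 16.65
tcp_pos: [0.4589, 0.0703, 0.0508]
tcp_rot: [0.333, 0.624, -0.333, 0.624]
ft_force: [-0.4, -0.3, -4.1]
finger_gap: 0.017
```

drive_tool(
  plan=[
    {"tx":1.4,"ty":0.94,"tz":0,"wx":0,"wy":0,"wz":0,"gripper":255},
    {"tx":2.8,"ty":1.88,"tz":0,"wx":0,"wy":0,"wz":0,"gripper":255},
    {"tx":4.0,"ty":2.7,"tz":0,"wx":0,"wy":0,"wz":0,"gripper":255},
    {"tx":4.8,"ty":3.22,"tz":0,"wx":0,"wy":0,"wz":0,"gripper":255},
    {"tx":4.8,"ty":3.22,"tz":0,"wx":0,"wy":0,"wz":0,"gripper":255},
  ],
)

```text
t: 17.27
tcp_pos: [0.506, 0.1022, 0.0506]
tcp_rot: [0.333, 0.624, -0.333, 0.624]
ft_force: [-0.2, -0.4, -3.9]
finger_gap: 0.017
```

Went in without resistance. Release and rise.

drive_tool(
  plan=[
    {"tx":0,"ty":0,"tz":-0.12,"wx":0,"wy":0,"wz":0,"gripper":255},
    {"tx":0,"ty":0,"tz":-0.12,"wx":0,"wy":0,"wz":0,"gripper":140},
    {"tx":0,"ty":0,"tz":-0.12,"wx":0,"wy":0,"wz":0,"gripper":140},
    {"tx":0,"ty":0,"tz":3,"wx":0,"wy":0,"wz":0,"gripper":130},
    {"tx":0,"ty":0,"tz":8,"wx":0,"wy":0,"wz":0,"gripper":100},
  ],
)

```text
t: 17.9
tcp_pos: [0.5057, 0.1023, 0.1311]
tcp_rot: [0.333, 0.625, -0.333, 0.623]
ft_force: [-0.1, 0.5, 0.3]
finger_gap: 0.0511
```

drive_tool(
  plan=[
    {"tx":-1,"ty":-1,"tz":3,"wx":0,"wy":0,"wz":0,"gripper":60},
    {"tx":-3,"ty":-3,"tz":3,"wx":0,"wy":0,"wz":0,"gripper":60},
    {"tx":-3,"ty":-3,"tz":3,"wx":0,"wy":0,"wz":0,"gripper":60},
  ],
)

```text
t: 18.27
tcp_pos: [0.4759, 0.0717, 0.1614]
tcp_rot: [0.333, 0.623, -0.333, 0.624]
ft_force: [-0.5, -0.3, 0.3]
finger_gap: 0.0675
```

Run:
```python
from h import *
print(jaw())
w=grab_frame("wrist");save(w,"w8.png",s=1.25)
for n,f in(("wrist",w),("side",grab_frame("side")),("top",grab_frame("top"))):
  for d in pinpoint("work_mandrel_0_mid",n)[:6]: q=atz(f,d["location"],.05);print(n,np.round(d["location"]),round(d["confidence"],2),q.round(4),np.linalg.norm(tobase(q)).round(4))
```

```text
(array([0.47586731, 0.07174947, 0.16137257]), array([ 7.62153750e-04, -1.02859656e-04, -9.99999704e-01]), np.float64(-56.260898498314674))
side [337. 219.] 0.48 [0.5095 0.0994 0.05  ] 0.0716
top [287. 143.] 0.6 [0.6908 0.1203 0.05  ] 0.1262
```

View pics/w8.png

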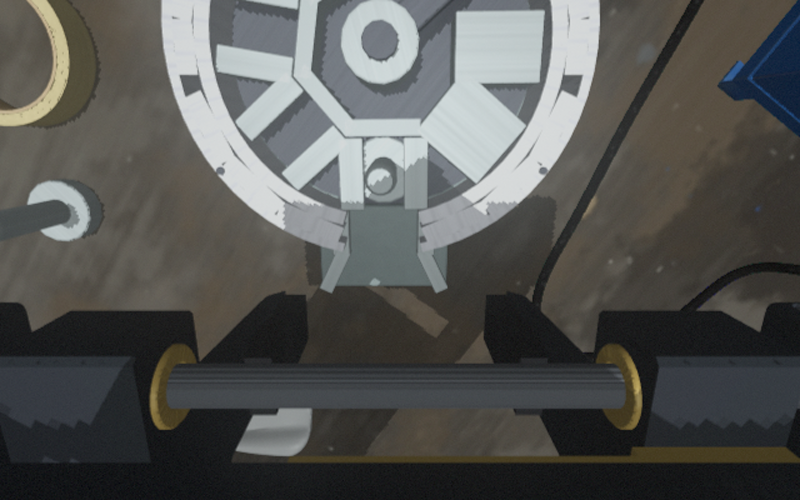

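Mandrel 1 stands in slot 1 at (382,180). Now on to the knob for the next hole.

drive_tool(
  plan=[
    {"tx":2,"ty":5,"tz":0,"wx":0,"wy":0,"wz":-0.17,"gripper":60},
    {"tx":7,"ty":7,"tz":0,"wx":0,"wy":0,"wz":-0.35,"gripper":60},
    {"tx":12,"ty":7,"tz":0,"wx":0,"wy":0,"wz":-0.53,"gripper":60},
    {"tx":17,"ty":5.5,"tz":0,"wx":0,"wy":0,"wz":-0.71,"gripper":60},
    {"tx":20.1,"ty":4,"tz":0,"wx":0,"wy":0,"wz":-0.87,"gripper":60},
  ],
)

```text
t: 19.2
tcp_pos: [0.679, 0.1124, 0.1598]
tcp_rot: [-0.566, -0.424, 0.566, -0.424]
ft_force: [0.2, -0.2, 0.1]
finger_gap: 0.0672
```

drive_tool(
  plan=[
    {"tx":0,"ty":0,"tz":-3,"wx":0,"wy":0,"wz":0,"gripper":60},
    {"tx":0,"ty":0,"tz":-8,"wx":0,"wy":0,"wz":0,"gripper":60},
    {"tx":0,"ty":0,"tz":-9.5,"wx":0,"wy":0,"wz":0,"gripper":60},
    {"tx":0,"ty":0,"tz":-9.5,"wx":0,"wy":0,"wz":0,"gripper":160},
    {"tx":0,"ty":0,"tz":-9.5,"wx":0,"wy":0,"wz":0,"gripper":255},
  ],
)

```text
t: 19.82
tcp_pos: [0.6784, 0.1125, 0.068]
tcp_rot: [0.566, 0.425, -0.564, 0.426]
ft_force: [1.1, 0.7, 0.6]
finger_gap: 0.0496
```

drive_tool(
  plan=[
    {"tx":0,"ty":0,"tz":0,"wx":0,"wy":0,"wz":0,"gripper":255},
    {"tx":0,"ty":0,"tz":0,"wx":0,"wy":0,"wz":0,"gripper":255},
    {"tx":0,"ty":0,"tz":0,"wx":0,"wy":0,"wz":0,"gripper":255},
    {"tx":0,"ty":0,"tz":0,"wx":0,"wy":0,"wz":0,"gripper":255},
  ],
)

```text
t: 20.32
tcp_pos: [0.6775, 0.1119, 0.0664]
tcp_rot: [-0.565, -0.425, 0.565, -0.426]
ft_force: [-2.4, -4.3, 4.2]
finger_gap: 0.023
```

drive_tool(
  plan=[
    {"tx":0,"ty":0,"tz":0.5,"wx":0,"wy":0,"wz":0,"gripper":255},
    {"tx":0,"ty":0,"tz":1.0,"wx":0,"wy":0,"wz":0,"gripper":255},
    {"tx":0,"ty":0,"tz":1.4,"wx":0,"wy":0,"wz":0,"gripper":255},
    {"tx":0,"ty":0,"tz":1.4,"wx":0,"wy":0,"wz":0,"gripper":255},
  ],
)

```text
t: 20.82
tcp_pos: [0.6773, 0.1124, 0.0794]
tcp_rot: [-0.565, -0.426, 0.565, -0.425]
ft_force: [4.6, -2.5, -9.6]
finger_gap: 0.0229
```

drive_tool(
  plan=[
    {"tx":0.386,"ty":1.967,"tz":0,"wx":0,"wy":0,"wz":0.1745,"gripper":255},
    {"tx":0.424,"ty":3.97,"tz":0,"wx":0,"wy":0,"wz":0.349,"gripper":255},
    {"tx":0.114,"ty":5.95,"tz":0,"wx":0,"wy":0,"wz":0.524,"gripper":255},
    {"tx":-0.535,"ty":7.85,"tz":0,"wx":0,"wy":0,"wz":0.698,"gripper":255},
    {"tx":-0.98,"ty":8.75,"tz":0,"wx":0,"wy":0,"wz":0.785,"gripper":255},
  ],
)

```text
t: 21.45
tcp_pos: [0.6658, 0.201, 0.0785]
tcp_rot: [0.357, 0.611, -0.359, 0.609]
ft_force: [-1.9, -1.7, -9.6]
finger_gap: 0.0228
```

drive_tool(
  plan=[
    {"tx":-0.37,"ty":0.61,"tz":0,"wx":0,"wy":0,"wz":0.061,"gripper":255},
    {"tx":-0.52,"ty":0.856,"tz":0,"wx":0,"wy":0,"wz":0.087,"gripper":255},
    {"tx":-0.52,"ty":0.856,"tz":0,"wx":0,"wy":0,"wz":0.087,"gripper":255},
  ],
)

```text
t: 21.82
tcp_pos: [0.6612, 0.2085, 0.079]
tcp_rot: [0.332, 0.625, -0.333, 0.623]
ft_force: [-5.2, -2.6, -10.1]
finger_gap: 0.023
```

Run:
```python
from h import *
w=grab_frame("wrist");o=get_obs();p,_,j=jaw();b=tobase(p);print(p,j,b,np.linalg.norm(b),np.degrees(np.arctan2(b[1],b[0])),o["ft_force"],o["finger_gap"])
```

```text
[0.66132217 0.20842196 0.07900454] -56.11441545428686 [0.11533244 0.00180221] 0.11534651806072481 0.8952419674322573 [-5.44402032 -1.98045105 -9.89987841] 0.023130741426670196
```

drive_tool(
  plan=[
    {"tx":0.04,"ty":-0.06,"tz":0,"wx":0,"wy":0,"wz":0,"gripper":255},
    {"tx":0.04,"ty":-0.06,"tz":0,"wx":0,"wy":0,"wz":0,"gripper":174},
    {"tx":0.04,"ty":-0.06,"tz":0,"wx":0,"wy":0,"wz":0,"gripper":174},
  ],
)

```text
t: 22.25
tcp_pos: [0.6639, 0.2081, 0.0816]
tcp_rot: [0.333, 0.623, -0.332, 0.625]
ft_force: [0.2, 0.2, 0.4]
finger_gap: 0.0278
```

drive_tool(
  plan=[
    {"tx":0.08,"ty":-0.12,"tz":0,"wx":0,"wy":0,"wz":0,"gripper":174},
    {"tx":0.14,"ty":-0.21,"tz":0,"wx":0,"wy":0,"wz":0,"gripper":174},
    {"tx":0.17,"ty":-0.25,"tz":0,"wx":0,"wy":0,"wz":0,"gripper":174},
    {"tx":0.17,"ty":-0.25,"tz":0,"wx":0,"wy":0,"wz":0,"gripper":174},
  ],
)

```text
t: 22.75
tcp_pos: [0.6645, 0.2054, 0.0799]
tcp_rot: [0.332, 0.624, -0.332, 0.624]
ft_force: [-1.1, 0.2, 0.5]
finger_gap: 0.028
```

drive_tool(
  plan=[
    {"tx":0.03,"ty":-0.05,"tz":0,"wx":0,"wy":0,"wz":0,"gripper":174},
    {"tx":0.06,"ty":-0.09,"tz":0,"wx":0,"wy":0,"wz":0,"gripper":174},
    {"tx":0.06,"ty":-0.09,"tz":0,"wx":0,"wy":0,"wz":0,"gripper":174},
  ],
)

```text
t: 23.12
tcp_pos: [0.6651, 0.2044, 0.0798]
tcp_rot: [0.332, 0.624, -0.332, 0.624]
ft_force: [-1.0, 1.9, 2.0]
finger_gap: 0.0281
```

drive_tool(
  plan=[
    {"tx":0.04,"ty":-0.06,"tz":0,"wx":0,"wy":0,"wz":0,"gripper":174},
    {"tx":0.06,"ty":-0.09,"tz":0,"wx":0,"wy":0,"wz":0,"gripper":174},
    {"tx":0.06,"ty":-0.09,"tz":0,"wx":0,"wy":0,"wz":0,"gripper":174},
  ],
)

```text
t: 23.5
tcp_pos: [0.6653, 0.2041, 0.0798]
tcp_rot: [0.332, 0.625, -0.332, 0.624]
ft_force: [-3.5, 3.5, 1.6]
finger_gap: 0.0284
```

drive_tool(
  plan=[
    {"tx":0.03,"ty":-0.05,"tz":0,"wx":0,"wy":0,"wz":0,"gripper":174},
    {"tx":0.03,"ty":-0.05,"tz":0,"wx":0,"wy":0,"wz":0,"gripper":174},
  ],
)

```text
t: 23.75
tcp_pos: [0.6654, 0.204, 0.0798]
tcp_rot: [0.332, 0.625, -0.332, 0.624]
ft_force: [-3.5, 5.4, 1.9]
finger_gap: 0.028
```

drive_tool(
  plan=[
    {"tx":-0.15,"ty":0.22,"tz":0,"wx":0,"wy":0,"wz":0,"gripper":174},
    {"tx":-0.27,"ty":0.41,"tz":0,"wx":0,"wy":0,"wz":0,"gripper":200},
    {"tx":-0.27,"ty":0.41,"tz":0,"wx":0,"wy":0,"wz":0,"gripper":255},
    {"tx":-0.27,"ty":0.41,"tz":0,"wx":0,"wy":0,"wz":0,"gripper":255},
  ],
)

```text
t: 24.25
tcp_pos: [0.6633, 0.2069, 0.0797]
tcp_rot: [0.332, 0.624, -0.333, 0.624]
ft_force: [0.9, -0.7, -0.2]
finger_gap: 0.023
```

```bash
cat >> h.py <<'E'
def st():
    w=grab_frame("wrist");o=get_obs();p,_,j=jaw();b=tobase(p);print(p.round(4),"jaw",j.round(1),"base",b.round(4),"r",np.linalg.norm(b).round(4),"ang",np.degrees(np.arctan2(b[1],b[0])).round(2),"F",o["ft_force"].round(1),"Fb",[(o["ft_force"][:2]@[np.cos(Y),np.sin(Y)]).round(1),(o["ft_force"][:2]@[-np.sin(Y),np.cos(Y)]).round(1)],"gap",round(o["finger_gap"],4),"t",o["t"]);return w
E
python3 -c "
from h import *
st()"
```

```text
[0.6633 0.2069 0.0797] jaw -56.1 base [ 0.1161 -0.0006] r 0.1161 ang -0.29 F [ 0.2 -0.8 -1.3] Fb [np.float64(-0.3), np.float64(-0.8)] gap 0.0234 t 24.3
```

Hole 2 is seated, so I'm going for mandrel B.

drive_tool(
  plan=[
    {"tx":0,"ty":0,"tz":0,"wx":0,"wy":0,"wz":0,"gripper":100},
    {"tx":0,"ty":0,"tz":0,"wx":0,"wy":0,"wz":0,"gripper":60},
    {"tx":0,"ty":0,"tz":4,"wx":0,"wy":0,"wz":0,"gripper":60},
    {"tx":-4,"ty":-1,"tz":9,"wx":0,"wy":0,"wz":0,"gripper":60},
    {"tx":-10,"ty":-3,"tz":11,"wx":0,"wy":0,"wz":0,"gripper":60},
  ],
)

```text
t: 24.92
tcp_pos: [0.5685, 0.1788, 0.1904]
tcp_rot: [0.333, 0.623, -0.331, 0.626]
ft_force: [1.4, 0.4, -0.2]
finger_gap: 0.0671
```

drive_tool(
  plan=[
    {"tx":-5,"ty":-3,"tz":0,"wx":0,"wy":0,"wz":0,"gripper":60},
    {"tx":-10,"ty":-6,"tz":0,"wx":0,"wy":0,"wz":0,"gripper":60},
    {"tx":-13,"ty":-11,"tz":0,"wx":0,"wy":0,"wz":0,"gripper":60},
    {"tx":-14,"ty":-17,"tz":0,"wx":0,"wy":0,"wz":0,"gripper":60},
    {"tx":-14,"ty":-23,"tz":0,"wx":0,"wy":0,"wz":0,"gripper":60},
  ],
)

```text
t: 25.55
tcp_pos: [0.4278, -0.0526, 0.1886]
tcp_rot: [0.332, 0.624, -0.332, 0.625]
ft_force: [0.9, -0.3, 0.4]
finger_gap: 0.0674
```

drive_tool(
  plan=[
    {"tx":0,"ty":-5,"tz":0,"wx":0,"wy":0,"wz":0,"gripper":60},
    {"tx":0,"ty":-10,"tz":0,"wx":0,"wy":0,"wz":0,"gripper":60},
    {"tx":0,"ty":-13,"tz":0,"wx":0,"wy":0,"wz":0,"gripper":60},
    {"tx":0,"ty":-13,"tz":0,"wx":0,"wy":0,"wz":0,"gripper":60},
  ],
)

```text
t: 26.05
tcp_pos: [0.4283, -0.1824, 0.188]
tcp_rot: [0.333, 0.624, -0.333, 0.624]
ft_force: [-0.5, 0.8, -0.1]
finger_gap: 0.0673
```

Run:
```python
from h import *
w=st();save(w,"w9.png",s=1.25)
for n,f in(("wrist",w),("top",grab_frame("top")),("side",grab_frame("side"))):
  for d in pinpoint("work_mandrel_0_mid",n)[:6]: q=atz(f,d["location"],.038);print(n,np.round(d["location"]),round(d["confidence"],2),q.round(4))
```

```text
[ 0.4283 -0.1812  0.188 ] jaw -56.1 base [-0.2953 -0.1916] r 0.3521 ang -147.03 F [ 1.6 -0.  -0.1] Fb [np.float64(1.3), np.float64(-0.9)] gap 0.0671 t 26.1
top [305. 197.] 0.6 [0.5546 0.073  0.038 ]
side [317. 232.] 0.72 [0.5603 0.0662 0.038 ]
```

View pics/w9.png

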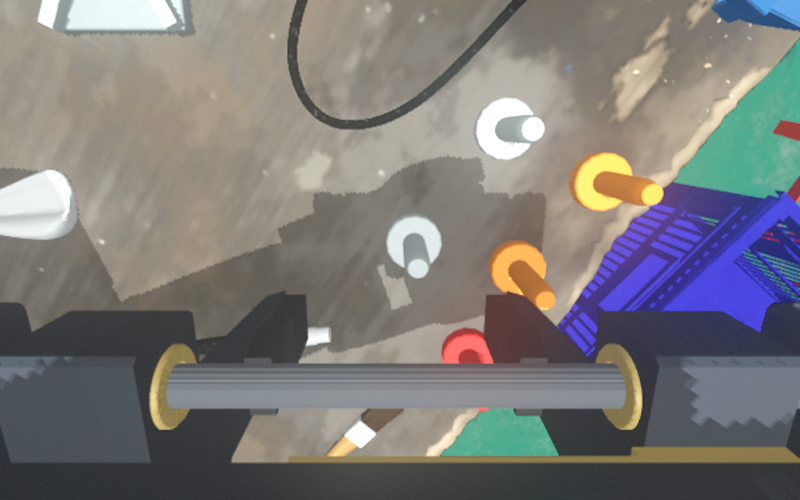

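Mandrel B is at (414,243) and C at (505,129). The oranges are at (603,181) and (520,268), and the red one at (465,348), which stays untouched.

Run:
```python
from h import *
w=grab_frame("wrist");p,_,j=jaw();u=np.array([np.cos(np.radians(j)),np.sin(np.radians(j))])
B=atz(w,np.array((414,243))/1.25,.012)
for n,q in dict(B=(414,243),C=(505,129),O1=(603,181),O2=(520,268),Rd=(465,348)).items():
    a=atz(w,np.array(q)/1.25,.012);d=(a-B)[:2];print(n,a.round(4),"along jaw",(d@u).round(3),"perp",(d@[-u[1],u[0]]).round(3))
print("move cm",100*(B-p))
ft=grab_frame("top");fs=grab_frame("side")
print("purple",tri(ft,(406,124),fs,(213,163)))
```

```text
B [ 0.4206 -0.2039  0.012 ] along jaw 0.0 perp 0.0
C [ 0.5309 -0.2101  0.012 ] along jaw 0.067 perp 0.088
O1 [ 0.5426 -0.2965  0.012 ] along jaw 0.145 perp 0.049
O2 [ 0.4515 -0.2875  0.012 ] along jaw 0.087 perp -0.021
Rd [ 0.3681 -0.2936  0.012 ] along jaw 0.045 perp -0.094
move cm [ -0.79669837  -2.35796631 -17.61050471]
purple (array([ 0.63502904, -0.12437964,  0.30367021]), np.float64(0.0028486259857375892))
```

drive_tool(
  plan=[
    {"tx":-0.8,"ty":-2.35,"tz":-4,"wx":0,"wy":0,"wz":0,"gripper":100},
    {"tx":-0.8,"ty":-2.35,"tz":-8,"wx":0,"wy":0,"wz":0,"gripper":110},
    {"tx":-0.8,"ty":-2.35,"tz":-13,"wx":0,"wy":0,"wz":0,"gripper":110},
    {"tx":-0.8,"ty":-2.35,"tz":-15.1,"wx":0,"wy":0,"wz":0,"gripper":110},
    {"tx":-0.8,"ty":-2.35,"tz":-15.1,"wx":0,"wy":0,"wz":0,"gripper":255},
  ],
)

```text
t: 27.12
tcp_pos: [0.4199, -0.204, 0.036]
tcp_rot: [0.332, 0.625, -0.332, 0.623]
ft_force: [-0.4, -0.3, -0.3]
finger_gap: 0.0422
```

drive_tool(
  plan=[
    {"tx":0,"ty":0,"tz":0,"wx":0,"wy":0,"wz":0,"gripper":255},
    {"tx":0,"ty":0,"tz":0,"wx":0,"wy":0,"wz":0,"gripper":255},
    {"tx":0,"ty":0,"tz":0,"wx":0,"wy":0,"wz":0,"gripper":255},
    {"tx":0,"ty":0,"tz":0,"wx":0,"wy":0,"wz":0,"gripper":255},
    {"tx":0,"ty":0,"tz":0,"wx":0,"wy":0,"wz":0,"gripper":255},
  ],
)

```text
t: 27.75
tcp_pos: [0.421, -0.2051, 0.0378]
tcp_rot: [0.332, 0.623, -0.332, 0.625]
ft_force: [0.2, -0.3, 6.9]
finger_gap: 0.0171
```

drive_tool(
  plan=[
    {"tx":0,"ty":0,"tz":3,"wx":0,"wy":0,"wz":0,"gripper":255},
    {"tx":0,"ty":1,"tz":9,"wx":0,"wy":0,"wz":0,"gripper":255},
    {"tx":-1,"ty":6,"tz":10,"wx":0,"wy":0,"wz":0,"gripper":255},
    {"tx":-1.2,"ty":12,"tz":10,"wx":0,"wy":0,"wz":0,"gripper":255},
    {"tx":-1.2,"ty":18,"tz":9,"wx":0,"wy":0,"wz":0,"gripper":255},
  ],
)

```text
t: 28.38
tcp_pos: [0.4082, -0.0231, 0.1274]
tcp_rot: [0.333, 0.623, -0.333, 0.625]
ft_force: [0.2, -0.2, -2.5]
finger_gap: 0.0173
```

drive_tool(
  plan=[
    {"tx":0,"ty":4,"tz":-1,"wx":0,"wy":0,"wz":0,"gripper":255},
    {"tx":0,"ty":6.15,"tz":-4,"wx":0,"wy":0,"wz":0,"gripper":255},
    {"tx":0,"ty":6.15,"tz":-7.65,"wx":0,"wy":0,"wz":0,"gripper":255},
    {"tx":0,"ty":6.15,"tz":-7.65,"wx":0,"wy":0,"wz":0,"gripper":255},
  ],
)

```text
t: 28.88
tcp_pos: [0.4069, 0.0373, 0.0491]
tcp_rot: [0.332, 0.626, -0.333, 0.622]
ft_force: [0.7, -0.1, -2.1]
finger_gap: 0.0172
```

Run:
```python
from h import *
w=st();save(w,"w10.png",s=1.25)
```

```text
[0.408  0.0369 0.0505] jaw -56.1 base [-0.1906  0.0007] r 0.1906 ang 179.79 F [ 0.1  0.1 -1.8] Fb [np.float64(0.1), np.float64(0.1)] gap 0.0169 t 28.925
```

View pics/w10.png

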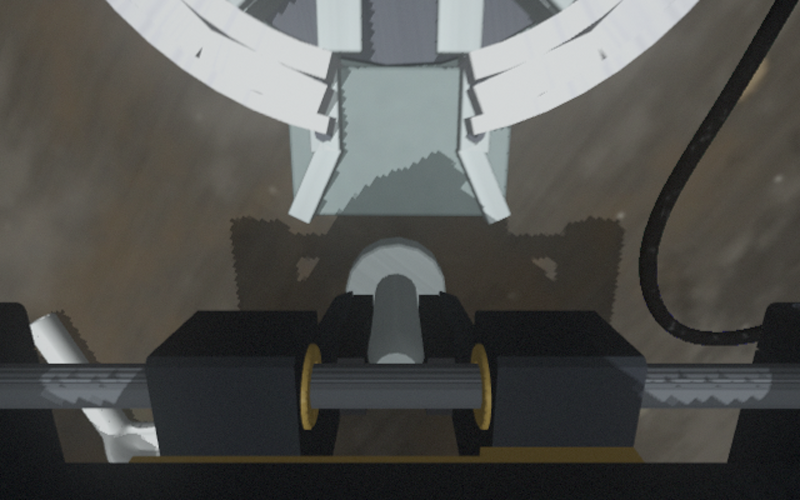

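The foot is at column 397 against 400 for gate and slot, so I'll correct by about 0.7 mm and slide in.

drive_tool(
  plan=[
    {"tx":0.04,"ty":-0.06,"tz":0,"wx":0,"wy":0,"wz":0,"gripper":255},
    {"tx":1.7,"ty":1.06,"tz":0,"wx":0,"wy":0,"wz":0,"gripper":255},
    {"tx":3.36,"ty":2.17,"tz":0,"wx":0,"wy":0,"wz":0,"gripper":255},
    {"tx":5.02,"ty":3.29,"tz":0,"wx":0,"wy":0,"wz":0,"gripper":255},
    {"tx":5.02,"ty":3.29,"tz":0,"wx":0,"wy":0,"wz":0,"gripper":255},
  ],
)

```text
t: 29.55
tcp_pos: [0.4598, 0.0699, 0.0516]
tcp_rot: [0.333, 0.623, -0.332, 0.625]
ft_force: [-0.3, -0.2, -2.7]
finger_gap: 0.0169
```

drive_tool(
  plan=[
    {"tx":1.4,"ty":0.94,"tz":0,"wx":0,"wy":0,"wz":0,"gripper":255},
    {"tx":2.8,"ty":1.88,"tz":0,"wx":0,"wy":0,"wz":0,"gripper":255},
    {"tx":4.0,"ty":2.7,"tz":0,"wx":0,"wy":0,"wz":0,"gripper":255},
    {"tx":4.85,"ty":3.25,"tz":0,"wx":0,"wy":0,"wz":0,"gripper":255},
    {"tx":4.85,"ty":3.25,"tz":0,"wx":0,"wy":0,"wz":0,"gripper":255},
  ],
)

```text
t: 30.18
tcp_pos: [0.5069, 0.102, 0.0506]
tcp_rot: [0.332, 0.624, -0.332, 0.624]
ft_force: [0.3, 0.3, -2.3]
finger_gap: 0.0171
```

drive_tool(
  plan=[
    {"tx":0,"ty":0,"tz":-0.12,"wx":0,"wy":0,"wz":0,"gripper":255},
    {"tx":0,"ty":0,"tz":-0.12,"wx":0,"wy":0,"wz":0,"gripper":140},
    {"tx":0,"ty":0,"tz":-0.12,"wx":0,"wy":0,"wz":0,"gripper":140},
    {"tx":0,"ty":0,"tz":3,"wx":0,"wy":0,"wz":0,"gripper":130},
    {"tx":0,"ty":0,"tz":8,"wx":0,"wy":0,"wz":0,"gripper":100},
  ],
)

```text
t: 30.8
tcp_pos: [0.5064, 0.1022, 0.1305]
tcp_rot: [0.332, 0.625, -0.333, 0.623]
ft_force: [0.6, -0.0, -0.4]
finger_gap: 0.0513
```

drive_tool(
  plan=[
    {"tx":2,"ty":1.3,"tz":2,"wx":0,"wy":0,"wz":0,"gripper":70},
    {"tx":7,"ty":4.7,"tz":2,"wx":0,"wy":0,"wz":0,"gripper":70},
    {"tx":12,"ty":8,"tz":2,"wx":0,"wy":0,"wz":0,"gripper":70},
    {"tx":15.6,"ty":10.5,"tz":2,"wx":0,"wy":0,"wz":0,"gripper":70},
    {"tx":15.6,"ty":10.5,"tz":2,"wx":0,"wy":0,"wz":0,"gripper":70},
  ],
)

```text
t: 31.42
tcp_pos: [0.6641, 0.2085, 0.1489]
tcp_rot: [0.332, 0.625, -0.332, 0.624]
ft_force: [0.1, -0.6, -0.1]
finger_gap: 0.0643
```

Run:
```python
from h import *
w=st()
for n,f in(("wrist",w),("top",grab_frame("top")),("side",grab_frame("side"))):
  for d in pinpoint("work_mandrel_0_mid",n)[:6]: q=atz(f,d["location"],.05);print(n,np.round(d["location"]),round(d["confidence"],2),q.round(4),tobase(q).round(3))
  for d in pinpoint("knob_grip",n)[:2]: q=atz(f,d["location"],.084);print(n,"knob",np.round(d["location"]),round(d["confidence"],2),q.round(4))
```

```text
[0.6631 0.2076 0.1494] jaw -56.0 base [1.164e-01 1.000e-04] r 0.1164 ang 0.04 F [0.4 0.3 0.1] Fb [np.float64(0.5), np.float64(0.0)] gap 0.0641 t 31.475
wrist [377. 375.] 0.69 [0.556  0.0697 0.05  ] [-0.049 -0.055]
wrist knob [320. 218.] 0.79 [0.6608 0.2028 0.084 ]
top [304. 192.] 0.6 [0.5623 0.0736 0.05  ] [-0.042 -0.055]
top [305. 197.] 0.46 [0.5502 0.0725 0.05  ] [-0.053 -0.049]
top knob [247. 149.] 0.56 [0.6617 0.2145 0.084 ]
side [318. 232.] 0.6 [0.5638 0.0713 0.05  ] [-0.042 -0.058]
side knob [352. 284.] 0.43 [0.6606 0.2047 0.084 ]
```

drive_tool(
  plan=[
    {"tx":0,"ty":-0.05,"tz":-5,"wx":0,"wy":0,"wz":0,"gripper":80},
    {"tx":0,"ty":-0.05,"tz":-8.3,"wx":0,"wy":0,"wz":0,"gripper":120},
    {"tx":0,"ty":-0.05,"tz":-8.3,"wx":0,"wy":0,"wz":0,"gripper":150},
    {"tx":0,"ty":-0.05,"tz":-8.3,"wx":0,"wy":0,"wz":0,"gripper":255},
    {"tx":0,"ty":-0.05,"tz":-8.3,"wx":0,"wy":0,"wz":0,"gripper":255},
  ],
)

```text
t: 32.5
tcp_pos: [0.664, 0.2069, 0.0696]
tcp_rot: [0.333, 0.623, -0.332, 0.625]
ft_force: [1.5, -1.2, 4.4]
finger_gap: 0.0232
```

drive_tool(
  plan=[
    {"tx":0,"ty":0,"tz":0,"wx":0,"wy":0,"wz":0,"gripper":255},
    {"tx":0,"ty":0,"tz":0,"wx":0,"wy":0,"wz":0,"gripper":255},
    {"tx":0,"ty":0,"tz":0.7,"wx":0,"wy":0,"wz":0,"gripper":255},
    {"tx":0,"ty":0,"tz":1.4,"wx":0,"wy":0,"wz":0,"gripper":255},
    {"tx":0,"ty":0,"tz":1.4,"wx":0,"wy":0,"wz":0,"gripper":255},
  ],
)

```text
t: 33.12
tcp_pos: [0.6634, 0.207, 0.0812]
tcp_rot: [0.333, 0.624, -0.332, 0.624]
ft_force: [6.5, 3.4, -9.8]
finger_gap: 0.0233
```

```bash
python3 -c "
from h import *
st()"
```

```text
[0.6634 0.207  0.0809] jaw -56.1 base [ 0.1163 -0.0005] r 0.1163 ang -0.26 F [ 6.7  1.9 -9.6] Fb [np.float64(6.6), np.float64(-2.1)] gap 0.0229 t 33.175
```

drive_tool(
  plan=[
    {"tx":-1.26,"ty":1.56,"tz":0,"wx":0,"wy":0,"wz":0.1745,"gripper":255},
    {"tx":-2.77,"ty":2.88,"tz":0,"wx":0,"wy":0,"wz":0.349,"gripper":255},
    {"tx":-4.49,"ty":3.91,"tz":0,"wx":0,"wy":0,"wz":0.524,"gripper":255},
    {"tx":-6.36,"ty":4.63,"tz":0,"wx":0,"wy":0,"wz":0.698,"gripper":255},
    {"tx":-7.33,"ty":4.87,"tz":0,"wx":0,"wy":0,"wz":0.785,"gripper":255},
  ],
)

```text
t: 33.8
tcp_pos: [0.5886, 0.257, 0.0807]
tcp_rot: [0.067, 0.704, -0.066, 0.703]
ft_force: [3.0, 6.7, -9.6]
finger_gap: 0.0233
```

drive_tool(
  plan=[
    {"tx":-0.7,"ty":0.11,"tz":0,"wx":0,"wy":0,"wz":0.06,"gripper":255},
    {"tx":-0.99,"ty":0.15,"tz":0,"wx":0,"wy":0,"wz":0.087,"gripper":255},
    {"tx":-0.99,"ty":0.15,"tz":0,"wx":0,"wy":0,"wz":0.087,"gripper":255},
  ],
)

```text
t: 34.17
tcp_pos: [0.5788, 0.2584, 0.0806]
tcp_rot: [0.038, 0.707, -0.037, 0.705]
ft_force: [0.3, 8.8, -9.6]
finger_gap: 0.0229
```

```bash
python3 -c "
from h import *
st()"
```

```text
[0.5788 0.2584 0.0805] jaw -6.1 base [0.0747 0.0893] r 0.1165 ang 50.09 F [-0.5  8.7 -9.8] Fb [np.float64(4.4), np.float64(7.5)] gap 0.0231 t 34.225
```

drive_tool(
  plan=[
    {"tx":0,"ty":0.0,"tz":0,"wx":0,"wy":0,"wz":0,"gripper":174},
    {"tx":0,"ty":0,"tz":0,"wx":0,"wy":0,"wz":0,"gripper":174},
    {"tx":-0.2,"ty":0.02,"tz":0,"wx":0,"wy":0,"wz":0,"gripper":174},
    {"tx":-0.35,"ty":0.04,"tz":0,"wx":0,"wy":0,"wz":0,"gripper":174},
    {"tx":-0.35,"ty":0.04,"tz":0,"wx":0,"wy":0,"wz":0,"gripper":174},
  ],
)

```text
t: 34.85
tcp_pos: [0.5764, 0.2573, 0.0816]
tcp_rot: [0.038, 0.706, -0.038, 0.706]
ft_force: [-0.1, 0.5, -0.2]
finger_gap: 0.028
```

drive_tool(
  plan=[
    {"tx":-0.1,"ty":0.01,"tz":0,"wx":0,"wy":0,"wz":0,"gripper":174},
    {"tx":-0.1,"ty":0.01,"tz":0,"wx":0,"wy":0,"wz":0,"gripper":174},
  ],
)

```text
t: 35.1
tcp_pos: [0.5756, 0.2574, 0.0816]
tcp_rot: [0.038, 0.706, -0.038, 0.706]
ft_force: [1.3, 0.1, 0.2]
finger_gap: 0.028
```

```bash
python3 -c "
from h import *
st()"
```

```text
[0.5756 0.2575 0.0816] jaw -6.1 base [0.0715 0.0903] r 0.1152 ang 51.62 F [ 1.  -0.3 -0.5] Fb [np.float64(0.7), np.float64(-0.8)] gap 0.028 t 35.15
```

drive_tool(
  plan=[
    {"tx":-0.1,"ty":0.01,"tz":0,"wx":0,"wy":0,"wz":0,"gripper":174},
    {"tx":-0.1,"ty":0.01,"tz":0,"wx":0,"wy":0,"wz":0,"gripper":174},
  ],
)

```text
t: 35.4
tcp_pos: [0.575, 0.2575, 0.0817]
tcp_rot: [0.038, 0.706, -0.038, 0.707]
ft_force: [4.9, -0.1, -0.7]
finger_gap: 0.0281
```

drive_tool(
  plan=[
    {"tx":-0.1,"ty":0.01,"tz":0,"wx":0,"wy":0,"wz":0,"gripper":174},
    {"tx":-0.1,"ty":0.01,"tz":0,"wx":0,"wy":0,"wz":0,"gripper":174},
  ],
)

```text
t: 35.65
tcp_pos: [0.5746, 0.2574, 0.0817]
tcp_rot: [0.038, 0.705, -0.038, 0.707]
ft_force: [9.1, -0.3, -1.8]
finger_gap: 0.028
```

Hard stop, so hole 3 is seated. I'll centre it and release, then go for C.

drive_tool(
  plan=[
    {"tx":0.25,"ty":-0.02,"tz":0,"wx":0,"wy":0,"wz":0,"gripper":174},
    {"tx":0.48,"ty":-0.04,"tz":0,"wx":0,"wy":0,"wz":0,"gripper":200},
    {"tx":0.48,"ty":-0.04,"tz":0,"wx":0,"wy":0,"wz":0,"gripper":255},
    {"tx":0.48,"ty":-0.04,"tz":0,"wx":0,"wy":0,"wz":0,"gripper":255},
  ],
)

```text
t: 36.15
tcp_pos: [0.578, 0.2573, 0.0813]
tcp_rot: [0.038, 0.706, -0.038, 0.706]
ft_force: [-0.3, -0.2, -0.3]
finger_gap: 0.0231
```

drive_tool(
  plan=[
    {"tx":0,"ty":0,"tz":0,"wx":0,"wy":0,"wz":0,"gripper":100},
    {"tx":0,"ty":0,"tz":0,"wx":0,"wy":0,"wz":0,"gripper":60},
    {"tx":0,"ty":0,"tz":4,"wx":0,"wy":0,"wz":0,"gripper":60},
    {"tx":-4,"ty":-4,"tz":9,"wx":0,"wy":0,"wz":0,"gripper":60},
    {"tx":-7,"ty":-9,"tz":11,"wx":0,"wy":0,"wz":-0.17,"gripper":60},
  ],
)

```text
t: 36.78
tcp_pos: [0.5132, 0.1756, 0.1889]
tcp_rot: [0.098, 0.699, -0.098, 0.701]
ft_force: [1.3, -0.9, 0.4]
finger_gap: 0.0671
```

drive_tool(
  plan=[
    {"tx":-2,"ty":-6,"tz":0,"wx":0,"wy":0,"wz":-0.17,"gripper":60},
    {"tx":-4,"ty":-12,"tz":0,"wx":0,"wy":0,"wz":-0.35,"gripper":60},
    {"tx":-4,"ty":-18,"tz":0,"wx":0,"wy":0,"wz":-0.53,"gripper":60},
    {"tx":-4,"ty":-24,"tz":0,"wx":0,"wy":0,"wz":-0.7,"gripper":60},
    {"tx":-3,"ty":-29,"tz":0,"wx":0,"wy":0,"wz":-0.7,"gripper":60},
  ],
)

```text
t: 37.4
tcp_pos: [0.4834, -0.1163, 0.1876]
tcp_rot: [0.333, 0.624, -0.333, 0.624]
ft_force: [0.1, 0.5, 0.9]
finger_gap: 0.0672
```

drive_tool(
  plan=[
    {"tx":2,"ty":-4,"tz":0,"wx":0,"wy":0,"wz":0,"gripper":100},
    {"tx":4,"ty":-7,"tz":0,"wx":0,"wy":0,"wz":0,"gripper":100},
    {"tx":4,"ty":-7,"tz":0,"wx":0,"wy":0,"wz":0,"gripper":100},
  ],
)

```text
t: 37.78
tcp_pos: [0.5242, -0.1856, 0.1867]
tcp_rot: [0.332, 0.624, -0.332, 0.624]
ft_force: [-0.0, 0.4, -0.0]
finger_gap: 0.0538
```

Run:
```python
from h import *
w=st();save(w,"w11.png",s=1.25)
for d in pinpoint("work_mandrel_0_mid","wrist")[:6]: q=atz(w,d["location"],.038);print(np.round(d["location"])*1.25,round(d["confidence"],2),q.round(4))
```

```text
[ 0.5236 -0.1843  0.1867] jaw -56.0 base [-0.218  -0.2474] r 0.3297 ang -131.38 F [ 0.   0.3 -0. ] Fb [np.float64(0.1), np.float64(0.2)] gap 0.0538 t 37.825
```

View pics/w11.png

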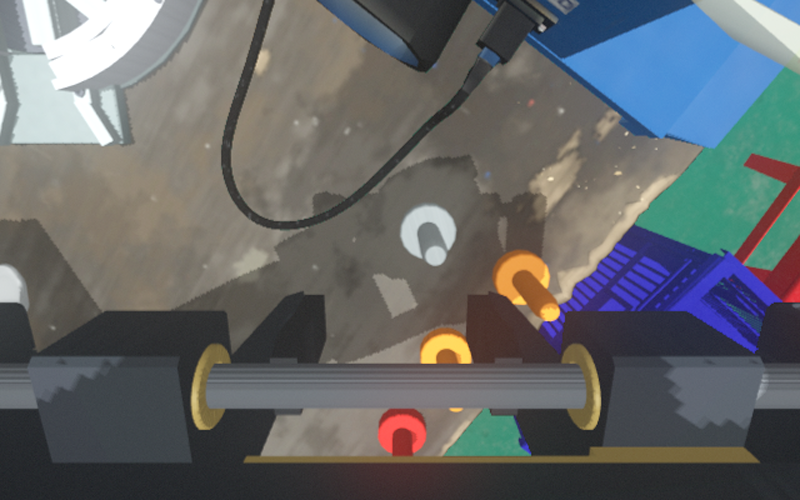

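C is at (428,232), with orange ones beside it at (521,277) and (446,350).

Run:
```python
from h import *
w=grab_frame("wrist");p=jaw()[0]
B=atz(w,np.array((428,232))/1.25,.012);print(B,100*(B-p))
```

```text
[ 0.5292243 -0.2110612  0.012    ] [  0.57953191  -2.78010168 -17.51555737]
```

Run:
```python
from h import *
w=grab_frame("wrist");B=np.array([.529,-.211]);v=np.array([np.cos(np.radians(34)),np.sin(np.radians(34))])
for px in((425,70),(330,0),(480,0)):
  for z in(.15,.2,.25): q=atz(w,np.array(px)/1.25,z);print(px,z,q.round(3),"v",((q[:2]-B)@v).round(3),"u",((q[:2]-B)@[v[1],-v[0]]).round(3))
```

```text
(425, 70) 0.15 [ 0.606 -0.142  0.15 ] v 0.102 u -0.014
(425, 70) 0.2 [ 0.599 -0.143  0.2  ] v 0.096 u -0.017
(425, 70) 0.25 [ 0.592 -0.144  0.25 ] v 0.09 u -0.02
(330, 0) 0.15 [ 0.606 -0.097  0.15 ] v 0.128 u -0.052
(330, 0) 0.2 [ 0.599 -0.11   0.2  ] v 0.115 u -0.045
(330, 0) 0.25 [ 0.592 -0.123  0.25 ] v 0.101 u -0.038
(480, 0) 0.15 [ 0.639 -0.146  0.15 ] v 0.128 u 0.007
(480, 0) 0.2 [ 0.623 -0.146  0.2  ] v 0.115 u -0.002
(480, 0) 0.25 [ 0.607 -0.146  0.25 ] v 0.101 u -0.011
```

The valve is too near the camera side for comfort, so I'll back off, turn the tool half round, and pick with the camera on the robot side.

drive_tool(
  plan=[
    {"tx":-6,"ty":0,"tz":0,"wx":0,"wy":0,"wz":0,"gripper":100},
    {"tx":-10,"ty":0,"tz":0,"wx":0,"wy":0,"wz":0.15,"gripper":100},
    {"tx":-10,"ty":0,"tz":0,"wx":0,"wy":0,"wz":0.33,"gripper":100},
    {"tx":-10,"ty":0,"tz":0,"wx":0,"wy":0,"wz":0.51,"gripper":100},
    {"tx":-10,"ty":0,"tz":0,"wx":0,"wy":0,"wz":0.69,"gripper":100},
  ],
)

```text
t: 38.6
tcp_pos: [0.4235, -0.1833, 0.1875]
tcp_rot: [0.098, 0.7, -0.099, 0.7]
ft_force: [-1.3, -0.6, 0.8]
finger_gap: 0.0534
```

drive_tool(
  plan=[
    {"tx":0,"ty":0,"tz":0,"wx":0,"wy":0,"wz":0.18,"gripper":100},
    {"tx":0,"ty":0,"tz":0,"wx":0,"wy":0,"wz":0.36,"gripper":100},
    {"tx":0,"ty":0,"tz":0,"wx":0,"wy":0,"wz":0.54,"gripper":100},
    {"tx":0,"ty":0,"tz":0,"wx":0,"wy":0,"wz":0.72,"gripper":100},
    {"tx":0,"ty":0,"tz":0,"wx":0,"wy":0,"wz":0.9,"gripper":100},
  ],
)

```text
t: 39.22
tcp_pos: [0.4236, -0.1832, 0.1874]
tcp_rot: [-0.216, 0.673, 0.216, 0.673]
ft_force: [0.3, 0.3, 0.5]
finger_gap: 0.0537
```

drive_tool(
  plan=[
    {"tx":0,"ty":0,"tz":0,"wx":0,"wy":0,"wz":0.18,"gripper":100},
    {"tx":0,"ty":0,"tz":0,"wx":0,"wy":0,"wz":0.36,"gripper":100},
    {"tx":0,"ty":0,"tz":0,"wx":0,"wy":0,"wz":0.54,"gripper":100},
    {"tx":0,"ty":0,"tz":0,"wx":0,"wy":0,"wz":0.72,"gripper":100},
    {"tx":0,"ty":0,"tz":0,"wx":0,"wy":0,"wz":0.9,"gripper":100},
  ],
)

```text
t: 39.85
tcp_pos: [0.4236, -0.1832, 0.1874]
tcp_rot: [-0.487, 0.512, 0.487, 0.512]
ft_force: [0.6, -0.2, 0.2]
finger_gap: 0.0538
```

drive_tool(
  plan=[
    {"tx":0,"ty":0,"tz":0,"wx":0,"wy":0,"wz":0.18,"gripper":100},
    {"tx":0,"ty":0,"tz":0,"wx":0,"wy":0,"wz":0.36,"gripper":100},
    {"tx":0,"ty":0,"tz":0,"wx":0,"wy":0,"wz":0.54,"gripper":100},
    {"tx":0,"ty":0,"tz":0,"wx":0,"wy":0,"wz":0.65,"gripper":100},
    {"tx":0,"ty":0,"tz":0,"wx":0,"wy":0,"wz":0.65,"gripper":100},
  ],
)

```text
t: 40.48
tcp_pos: [0.4236, -0.1834, 0.1874]
tcp_rot: [0.624, -0.332, -0.624, -0.332]
ft_force: [-0.5, -0.9, 0.3]
finger_gap: 0.0536
```

Run:
```python
from h import *
w=st();p=jaw()[0];print(get_obs()["joints"].round(2),100*(np.array([.5292,-.2111,.037])-p))
f=grab_frame("top");print([(d["location"],d["confidence"],atz(f,d["location"],.038)) for d in pinpoint("work_mandrel_0_mid","top")[:5]])
```

```text
[ 0.4237 -0.1835  0.1874] jaw 123.9 base [-0.3005 -0.191 ] r 0.3561 ang -147.56 F [-1.  -0.2  0.3] Fb [np.float64(-1.0), np.float64(0.4)] gap 0.0538 t 40.525
[-0.66  0.22  1.76  0.    1.16 -2.83] [ 10.55037681  -2.75616676 -15.03748978]
[([294.2, 170.6], 0.57, array([0.62170957, 0.10146511, 0.038     ])), ([297.7, 173.7], 0.44, array([0.61369297, 0.09233355, 0.038     ]))]
```

drive_tool(
  plan=[
    {"tx":5,"ty":-1.3,"tz":0,"wx":0,"wy":0,"wz":0,"gripper":110},
    {"tx":10.5,"ty":-2.75,"tz":0,"wx":0,"wy":0,"wz":0,"gripper":110},
    {"tx":10.55,"ty":-2.75,"tz":-5,"wx":0,"wy":0,"wz":0,"gripper":110},
    {"tx":10.55,"ty":-2.75,"tz":-10,"wx":0,"wy":0,"wz":0,"gripper":110},
    {"tx":10.55,"ty":-2.75,"tz":-15,"wx":0,"wy":0,"wz":0,"gripper":110},
  ],
)

```text
t: 41.25
tcp_pos: [0.5293, -0.2114, 0.0356]
tcp_rot: [0.624, -0.333, -0.624, -0.333]
ft_force: [0.9, -0.7, -0.7]
finger_gap: 0.0498
```

drive_tool(
  plan=[
    {"tx":0,"ty":0,"tz":0,"wx":0,"wy":0,"wz":0,"gripper":110},
    {"tx":0,"ty":0,"tz":0,"wx":0,"wy":0,"wz":0,"gripper":255},
    {"tx":0,"ty":0,"tz":0,"wx":0,"wy":0,"wz":0,"gripper":255},
    {"tx":0,"ty":0,"tz":0,"wx":0,"wy":0,"wz":0,"gripper":255},
    {"tx":0,"ty":0,"tz":0,"wx":0,"wy":0,"wz":0,"gripper":255},
  ],
)

```text
t: 41.88
tcp_pos: [0.5298, -0.2121, 0.0381]
tcp_rot: [0.625, -0.332, -0.623, -0.332]
ft_force: [0.7, -1.3, 3.6]
finger_gap: 0.017
```

drive_tool(
  plan=[
    {"tx":0,"ty":0,"tz":0,"wx":0,"wy":0,"wz":0,"gripper":255},
    {"tx":0,"ty":0,"tz":0,"wx":0,"wy":0,"wz":0,"gripper":255},
  ],
)

```text
t: 42.12
tcp_pos: [0.5299, -0.2122, 0.038]
tcp_rot: [0.625, -0.332, -0.623, -0.332]
ft_force: [-0.5, -0.9, 6.1]
finger_gap: 0.017
```

drive_tool(
  plan=[
    {"tx":0,"ty":0,"tz":3,"wx":0,"wy":0,"wz":0,"gripper":255},
    {"tx":-1,"ty":0,"tz":9,"wx":0,"wy":0,"wz":0,"gripper":255},
    {"tx":-7,"ty":0,"tz":10,"wx":0,"wy":0,"wz":0,"gripper":255},
    {"tx":-12,"ty":2,"tz":10,"wx":0,"wy":0,"wz":-0.1,"gripper":255},
    {"tx":-12.2,"ty":6,"tz":10,"wx":0,"wy":0,"wz":-0.25,"gripper":255},
  ],
)

```text
t: 42.75
tcp_pos: [0.4047, -0.1512, 0.1368]
tcp_rot: [-0.576, 0.41, 0.577, 0.41]
ft_force: [1.1, 0.6, -2.9]
finger_gap: 0.0169
```

drive_tool(
  plan=[
    {"tx":0,"ty":5,"tz":0,"wx":0,"wy":0,"wz":-0.17,"gripper":255},
    {"tx":0,"ty":9,"tz":0,"wx":0,"wy":0,"wz":-0.35,"gripper":255},
    {"tx":0,"ty":13,"tz":0,"wx":0,"wy":0,"wz":-0.53,"gripper":255},
    {"tx":0,"ty":16,"tz":0,"wx":0,"wy":0,"wz":-0.71,"gripper":255},
    {"tx":0,"ty":18.8,"tz":0,"wx":0,"wy":0,"wz":-0.89,"gripper":255},
  ],
)

```text
t: 43.38
tcp_pos: [0.4067, 0.0376, 0.1369]
tcp_rot: [-0.344, 0.618, 0.345, 0.617]
ft_force: [1.2, 0.1, -2.3]
finger_gap: 0.0171
```

drive_tool(
  plan=[
    {"tx":0,"ty":0,"tz":0,"wx":0,"wy":0,"wz":-0.17,"gripper":255},
    {"tx":0,"ty":0,"tz":0,"wx":0,"wy":0,"wz":-0.35,"gripper":255},
    {"tx":0,"ty":0,"tz":0,"wx":0,"wy":0,"wz":-0.53,"gripper":255},
    {"tx":0,"ty":0,"tz":0,"wx":0,"wy":0,"wz":-0.71,"gripper":255},
    {"tx":0,"ty":0,"tz":0,"wx":0,"wy":0,"wz":-0.89,"gripper":255},
  ],
)

```text
t: 44.0
tcp_pos: [0.4068, 0.0365, 0.1368]
tcp_rot: [-0.045, 0.706, 0.045, 0.705]
ft_force: [-0.0, -0.6, -3.1]
finger_gap: 0.017
```

drive_tool(
  plan=[
    {"tx":0,"ty":0,"tz":0,"wx":0,"wy":0,"wz":-0.17,"gripper":255},
    {"tx":0,"ty":0,"tz":0,"wx":0,"wy":0,"wz":-0.35,"gripper":255},
    {"tx":0,"ty":0,"tz":0,"wx":0,"wy":0,"wz":-0.53,"gripper":255},
    {"tx":0,"ty":0,"tz":0,"wx":0,"wy":0,"wz":-0.71,"gripper":255},
    {"tx":0,"ty":0,"tz":-4,"wx":0,"wy":0,"wz":-0.89,"gripper":255},
  ],
)

```text
t: 44.62
tcp_pos: [0.4085, 0.0361, 0.098]
tcp_rot: [0.263, 0.655, -0.263, 0.658]
ft_force: [0.1, -0.3, -2.8]
finger_gap: 0.0172
```

drive_tool(
  plan=[
    {"tx":0,"ty":0,"tz":0,"wx":0,"wy":0,"wz":-0.12,"gripper":255},
    {"tx":0,"ty":0,"tz":0,"wx":0,"wy":0,"wz":-0.22,"gripper":255},
    {"tx":0,"ty":0,"tz":0,"wx":0,"wy":0,"wz":-0.22,"gripper":255},
  ],
)

```text
t: 45.0
tcp_pos: [0.4069, 0.0364, 0.0969]
tcp_rot: [0.331, 0.625, -0.332, 0.624]
ft_force: [0.0, 0.1, -2.5]
finger_gap: 0.017
```

Run:
```python
from h import *
w=st();p=jaw()[0];t=toworld(-.19,-.0004);print(100*(np.r_[t,.0513]-p))
save(w,"w12.png",s=1.25)
```

```text
[0.407  0.0364 0.097 ] jaw -55.8 base [-0.1917  0.0008] r 0.1917 ang 179.75 F [ 0.4 -0.9 -1.9] Fb [np.float64(-0.1), np.float64(-1.0)] gap 0.0167 t 45.05
[ 0.20773134 -0.01004238 -4.57046416]
```

View pics/w12.png

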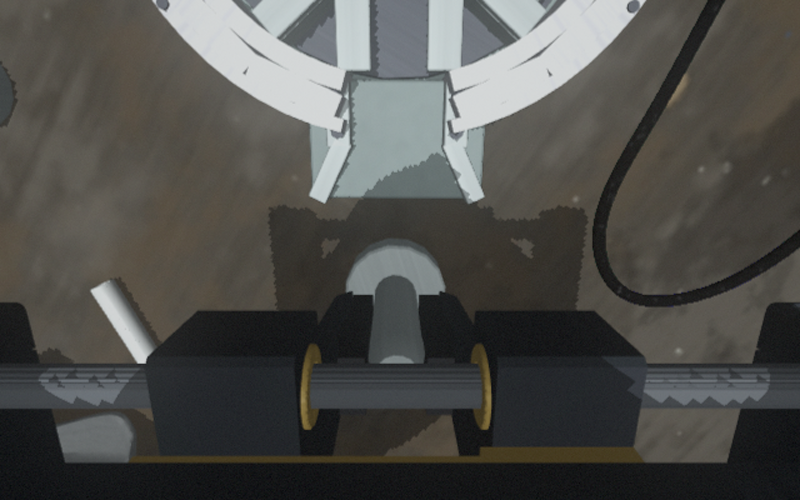

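Gate and slot are at about column 399 and the foot at 397, in line with the correction. Sliding in.

drive_tool(
  plan=[
    {"tx":0.2,"ty":-0.02,"tz":-2.5,"wx":0,"wy":0,"wz":0,"gripper":255},
    {"tx":0.2,"ty":-0.02,"tz":-4.57,"wx":0,"wy":0,"wz":0,"gripper":255},
    {"tx":1.86,"ty":1.1,"tz":-4.57,"wx":0,"wy":0,"wz":0,"gripper":255},
    {"tx":3.52,"ty":2.21,"tz":-4.57,"wx":0,"wy":0,"wz":0,"gripper":255},
    {"tx":5.18,"ty":3.33,"tz":-4.57,"wx":0,"wy":0,"wz":0,"gripper":255},
  ],
)

```text
t: 45.68
tcp_pos: [0.4587, 0.0699, 0.0512]
tcp_rot: [0.33, 0.626, -0.331, 0.624]
ft_force: [-1.3, -1.0, -0.5]
finger_gap: 0.017
```

drive_tool(
  plan=[
    {"tx":1.4,"ty":0.94,"tz":0,"wx":0,"wy":0,"wz":0,"gripper":255},
    {"tx":2.8,"ty":1.88,"tz":0,"wx":0,"wy":0,"wz":0,"gripper":255},
    {"tx":4.0,"ty":2.7,"tz":0,"wx":0,"wy":0,"wz":0,"gripper":255},
    {"tx":4.81,"ty":3.23,"tz":0,"wx":0,"wy":0,"wz":0,"gripper":255},
    {"tx":4.81,"ty":3.23,"tz":0,"wx":0,"wy":0,"wz":0,"gripper":255},
  ],
)

```text
t: 46.3
tcp_pos: [0.5058, 0.1018, 0.0504]
tcp_rot: [0.33, 0.626, -0.332, 0.623]
ft_force: [-3.8, -3.3, -3.8]
finger_gap: 0.0167
```

drive_tool(
  plan=[
    {"tx":0,"ty":0,"tz":-0.1,"wx":0,"wy":0,"wz":0,"gripper":255},
    {"tx":0,"ty":0,"tz":-0.1,"wx":0,"wy":0,"wz":0,"gripper":140},
    {"tx":0,"ty":0,"tz":-0.1,"wx":0,"wy":0,"wz":0,"gripper":140},
    {"tx":0,"ty":0,"tz":3,"wx":0,"wy":0,"wz":0,"gripper":130},
    {"tx":0,"ty":0,"tz":8,"wx":0,"wy":0,"wz":0,"gripper":100},
  ],
)

```text
t: 46.92
tcp_pos: [0.5068, 0.102, 0.1318]
tcp_rot: [0.331, 0.625, -0.332, 0.624]
ft_force: [0.9, -0.5, 0.9]
finger_gap: 0.0512
```

drive_tool(
  plan=[
    {"tx":0,"ty":3,"tz":2,"wx":0,"wy":0,"wz":0.17,"gripper":70},
    {"tx":2,"ty":8,"tz":2,"wx":0,"wy":0,"wz":0.35,"gripper":70},
    {"tx":5,"ty":12,"tz":2,"wx":0,"wy":0,"wz":0.53,"gripper":70},
    {"tx":7.2,"ty":15.5,"tz":2,"wx":0,"wy":0,"wz":0.71,"gripper":70},
    {"tx":7.2,"ty":15.5,"tz":2,"wx":0,"wy":0,"wz":0.87,"gripper":70},
  ],
)

```text
t: 47.55
tcp_pos: [0.58, 0.2591, 0.1511]
tcp_rot: [0.035, 0.706, -0.035, 0.707]
ft_force: [0.3, -0.1, -0.7]
finger_gap: 0.0642
```

Run:
```python
from h import *
w=st()
for n,f in(("wrist",w),("top",grab_frame("top")),("side",grab_frame("side"))):
  for d in pinpoint("work_mandrel_0_mid",n)[:6]: q=atz(f,d["location"],.05);b=tobase(q);print(n,np.round(d["location"]),round(d["confidence"],2),q.round(4),b.round(3),np.linalg.norm(b).round(3))
print(100*(np.array([.578,.2577,.0665])-jaw()[0]))
```

```text
[0.5796 0.2581 0.1512] jaw -5.3 base [0.0752 0.0886] r 0.1162 ang 49.69 F [-0.4  0.2  0.1] Fb [np.float64(-0.2), np.float64(0.4)] gap 0.0641 t 47.6
wrist [378. 376.] 0.97 [0.6186 0.0845 0.05  ] [ 0.011 -0.077] 0.078
top [296. 172.] 0.66 [0.6148 0.0953 0.05  ] [ 0.014 -0.066] 0.068
side [317. 255.] 0.51 [0.6212 0.0964 0.05  ] [ 0.019 -0.069] 0.072
[-0.12591504  0.10903208 -8.53073375]
```

drive_tool(
  plan=[
    {"tx":-0.13,"ty":0,"tz":-5,"wx":0,"wy":0,"wz":0,"gripper":80},
    {"tx":-0.13,"ty":0,"tz":-8.5,"wx":0,"wy":0,"wz":0,"gripper":120},
    {"tx":-0.13,"ty":0,"tz":-8.5,"wx":0,"wy":0,"wz":0,"gripper":150},
    {"tx":-0.13,"ty":0,"tz":-8.5,"wx":0,"wy":0,"wz":0,"gripper":255},
    {"tx":-0.13,"ty":0,"tz":-8.5,"wx":0,"wy":0,"wz":0,"gripper":255},
  ],
)

```text
t: 48.48
tcp_pos: [0.5787, 0.2571, 0.0684]
tcp_rot: [0.038, 0.705, -0.037, 0.707]
ft_force: [2.0, -0.3, 5.9]
finger_gap: 0.023
```

drive_tool(
  plan=[
    {"tx":0,"ty":0,"tz":0,"wx":0,"wy":0,"wz":0,"gripper":255},
    {"tx":0,"ty":0,"tz":0,"wx":0,"wy":0,"wz":0,"gripper":255},
    {"tx":0,"ty":0,"tz":0.7,"wx":0,"wy":0,"wz":0,"gripper":255},
    {"tx":0,"ty":0,"tz":1.4,"wx":0,"wy":0,"wz":0,"gripper":255},
    {"tx":0,"ty":0,"tz":1.4,"wx":0,"wy":0,"wz":0,"gripper":255},
  ],
)

```text
t: 49.1
tcp_pos: [0.5776, 0.257, 0.0803]
tcp_rot: [0.038, 0.706, -0.038, 0.706]
ft_force: [2.1, 2.5, -10.0]
finger_gap: 0.0231
```

```bash
python3 -c "
from h import *
st()"
```

```text
[0.5776 0.257  0.08  ] jaw -6.1 base [0.073  0.0888] r 0.115 ang 50.59 F [ 2.8  2.6 -9.9] Fb [np.float64(3.8), np.float64(0.7)] gap 0.0232 t 49.15
```

drive_tool(
  plan=[
    {"tx":-2.0,"ty":0.02,"tz":0,"wx":0,"wy":0,"wz":0.1745,"gripper":255},
    {"tx":-3.98,"ty":-0.31,"tz":0,"wx":0,"wy":0,"wz":0.349,"gripper":255},
    {"tx":-5.87,"ty":-0.98,"tz":0,"wx":0,"wy":0,"wz":0.524,"gripper":255},
    {"tx":-7.61,"ty":-1.96,"tz":0,"wx":0,"wy":0,"wz":0.698,"gripper":255},
    {"tx":-8.4,"ty":-2.55,"tz":0,"wx":0,"wy":0,"wz":0.785,"gripper":255},
  ],
)

```text
t: 49.78
tcp_pos: [0.4927, 0.231, 0.08]
tcp_rot: [-0.237, 0.667, 0.237, 0.666]
ft_force: [-0.3, 2.2, -10.5]
finger_gap: 0.0226
```

drive_tool(
  plan=[
    {"tx":-0.4,"ty":-0.34,"tz":0,"wx":0,"wy":0,"wz":0.06,"gripper":255},
    {"tx":-0.68,"ty":-0.6,"tz":0,"wx":0,"wy":0,"wz":0.078,"gripper":255},
    {"tx":-0.68,"ty":-0.6,"tz":0,"wx":0,"wy":0,"wz":0.078,"gripper":255},
  ],
)

```text
t: 50.15
tcp_pos: [0.4863, 0.2252, 0.08]
tcp_rot: [-0.261, 0.658, 0.261, 0.656]
ft_force: [-3.3, 1.0, -9.0]
finger_gap: 0.0228
```

```bash
python3 -c "
from h import *
st()"
```

```text
[0.4864 0.2253 0.0801] jaw 43.3 base [-0.0204  0.1134] r 0.1152 ang 100.2 F [-3.9  1.1 -9. ] Fb [np.float64(-2.6), np.float64(3.1)] gap 0.0232 t 50.2
```

Loosen and push on (tangent at 134° is (-.72,-.69)) to find the stop.

drive_tool(
  plan=[
    {"tx":0,"ty":0.0,"tz":0,"wx":0,"wy":0,"wz":0,"gripper":174},
    {"tx":0,"ty":0,"tz":0,"wx":0,"wy":0,"wz":0,"gripper":174},
    {"tx":-0.14,"ty":-0.14,"tz":0,"wx":0,"wy":0,"wz":0,"gripper":174},
    {"tx":-0.25,"ty":-0.25,"tz":0,"wx":0,"wy":0,"wz":0,"gripper":174},
    {"tx":-0.3,"ty":-0.3,"tz":0,"wx":0,"wy":0,"wz":0,"gripper":174},
  ],
)

```text
t: 50.82
tcp_pos: [0.4848, 0.2227, 0.0809]
tcp_rot: [-0.261, 0.656, 0.261, 0.658]
ft_force: [2.9, 2.7, -0.3]
finger_gap: 0.0279
```

drive_tool(
  plan=[
    {"tx":-0.07,"ty":-0.07,"tz":0,"wx":0,"wy":0,"wz":0,"gripper":174},
    {"tx":-0.07,"ty":-0.07,"tz":0,"wx":0,"wy":0,"wz":0,"gripper":174},
  ],
)

```text
t: 51.08
tcp_pos: [0.4846, 0.2224, 0.081]
tcp_rot: [-0.261, 0.656, 0.261, 0.659]
ft_force: [5.9, 6.0, -2.3]
finger_gap: 0.0282
```

drive_tool(
  plan=[
    {"tx":-0.07,"ty":-0.07,"tz":0,"wx":0,"wy":0,"wz":0,"gripper":174},
    {"tx":-0.07,"ty":-0.07,"tz":0,"wx":0,"wy":0,"wz":0,"gripper":174},
  ],
)

```text
t: 51.32
tcp_pos: [0.4845, 0.2221, 0.0811]
tcp_rot: [-0.261, 0.655, 0.261, 0.659]
ft_force: [8.4, 7.8, -3.7]
finger_gap: 0.028
```

```bash
python3 -c "
from h import *
st()"
```

```text
[0.4845 0.2221 0.0811] jaw 43.3 base [-0.0239  0.1118] r 0.1143 ang 102.05 F [ 8.8  8.9 -4.2] Fb [np.float64(12.2), np.float64(2.4)] gap 0.0283 t 51.375
```

drive_tool(
  plan=[
    {"tx":0.2,"ty":0.2,"tz":0,"wx":0,"wy":0,"wz":0,"gripper":174},
    {"tx":0.35,"ty":0.35,"tz":0,"wx":0,"wy":0,"wz":0,"gripper":200},
    {"tx":0.35,"ty":0.35,"tz":0,"wx":0,"wy":0,"wz":0,"gripper":255},
    {"tx":0.35,"ty":0.35,"tz":0,"wx":0,"wy":0,"wz":0,"gripper":255},
    {"tx":0.35,"ty":0.35,"tz":0,"wx":0,"wy":0,"wz":0,"gripper":255},
  ],
)

```text
t: 52.0
tcp_pos: [0.4863, 0.2245, 0.0806]
tcp_rot: [-0.261, 0.657, 0.261, 0.657]
ft_force: [1.6, 1.7, 1.8]
finger_gap: 0.0231
```

drive_tool(
  plan=[
    {"tx":0,"ty":0,"tz":0,"wx":0,"wy":0,"wz":0,"gripper":100},
    {"tx":0,"ty":0,"tz":0,"wx":0,"wy":0,"wz":0,"gripper":60},
    {"tx":0,"ty":0,"tz":5,"wx":0,"wy":0,"wz":0,"gripper":60},
    {"tx":-4,"ty":1,"tz":9,"wx":0,"wy":0,"wz":-0.17,"gripper":60},
    {"tx":-8,"ty":2,"tz":11,"wx":0,"wy":0,"wz":-0.35,"gripper":60},
  ],
)

```text
t: 52.62
tcp_pos: [0.4055, 0.2446, 0.192]
tcp_rot: [-0.14, 0.692, 0.141, 0.694]
ft_force: [-0.6, 0.6, 0.0]
finger_gap: 0.0674
```

drive_tool(
  plan=[
    {"tx":-3,"ty":1,"tz":0,"wx":0,"wy":0,"wz":-0.18,"gripper":60},
    {"tx":-4.5,"ty":2,"tz":0,"wx":0,"wy":0,"wz":-0.36,"gripper":60},
    {"tx":-4.5,"ty":2,"tz":0,"wx":0,"wy":0,"wz":-0.54,"gripper":60},
    {"tx":-4.5,"ty":2,"tz":0,"wx":0,"wy":0,"wz":-0.72,"gripper":60},
    {"tx":-4.5,"ty":2,"tz":0,"wx":0,"wy":0,"wz":-0.9,"gripper":60},
  ],
)

```text
t: 53.25
tcp_pos: [0.3609, 0.2644, 0.1903]
tcp_rot: [0.175, 0.685, -0.175, 0.685]
ft_force: [0.2, 0.7, -0.8]
finger_gap: 0.0674
```

drive_tool(
  plan=[
    {"tx":0,"ty":0,"tz":0,"wx":0,"wy":0,"wz":-0.18,"gripper":60},
    {"tx":0,"ty":0,"tz":0,"wx":0,"wy":0,"wz":-0.36,"gripper":60},
    {"tx":0,"ty":0,"tz":0,"wx":0,"wy":0,"wz":-0.48,"gripper":60},
    {"tx":0,"ty":0,"tz":0,"wx":0,"wy":0,"wz":-0.48,"gripper":60},
  ],
)

```text
t: 53.75
tcp_pos: [0.361, 0.2644, 0.1903]
tcp_rot: [0.33, 0.625, -0.331, 0.625]
ft_force: [-0.6, -0.1, 0.9]
finger_gap: 0.0676
```

Run:
```python
from h import *
w=st();save(w,"w13.png",s=1.25)
for n,f in(("wrist",w),("top",grab_frame("top")),("side",grab_frame("side"))):
  for d in pinpoint("work_mandrel_0_mid",n)[:6]: print(n,np.round(d["location"]),round(d["confidence"],2),atz(f,d["location"],.038).round(4))
  for d in pinpoint("tape",n)[:1]: print(n,"tape",atz(f,d["location"],0).round(3))
```

```text
[0.3611 0.2644 0.1903] jaw -55.6 base [-0.1026  0.2158] r 0.2389 ang 115.44 F [-0.2  0.3 -0.5] Fb [np.float64(0.0), np.float64(0.3)] gap 0.0675 t 53.8
top [275. 161.] 0.42 [0.6474 0.1524 0.038 ]
top tape [0.434 0.348 0.   ]
side [330. 271.] 0.75 [0.6401 0.1408 0.038 ]
side [329. 277.] 0.24 [0.6539 0.1459 0.038 ]
side tape [0.431 0.352 0.   ]
```

View pics/w13.png

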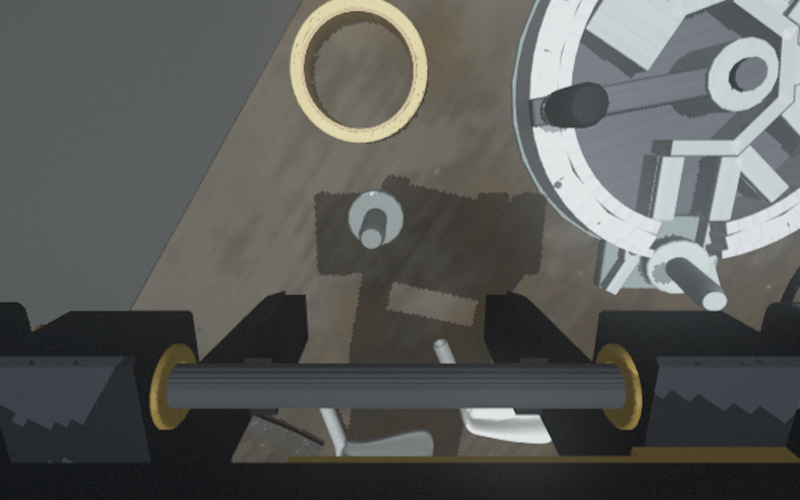

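D is at (376,217). But a mandrel now stands in the gate at (678,265): probably the third one, knocked back out after release. I'll measure it and check which slots are full.

Run:
```python
from h import *
w=grab_frame("wrist")
for n,px,z in(("gate foot",(674,267),.026),("gate top",(714,300),.088),("D foot",(376,217),.012)):
    q=atz(w,np.array(px)/1.25,z);print(n,q.round(4),tobase(q).round(4))
ft,fs=grab_frame("top"),grab_frame("side")
def patch(f,p,r=45,s=4):
    c=proj(f,p);a=np.float32([[s,0,r*s-s*c[0]],[0,s,r*s-s*c[1]]]);return cv2.warpAffine(f["image"][:,:,::-1].copy(),a,(2*r*s,2*r*s),flags=cv2.INTER_CUBIC)
c=np.r_[C,.04];im=np.hstack([patch(ft,c),patch(fs,c)]);print(im.shape);cv2.imwrite("pics/comp.png",im)
for k,a in((1,3.9),(2,-46.1),(3,-96.1),(4,-146.1)):
    p=np.r_[C+.072*np.array([np.cos(np.radians(a)),np.sin(np.radians(a))]),.088];print(k,(proj(ft,p)-proj(ft,c)+45)*4,(proj(fs,p)-proj(fs,c)+45)*4+[360,0])
```

```text
gate foot [0.4543 0.063  0.026 ] [-0.1376 -0.0034]
gate top [0.4452 0.0734 0.088 ] [-0.1393  0.0103]
D foot [0.3534 0.2775 0.012 ] [-0.1017  0.2309]
(360, 720, 3)
1 [166.89251843  45.56766467] [500.83400488 251.31858876]
2 [259.82365936  81.85493991] [429.45633644 179.33519145]
3 [290.10213873 175.74404525] [443.02614536  88.45498667]
4 [234.01300684 261.56290577] [525.9726679   42.00722948]
```

View pics/comp.png

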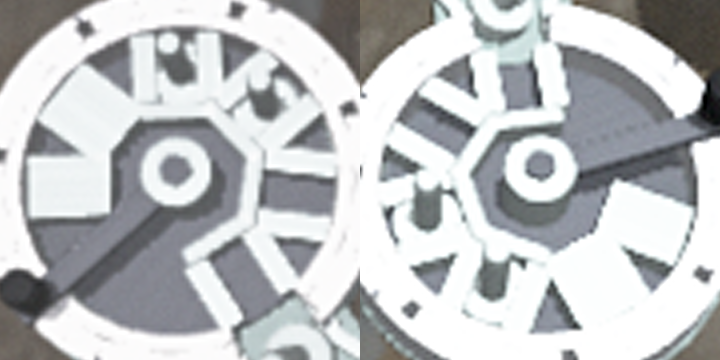

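Slots 1 and 2 are full, slot 3 is empty, and the loose mandrel stands in the gate in front of slot 4. So the loose one goes into slot 4 now. Then I turn back to hole 3 and load D there.

drive_tool(
  plan=[
    {"tx":2,"ty":-6,"tz":0,"wx":0,"wy":0,"wz":0,"gripper":60},
    {"tx":4,"ty":-12,"tz":0,"wx":0,"wy":0,"wz":0,"gripper":60},
    {"tx":6,"ty":-18,"tz":0,"wx":0,"wy":0,"wz":0,"gripper":60},
    {"tx":7.5,"ty":-21.5,"tz":0,"wx":0,"wy":0,"wz":0,"gripper":60},
    {"tx":7.5,"ty":-21.5,"tz":0,"wx":0,"wy":0,"wz":0,"gripper":60},
  ],
)

```text
t: 54.98
tcp_pos: [0.4369, 0.0475, 0.1904]
tcp_rot: [0.332, 0.624, -0.332, 0.624]
ft_force: [-0.3, 0.3, -0.2]
finger_gap: 0.0672
```

Run:
```python
from h import *
w=dict(st());save(w,"w14.png")
for fn in(pinpoint,boxes_of):
  for d in fn("work_mandrel_0_mid","wrist")[:4]: q=atz(w,d["location"],.05);print(np.round(d["location"]),round(d["confidence"],2),q.round(4),tobase(q).round(4))
for y in(-.004,0,.004): print(y,[proj(w,np.r_[toworld(-.138,y),z]).round(1) for z in(.026,.088)])
g=cv2.cvtColor(w["image"],cv2.COLOR_RGB2GRAY)
c=proj(w,np.r_[toworld(-.138,0),.026]);x,y=int(c[0]),int(c[1]);print(x,y)
sub=cv2.resize(g[y-32:y+48,x-44:x+44],None,fx=.5,fy=.5,interpolation=cv2.INTER_AREA)
for i,r in enumerate(sub): print("%3d"%(y-32+2*i)," ".join("%3d"%v for v in r))
print("cols from",x-44)
```

```text
[0.4363 0.0489 0.1903] jaw -55.9 base [-0.1604 -0.0051] r 0.1605 ang -178.17 F [-0.1  0.3 -0.5] Fb [np.float64(0.1), np.float64(0.3)] gap 0.0675 t 55.025
[306.  42.] 0.46 [0.5275 0.1183 0.05  ] [-0.0459  0.0017]
-0.004 [array([313.2, 153.7]), array([312.5, 165.5])]
0 [array([309. , 153.7]), array([307.2, 165.5])]
0.004 [array([304.7, 153.7]), array([302. , 165.5])]
308 153
121 219 219 219 219 218 201 158 121 167 120 154 169 169 169 170 170 170 169 168 168 169 169 169 169 170 170 171 171 171 171 171 171 171 171 166 165 171 146 189 213 219 214 219 219
123 218 219 219 219 219 219 215 145 140 108 140 169 170 169 169 170 170 168 167 168 169 170 170 170 170 170 170 170 170 170 170 170 170 170 165 168 185 213 217 196 189 175 205 219
125 219 219 219 219 219 219 203 128 149 116 156 168 168 168 170 169 169 168 168 168 171 171 169 168 163 155 168 170 170 169 169 169 169 169 164 170 200 193 202 171 166 170 191 214
127 219 219 219 219 219 218 171 140 179 130 156 169 169 169 169 169 169 169 169 168 158 147 142 145 129 110 120 138 145 164 168 170 169 169 163 167 198 152 169 169 167 167 175 204
129 
[... 5789 characters left out ...]
55  54  54  55  54  55  56  57  55  57  55  56  54  54  55  53  55  55  55  57  57  58  56  57  58  59  60  61  60  60  59  59  58  58  58  58  57
195  53  54  55  53  55  56  55  54  54  54  54  54  55  56  55  54  54  55  55  55  54  54  54  55  53  55  54  56  56  55  56  57  59  60  59  59  59  59  60  57  58  57  58  56
197  54  54  54  54  53  54  53  52  53  52  53  53  56  56  54  54  54  52  53  54  52  53  54  52  53  53  54  55  54  55  54  54  55  56  58  57  57  58  58  57  57  57  58  56
199  52  55  53  52  53  53  52  52  53  51  54  54  56  57  57  54  53  52  52  53  52  53  51  52  53  53  54  53  54  54  53  54  55  57  57  55  58  56  58  56  57  56  56  58
cols from 264
```

From the numbers, the loose mandrel leans about 14° toward the gate's left, its flange resting on the right guide. I'll grip the stem so the pads set it upright, lift it out, and stand it on the bench in front of the gate to regrip.

drive_tool(
  plan=[
    {"tx":1.2,"ty":2.4,"tz":0,"wx":0,"wy":0,"wz":0,"gripper":50},
    {"tx":1.2,"ty":2.4,"tz":-5,"wx":0,"wy":0,"wz":0,"gripper":50},
    {"tx":1.2,"ty":2.4,"tz":-10,"wx":0,"wy":0,"wz":0,"gripper":50},
    {"tx":1.2,"ty":2.4,"tz":-13.7,"wx":0,"wy":0,"wz":0,"gripper":50},
    {"tx":1.2,"ty":2.4,"tz":-13.7,"wx":0,"wy":0,"wz":0,"gripper":50},
  ],
)

```text
t: 55.75
tcp_pos: [0.4466, 0.0746, 0.0521]
tcp_rot: [0.33, 0.627, -0.331, 0.624]
ft_force: [0.0, 0.9, 0.2]
finger_gap: 0.0708
```

drive_tool(
  plan=[
    {"tx":0,"ty":0,"tz":0,"wx":0,"wy":0,"wz":0,"gripper":255},
    {"tx":0,"ty":0,"tz":0,"wx":0,"wy":0,"wz":0,"gripper":255},
    {"tx":0,"ty":0,"tz":0,"wx":0,"wy":0,"wz":0,"gripper":255},
    {"tx":0,"ty":0,"tz":0,"wx":0,"wy":0,"wz":0,"gripper":255},
    {"tx":0,"ty":0,"tz":0,"wx":0,"wy":0,"wz":0,"gripper":255},
  ],
)

```text
t: 56.38
tcp_pos: [0.4484, 0.0734, 0.0537]
tcp_rot: [0.331, 0.625, -0.331, 0.625]
ft_force: [0.6, -2.0, 5.6]
finger_gap: 0.0233
```

drive_tool(
  plan=[
    {"tx":0,"ty":0,"tz":0,"wx":0,"wy":0,"wz":0,"gripper":255},
    {"tx":0,"ty":0,"tz":0,"wx":0,"wy":0,"wz":0,"gripper":255},
    {"tx":0,"ty":0,"tz":0.3,"wx":0,"wy":0,"wz":0,"gripper":255},
    {"tx":0,"ty":0,"tz":0.3,"wx":0,"wy":0,"wz":0,"gripper":255},
  ],
)

```text
t: 56.88
tcp_pos: [0.4503, 0.072, 0.0572]
tcp_rot: [0.331, 0.623, -0.331, 0.627]
ft_force: [5.1, -10.4, 0.0]
finger_gap: 0.0174
```

drive_tool(
  plan=[
    {"tx":0,"ty":0,"tz":1,"wx":0,"wy":0,"wz":0,"gripper":255},
    {"tx":0,"ty":0,"tz":2.5,"wx":0,"wy":0,"wz":0,"gripper":255},
    {"tx":0,"ty":0,"tz":5,"wx":0,"wy":0,"wz":0,"gripper":255},
    {"tx":0,"ty":0,"tz":5,"wx":0,"wy":0,"wz":0,"gripper":255},
  ],
)

```text
t: 57.38
tcp_pos: [0.4488, 0.0735, 0.1072]
tcp_rot: [0.331, 0.624, -0.33, 0.626]
ft_force: [-0.1, 0.1, -3.1]
finger_gap: 0.0173
```

Run:
```python
from h import *
w=dict(st())
t=np.r_[toworld(-.215,-.0004),.040];print(100*(t-jaw()[0]))
def top(f): # stem-top: expected px
    p=jaw()[0];return proj(f,[p[0],p[1],p[2]+.038]).round(1),proj(f,[p[0],p[1],p[2]-.024]).round(1)
print(top(w))
g=cv2.cvtColor(w["image"],cv2.COLOR_RGB2GRAY)
for r in range(180,300,10): print(r,g[r,270:370:3])
```

```text
[0.4481 0.0735 0.1062] jaw -55.8 base [-0.1369  0.0088] r 0.1371 ang 176.34 F [ 0.1 -0.8 -2.9] Fb [np.float64(-0.4), np.float64(-0.7)] gap 0.0172 t 57.425
[-5.97498837 -5.11886793 -6.61875663]
(array([314.6, 293.2]), array([315. , 232.2]))
180 [158 159 160 160 161  92  93 105  94 110 108 106 108 109 110 110 109 109
 109 110 112 111 109 109 111 109 110 109 110 109  78 100  89  88]
190 [107 110 134 155 151 155 154 141  92 101  81  82  82  85  87  97 102 110
  97  87  85  86  86  87 104 108 108 108 109 106  82 141  99 156]
200 [107 104 102 142 141 138  95 108 123 137 138 137 136 137 136 136 138 139
 136 138 137 138 139 139 133 117  84  95 106 106 108 145 142 140]
210 [105 133 138 135 135 116 134 134 136 138 137 135 135 136 137 136 133 135
 137 133 138 136 135 135 135 139 138 131  88 107 108 108 116 142]
220 [138 135 133 136 126 134 133 133 133 132 132 134  74  77  77  79  78  77
  80  79  79 127 134 133 134 135 134 134 135 117 105 105 104 102]
230 [131 134 130  61 132 134 138 134 136 135 133  71  74  75  78  78  79  77
  78  79  80  78 132 135 134 132 132 133 134 126  58  58  58  57]
240 [ 36  37  34  37  32  36  34  31  35  38 103  74  74  74  73  76  77  78
  78  77  77  77  36  34  35  33  38  35  36  32  36  35  35  55]
250 [34 30 34 31 32 31 33 29 29 34 71 74 73 73 76 77 80 75 77 76 77 76 30 32
 31 33 32 32 32 30 34 30 32 32]
260 [23 27 26 31 27 27 30 30 29 65 71 72 72 74 75 77 75 76 76 75 78 75 47 31
 28 31 28 29 30 29 28 29 31 29]
270 [30 23 24 29 25 27 27 30 37 70 70 74 77 78 78 81 83 82 79 78 80 76 72 30
 30 24 26 28 27 28 26 27 25 31]
280 [27 27 27 23 25 22 25 28 68 74 75 77 79 80 86 91 86 87 88 88 87 85 76 26
 26 27 23 25 23 27 21 30 27 27]
290 [ 40  41  40  40  42  41  40  35  39  72 110 110 109 108 108 108 109 108
 109 108  76  74  40  31  41  42  43  38  43  42  43  41  29  32]
```

drive_tool(
  plan=[
    {"tx":-3,"ty":-2.5,"tz":0,"wx":0,"wy":0,"wz":0,"gripper":255},
    {"tx":-6,"ty":-5.1,"tz":0,"wx":0,"wy":0,"wz":0,"gripper":255},
    {"tx":-6,"ty":-5.1,"tz":-4,"wx":0,"wy":0,"wz":0,"gripper":255},
    {"tx":-6,"ty":-5.1,"tz":-5.8,"wx":0,"wy":0,"wz":0,"gripper":255},
    {"tx":-6,"ty":-5.1,"tz":-6.2,"wx":0,"wy":0,"wz":0,"gripper":255},
  ],
)

```text
t: 58.05
tcp_pos: [0.3871, 0.0228, 0.0429]
tcp_rot: [0.331, 0.626, -0.331, 0.624]
ft_force: [0.1, 1.2, -1.6]
finger_gap: 0.0171
```

drive_tool(
  plan=[
    {"tx":0,"ty":0,"tz":-0.2,"wx":0,"wy":0,"wz":0,"gripper":255},
    {"tx":0,"ty":0,"tz":-0.2,"wx":0,"wy":0,"wz":0,"gripper":255},
  ],
)

```text
t: 58.3
tcp_pos: [0.3884, 0.0226, 0.0427]
tcp_rot: [0.331, 0.625, -0.331, 0.625]
ft_force: [0.1, -0.2, -2.8]
finger_gap: 0.0169
```

drive_tool(
  plan=[
    {"tx":0,"ty":0,"tz":-0.2,"wx":0,"wy":0,"wz":0,"gripper":255},
    {"tx":0,"ty":0,"tz":-0.2,"wx":0,"wy":0,"wz":0,"gripper":255},
  ],
)

```text
t: 58.55
tcp_pos: [0.3892, 0.0225, 0.0412]
tcp_rot: [0.331, 0.624, -0.33, 0.626]
ft_force: [0.5, 0.7, 5.1]
finger_gap: 0.0169
```

drive_tool(
  plan=[
    {"tx":0,"ty":0,"tz":0,"wx":0,"wy":0,"wz":0,"gripper":150},
    {"tx":0,"ty":0,"tz":0,"wx":0,"wy":0,"wz":0,"gripper":150},
    {"tx":0,"ty":0,"tz":-0.4,"wx":0,"wy":0,"wz":0,"gripper":150},
    {"tx":0,"ty":0,"tz":-0.4,"wx":0,"wy":0,"wz":0,"gripper":150},
    {"tx":0,"ty":0,"tz":-0.4,"wx":0,"wy":0,"wz":0,"gripper":255},
  ],
)

```text
t: 59.18
tcp_pos: [0.3882, 0.0225, 0.0364]
tcp_rot: [0.331, 0.625, -0.331, 0.625]
ft_force: [0.2, -0.5, -0.4]
finger_gap: 0.0285
```

drive_tool(
  plan=[
    {"tx":0,"ty":0,"tz":0,"wx":0,"wy":0,"wz":0,"gripper":255},
    {"tx":0,"ty":0,"tz":0,"wx":0,"wy":0,"wz":0,"gripper":255},
    {"tx":0,"ty":0,"tz":0,"wx":0,"wy":0,"wz":0,"gripper":255},
    {"tx":0,"ty":0,"tz":0,"wx":0,"wy":0,"wz":0,"gripper":255},
  ],
)

```text
t: 59.68
tcp_pos: [0.3881, 0.0226, 0.0364]
tcp_rot: [0.331, 0.625, -0.331, 0.625]
ft_force: [0.6, -0.6, -2.9]
finger_gap: 0.017
```

drive_tool(
  plan=[
    {"tx":0,"ty":0,"tz":1.35,"wx":0,"wy":0,"wz":0,"gripper":255},
    {"tx":0,"ty":0,"tz":1.35,"wx":0,"wy":0,"wz":0,"gripper":255},
    {"tx":0,"ty":0,"tz":1.35,"wx":0,"wy":0,"wz":0,"gripper":255},
  ],
)

```text
t: 60.05
tcp_pos: [0.388, 0.0226, 0.0496]
tcp_rot: [0.331, 0.625, -0.331, 0.625]
ft_force: [0.3, -0.0, -3.1]
finger_gap: 0.0175
```

Run:
```python
from h import *
w=dict(st())
print(100*(np.r_[toworld(-.19,-.0004),.0513]-jaw()[0]))
g=cv2.cvtColor(w["image"],cv2.COLOR_RGB2GRAY)
for r in (200,210,220,230,290): print(r,g[r,270:370:3])
```

```text
[0.388  0.0226 0.0496] jaw -55.8 base [-0.2152  0.    ] r 0.2152 ang 180.0 F [-0.8  0.4 -2.2] Fb [np.float64(-0.5), np.float64(0.7)] gap 0.017 t 60.1
[2.11278604 1.37118395 0.17067476]
200 [ 58  59  61  65  64  64  85 128 150 159 158 155 155 155 155 158 159 157
 158 157 159 159 159 160 136  98  76  61  62  62  61  61  61  65]
210 [ 61  57  59  59 112 149 157 156 157 157 156 156 155 156 159 154 156 155
 154 159 159 157 157 157 158 160 159 133  71  61  61  60  59  58]
220 [ 59  58  56 129 153 152 153 152 152 153 154 154  82  83  84  85  87  85
  87  87 124 155 153 156 159 155 155 156 155  65  55  59  59  58]
230 [ 56  54  65 153 157 153 155 154 153 153 128  83  84  84  84  86  86  85
  85  87  86  98 157 155 153 155 153 153 157 125  59  57  56  56]
290 [ 51  50  49  49  47  52  46  45  39  83 126 128 128 128 126 126 125 126
 126 127 127 104  48  41  47  52  48  50  51  47  50  46  35  39]
```

drive_tool(
  plan=[
    {"tx":2.1,"ty":1.36,"tz":0.1,"wx":0,"wy":0,"wz":0,"gripper":255},
    {"tx":3.77,"ty":2.48,"tz":0.1,"wx":0,"wy":0,"wz":0,"gripper":255},
    {"tx":5.43,"ty":3.6,"tz":0.1,"wx":0,"wy":0,"wz":0,"gripper":255},
    {"tx":7.1,"ty":4.71,"tz":0.1,"wx":0,"wy":0,"wz":0,"gripper":255},
    {"tx":7.1,"ty":4.71,"tz":0.1,"wx":0,"wy":0,"wz":0,"gripper":255},
  ],
)

```text
t: 60.72
tcp_pos: [0.4594, 0.07, 0.0504]
tcp_rot: [0.33, 0.625, -0.33, 0.625]
ft_force: [0.1, -0.5, -2.4]
finger_gap: 0.017
```

drive_tool(
  plan=[
    {"tx":1.4,"ty":0.94,"tz":0,"wx":0,"wy":0,"wz":0,"gripper":255},
    {"tx":2.8,"ty":1.88,"tz":0,"wx":0,"wy":0,"wz":0,"gripper":255},
    {"tx":4.0,"ty":2.7,"tz":0,"wx":0,"wy":0,"wz":0,"gripper":255},
    {"tx":4.85,"ty":3.25,"tz":0,"wx":0,"wy":0,"wz":0,"gripper":255},
    {"tx":4.85,"ty":3.25,"tz":0,"wx":0,"wy":0,"wz":0,"gripper":255},
  ],
)

```text
t: 61.35
tcp_pos: [0.5068, 0.1018, 0.0503]
tcp_rot: [0.33, 0.626, -0.331, 0.624]
ft_force: [-1.8, -1.6, -3.8]
finger_gap: 0.0171
```

```bash
python3 -c "
from h import *
st()"
```

```text
[0.5069 0.1018 0.0504] jaw -55.8 base [-0.0723 -0.0005] r 0.0723 ang -179.6 F [-1.9 -0.5 -3.6] Fb [np.float64(-1.9), np.float64(0.7)] gap 0.017 t 61.4
```

drive_tool(
  plan=[
    {"tx":0,"ty":0,"tz":-0.1,"wx":0,"wy":0,"wz":0,"gripper":255},
    {"tx":0,"ty":0,"tz":-0.1,"wx":0,"wy":0,"wz":0,"gripper":140},
    {"tx":0,"ty":0,"tz":-0.1,"wx":0,"wy":0,"wz":0,"gripper":140},
    {"tx":0,"ty":0,"tz":3,"wx":0,"wy":0,"wz":0,"gripper":130},
    {"tx":0,"ty":0,"tz":8,"wx":0,"wy":0,"wz":0,"gripper":100},
  ],
)

```text
t: 62.02
tcp_pos: [0.5073, 0.1021, 0.1313]
tcp_rot: [0.331, 0.626, -0.331, 0.624]
ft_force: [0.4, 0.2, 0.5]
finger_gap: 0.0509
```

drive_tool(
  plan=[
    {"tx":-2,"ty":-1.5,"tz":3,"wx":0,"wy":0,"wz":0,"gripper":60},
    {"tx":-3,"ty":-3,"tz":3,"wx":0,"wy":0,"wz":0,"gripper":60},
    {"tx":-3,"ty":-3,"tz":3,"wx":0,"wy":0,"wz":0,"gripper":60},
  ],
)

```text
t: 62.4
tcp_pos: [0.4772, 0.0714, 0.1602]
tcp_rot: [0.331, 0.625, -0.331, 0.624]
ft_force: [-0.9, -0.4, 0.2]
finger_gap: 0.0672
```

```bash
cat >> h.py <<'E'
def chk(f,names=("wrist",)):
    """brightness patches at the expected stem top for slot-at-gate radii"""
    g=cv2.cvtColor(f["image"],cv2.COLOR_RGB2GRAY)
    for x in np.arange(-.06,-.15,-.006):
        p=proj(f,np.r_[toworld(x,0),.088]);r,c=int(p[1]),int(p[0])
        if 0<=r<400: print("x %.3f px %s"%(x,p.round()),g[r,c-30:c+31:4])
E
python3 - <<'E'
from h import *
w=dict(st());chk(w)
for n,f in(("wrist",w),("top",grab_frame("top")),("side",grab_frame("side"))):
  for d in pinpoint("work_mandrel_0_mid",n)[:6]: q=atz(f,d["location"],.05);b=tobase(q);print(n,np.round(d["location"]),round(d["confidence"],2),q.round(4),b.round(3),np.linalg.norm(b).round(3))
E
```

```text
[0.4775 0.0719 0.16  ] jaw -55.8 base [-0.1134 -0.009 ] r 0.1138 ang -175.45 F [ 0.8 -0.1 -0.4] Fb [np.float64(0.6), np.float64(-0.5)] gap 0.0671 t 62.45
x -0.060 px [302. 126.] [210 209 207 213 209 161 215 213 215 212 212 215 213 215 213 210]
x -0.066 px [302. 135.] [212 209 207 211 211 182 190 104 109 105  95  92 150 165 149 148]
x -0.072 px [302. 145.] [210 207 207 211 203 100 213 206 151 149 147  93 151 151 150 147]
x -0.078 px [302. 154.] [209 207 206 209 204 211 120 147 147 151 118 148 148 151 147 146]
x -0.084 px [302. 163.] [147 156 146 147 144  87  94 118 143 142 133 106  87 149 148 147]
x -0.090 px [302. 172.] [154 100 113 110 112 112 112 112 113 112 114 113 113 113 115 109]
x -0.096 px [302. 180.] [138 142 109 110 110 112 112 112 112 113 111 113 111 113 112 103]
x -0.102 px [302. 189.] [112 139 107 107 109 109 109 108 110 109 111 109 113 111 109 100]
x -0.108 px [302. 198.] [156 144 107 108 107 108 110 107 109 109 109 108 108 110 110  97]
x -0.114 px [303. 206.] [138 141 104 106 107 107 104 108 107 108 107 109 108 109 110 112]
x -0.120 px [303. 214.] [138 103 104 103 105 103 106 106 106 106 105 107 108 107 107 108]
x -0.126 px [303. 223.] [103 103 102 105 105 104 104 107 104 106 107 104 105 105 106 106]
x -0.132 px [303. 231.] [55 59 58 58 59 57 76 81 76 75 67 75 68 69 68 69]
x -0.138 px [303. 239.] [54 51 55 51 52 55 54 52 52 73 76 80 84 86 83 77]
x -0.144 px [303. 246.] [52 50 49 51 53 52 55 51 50 49 51 58 82 80 85 86]
top [272. 162.] 0.58 [0.6405 0.1578 0.05  ] [ 0.07  -0.029] 0.075
side [331. 272.] 0.67 [0.6456 0.1473 0.05  ] [ 0.068 -0.04 ] 0.079
```

The stem is home in slot 4. Now to the knob, to swing back to hole 3.

drive_tool(
  plan=[
    {"tx":0,"ty":4,"tz":0,"wx":0,"wy":0,"wz":0.17,"gripper":60},
    {"tx":0.5,"ty":9,"tz":0,"wx":0,"wy":0,"wz":0.35,"gripper":60},
    {"tx":0.91,"ty":13,"tz":0,"wx":0,"wy":0,"wz":0.53,"gripper":60},
    {"tx":0.91,"ty":15.33,"tz":0,"wx":0,"wy":0,"wz":0.71,"gripper":60},
    {"tx":0.91,"ty":15.33,"tz":0,"wx":0,"wy":0,"wz":0.87,"gripper":60},
  ],
)

```text
t: 63.32
tcp_pos: [0.4865, 0.2272, 0.1604]
tcp_rot: [0.034, 0.707, -0.034, 0.706]
ft_force: [0.2, 0.9, -1.0]
finger_gap: 0.0674
```

drive_tool(
  plan=[
    {"tx":0,"ty":0,"tz":-5,"wx":0,"wy":0,"wz":0,"gripper":60},
    {"tx":0,"ty":0,"tz":-9.35,"wx":0,"wy":0,"wz":0,"gripper":100},
    {"tx":0,"ty":0,"tz":-9.35,"wx":0,"wy":0,"wz":0,"gripper":150},
    {"tx":0,"ty":0,"tz":-9.35,"wx":0,"wy":0,"wz":0,"gripper":255},
    {"tx":0,"ty":0,"tz":-9.35,"wx":0,"wy":0,"wz":0,"gripper":255},
  ],
)

```text
t: 63.95
tcp_pos: [0.4877, 0.2257, 0.0692]
tcp_rot: [0.037, 0.705, -0.036, 0.707]
ft_force: [0.8, -1.4, 0.5]
finger_gap: 0.0294
```

drive_tool(
  plan=[
    {"tx":0,"ty":0,"tz":0,"wx":0,"wy":0,"wz":0,"gripper":255},
    {"tx":0,"ty":0,"tz":0,"wx":0,"wy":0,"wz":0,"gripper":255},
    {"tx":0,"ty":0,"tz":0.7,"wx":0,"wy":0,"wz":0,"gripper":255},
    {"tx":0,"ty":0,"tz":1.4,"wx":0,"wy":0,"wz":0,"gripper":255},
    {"tx":0,"ty":0,"tz":1.4,"wx":0,"wy":0,"wz":0,"gripper":255},
  ],
)

```text
t: 64.58
tcp_pos: [0.4866, 0.2253, 0.0814]
tcp_rot: [0.036, 0.706, -0.037, 0.706]
ft_force: [1.4, 0.7, -9.8]
finger_gap: 0.0229
```

```bash
python3 -c "
from h import *
st()"
```

```text
[0.4866 0.2253 0.0812] jaw -5.9 base [-0.0203  0.1133] r 0.1151 ang 100.15 F [ 2.2  0.1 -9.4] Fb [np.float64(1.9), np.float64(-1.2)] gap 0.023 t 64.625
```

drive_tool(
  plan=[
    {"tx":1.56,"ty":1.26,"tz":0,"wx":0,"wy":0,"wz":0,"gripper":255},
    {"tx":3.31,"ty":2.23,"tz":0,"wx":0,"wy":0,"wz":0,"gripper":255},
    {"tx":5.21,"ty":2.88,"tz":0,"wx":0,"wy":0,"wz":0,"gripper":255},
    {"tx":7.19,"ty":3.19,"tz":0,"wx":0,"wy":0,"wz":0,"gripper":255},
    {"tx":8.2,"ty":3.21,"tz":0,"wx":0,"wy":0,"wz":0,"gripper":255},
  ],
)

```text
t: 65.25
tcp_pos: [0.5687, 0.2573, 0.0804]
tcp_rot: [0.036, 0.707, -0.037, 0.705]
ft_force: [-0.8, -0.8, -9.4]
finger_gap: 0.0232
```

drive_tool(
  plan=[
    {"tx":0.6,"ty":-0.03,"tz":0,"wx":0,"wy":0,"wz":0,"gripper":255},
    {"tx":1.0,"ty":-0.06,"tz":0,"wx":0,"wy":0,"wz":0,"gripper":255},
    {"tx":1.0,"ty":-0.06,"tz":0,"wx":0,"wy":0,"wz":0,"gripper":255},
  ],
)

```text
t: 65.62
tcp_pos: [0.5789, 0.2567, 0.0815]
tcp_rot: [0.037, 0.706, -0.037, 0.706]
ft_force: [1.3, -1.9, -9.9]
finger_gap: 0.0234
```

```bash
python3 -c "
from h import *
st()"
```

```text
[0.5789 0.2567 0.0815] jaw -5.9 base [0.0739 0.0879] r 0.1148 ang 49.94 F [  0.4  -2.4 -10.4] Fb [np.float64(-1.0), np.float64(-2.2)] gap 0.0229 t 65.675
```

drive_tool(
  plan=[
    {"tx":0,"ty":0.0,"tz":0,"wx":0,"wy":0,"wz":0,"gripper":174},
    {"tx":0,"ty":0,"tz":0,"wx":0,"wy":0,"wz":0,"gripper":174},
    {"tx":0.2,"ty":-0.02,"tz":0,"wx":0,"wy":0,"wz":0,"gripper":174},
    {"tx":0.35,"ty":-0.04,"tz":0,"wx":0,"wy":0,"wz":0,"gripper":174},
    {"tx":0.4,"ty":-0.04,"tz":0,"wx":0,"wy":0,"wz":0,"gripper":174},
  ],
)

```text
t: 66.3
tcp_pos: [0.5826, 0.2567, 0.0816]
tcp_rot: [0.037, 0.706, -0.037, 0.706]
ft_force: [-4.2, 0.5, 3.8]
finger_gap: 0.0278
```

drive_tool(
  plan=[
    {"tx":0.1,"ty":-0.01,"tz":0,"wx":0,"wy":0,"wz":0,"gripper":174},
    {"tx":0.1,"ty":-0.01,"tz":0,"wx":0,"wy":0,"wz":0,"gripper":174},
  ],
)

```text
t: 66.55
tcp_pos: [0.5829, 0.2567, 0.0816]
tcp_rot: [0.036, 0.707, -0.037, 0.705]
ft_force: [-7.5, 0.1, 5.4]
finger_gap: 0.0275
```

drive_tool(
  plan=[
    {"tx":0.1,"ty":-0.01,"tz":0,"wx":0,"wy":0,"wz":0,"gripper":174},
    {"tx":0.1,"ty":-0.01,"tz":0,"wx":0,"wy":0,"wz":0,"gripper":174},
  ],
)

```text
t: 66.8
tcp_pos: [0.5832, 0.2568, 0.0816]
tcp_rot: [0.036, 0.708, -0.037, 0.705]
ft_force: [-12.2, 0.3, 8.1]
finger_gap: 0.0281
```

Seated in hole 3 (12 N stop). I'll centre it, let go, and fetch D.

drive_tool(
  plan=[
    {"tx":-0.4,"ty":0.02,"tz":0,"wx":0,"wy":0,"wz":0,"gripper":174},
    {"tx":-0.67,"ty":0.04,"tz":0,"wx":0,"wy":0,"wz":0,"gripper":200},
    {"tx":-0.67,"ty":0.04,"tz":0,"wx":0,"wy":0,"wz":0,"gripper":255},
    {"tx":-0.67,"ty":0.04,"tz":0,"wx":0,"wy":0,"wz":0,"gripper":255},
  ],
)

```text
t: 67.3
tcp_pos: [0.5782, 0.2567, 0.0815]
tcp_rot: [0.037, 0.706, -0.037, 0.706]
ft_force: [-0.2, 0.4, 0.8]
finger_gap: 0.0233
```

drive_tool(
  plan=[
    {"tx":0,"ty":0,"tz":0,"wx":0,"wy":0,"wz":0,"gripper":100},
    {"tx":0,"ty":0,"tz":0,"wx":0,"wy":0,"wz":0,"gripper":60},
    {"tx":0,"ty":0,"tz":4,"wx":0,"wy":0,"wz":0,"gripper":60},
    {"tx":-4,"ty":0,"tz":9,"wx":0,"wy":0,"wz":0,"gripper":60},
    {"tx":-9,"ty":0,"tz":11,"wx":0,"wy":0,"wz":-0.17,"gripper":60},
  ],
)

```text
t: 67.92
tcp_pos: [0.4881, 0.2567, 0.1938]
tcp_rot: [0.098, 0.699, -0.097, 0.702]
ft_force: [-0.3, 1.3, -0.8]
finger_gap: 0.0673
```

drive_tool(
  plan=[
    {"tx":-5,"ty":0.5,"tz":0,"wx":0,"wy":0,"wz":-0.17,"gripper":60},
    {"tx":-9,"ty":0.5,"tz":0,"wx":0,"wy":0,"wz":-0.35,"gripper":60},
    {"tx":-12.5,"ty":0.5,"tz":0,"wx":0,"wy":0,"wz":-0.53,"gripper":60},
    {"tx":-12.5,"ty":0.5,"tz":0,"wx":0,"wy":0,"wz":-0.7,"gripper":60},
    {"tx":-12.5,"ty":0.5,"tz":0,"wx":0,"wy":0,"wz":-0.7,"gripper":60},
  ],
)

```text
t: 68.55
tcp_pos: [0.3631, 0.2618, 0.1917]
tcp_rot: [0.33, 0.625, -0.33, 0.625]
ft_force: [0.7, -0.4, 0.1]
finger_gap: 0.0673
```

Run:
```python
from h import *
w=dict(st())
for fn in(pinpoint,boxes_of):
  for d in fn("work_mandrel_0_mid","wrist")[:4]: q=atz(w,d["location"],.038);print(np.round(d["location"]),round(d["confidence"],2),q.round(4))
# flange circle: expected
print("exp",proj(w,[.3534,.2775,.014]).round(1),"rad",np.linalg.norm(proj(w,[.3534,.2775,.014])-proj(w,[.3754,.2775,.014])).round(1))
g=cv2.medianBlur(cv2.cvtColor(w["image"],cv2.COLOR_RGB2GRAY),3)
c=cv2.HoughCircles(g,cv2.HOUGH_GRADIENT_ALT,1.2,15,param1=150,param2=.7,minRadius=15,maxRadius=32);print(c)
if c is not None:
  for k in c[0]: q=atz(w,k[:2],.014);print(k.round(1),q.round(4),(100*(q-jaw()[0])).round(2))
```

```text
[0.3633 0.2617 0.1916] jaw -55.6 base [-0.1023  0.2123] r 0.2356 ang 115.73 F [ 0.6 -0.7 -0.1] Fb [np.float64(0.1), np.float64(-0.9)] gap 0.0678 t 68.6
[635.  56.] 0.55 [0.6016 0.1011 0.038 ]
exp [297.3 173.9] rad 22.1
[[[591.6       57.6       26.872828]
  [295.2      175.2       21.929682]
  [464.4      348.        24.038877]
  [421.2      349.2       20.119646]]]
[591.6  57.6  26.9] [0.5929 0.1164 0.014 ] [ 22.95 -14.52 -17.74]
[295.2 175.2  21.9] [0.3511 0.2785 0.014 ] [ -1.23   1.68 -17.74]
[464.4 348.   24. ] [0.2912 0.0059 0.014 ] [ -7.22 -25.58 -17.74]
[421.2 349.2  20.1] [0.2619 0.046  0.014 ] [-10.15 -21.57 -17.74]
```

drive_tool(
  plan=[
    {"tx":-1.15,"ty":1.65,"tz":-5,"wx":0,"wy":0,"wz":0,"gripper":80},
    {"tx":-1.15,"ty":1.65,"tz":-10,"wx":0,"wy":0,"wz":0,"gripper":80},
    {"tx":-1.15,"ty":1.65,"tz":-15.4,"wx":0,"wy":0,"wz":0,"gripper":80},
    {"tx":-1.15,"ty":1.65,"tz":-15.4,"wx":0,"wy":0,"wz":0,"gripper":150},
    {"tx":-1.15,"ty":1.65,"tz":-15.4,"wx":0,"wy":0,"wz":0,"gripper":255},
  ],
)

```text
t: 69.32
tcp_pos: [0.3527, 0.2786, 0.0391]
tcp_rot: [0.331, 0.625, -0.33, 0.626]
ft_force: [0.0, -0.0, 1.0]
finger_gap: 0.0426
```

drive_tool(
  plan=[
    {"tx":0,"ty":0,"tz":0,"wx":0,"wy":0,"wz":0,"gripper":255},
    {"tx":0,"ty":0,"tz":0,"wx":0,"wy":0,"wz":0,"gripper":255},
    {"tx":0,"ty":0,"tz":0,"wx":0,"wy":0,"wz":0,"gripper":255},
    {"tx":0,"ty":0,"tz":0,"wx":0,"wy":0,"wz":0,"gripper":255},
    {"tx":0,"ty":0,"tz":0,"wx":0,"wy":0,"wz":0,"gripper":255},
  ],
)

```text
t: 69.95
tcp_pos: [0.3523, 0.2783, 0.0383]
tcp_rot: [0.331, 0.625, -0.33, 0.625]
ft_force: [0.4, -2.5, 8.2]
finger_gap: 0.0171
```

drive_tool(
  plan=[
    {"tx":0,"ty":0,"tz":3,"wx":0,"wy":0,"wz":0,"gripper":255},
    {"tx":0,"ty":-1,"tz":8,"wx":0,"wy":0,"wz":0,"gripper":255},
    {"tx":1.3,"ty":-6,"tz":9,"wx":0,"wy":0,"wz":0,"gripper":255},
    {"tx":2.8,"ty":-12,"tz":9,"wx":0,"wy":0,"wz":0,"gripper":255},
    {"tx":4.2,"ty":-18,"tz":9,"wx":0,"wy":0,"wz":0,"gripper":255},
  ],
)

```text
t: 70.58
tcp_pos: [0.3935, 0.0966, 0.1276]
tcp_rot: [0.331, 0.625, -0.33, 0.625]
ft_force: [0.8, 0.4, -3.0]
finger_gap: 0.0169
```

drive_tool(
  plan=[
    {"tx":1.45,"ty":-6.2,"tz":0,"wx":0,"wy":0,"wz":0,"gripper":255},
    {"tx":1.45,"ty":-6.2,"tz":-4,"wx":0,"wy":0,"wz":0,"gripper":255},
    {"tx":1.45,"ty":-6.2,"tz":-7.6,"wx":0,"wy":0,"wz":0,"gripper":255},
    {"tx":1.45,"ty":-6.2,"tz":-7.6,"wx":0,"wy":0,"wz":0,"gripper":255},
  ],
)

```text
t: 71.08
tcp_pos: [0.4065, 0.0364, 0.05]
tcp_rot: [0.33, 0.627, -0.331, 0.623]
ft_force: [0.6, 0.5, -2.8]
finger_gap: 0.0173
```

Run:
```python
from h import *
w=dict(st())
print(100*(np.r_[toworld(-.19,-.0004),.0513]-jaw()[0]))
g=cv2.cvtColor(w["image"],cv2.COLOR_RGB2GRAY)
for r in (10,25,35,200,210,220,230): print(r,g[r,270:370:3])
```

```text
[0.4077 0.0364 0.0514] jaw -55.8 base [-0.1912  0.0005] r 0.1912 ang 179.85 F [-0.1  0.9 -1.7] Fb [np.float64(0.4), np.float64(0.8)] gap 0.017 t 71.125
[ 0.14552551 -0.0098737  -0.01342617]
10 [201 201 202 203 205 206 201  86  83  89 119 117 117 116 116 117 116 116
 116 115 116 115 113 112 113 116 116 122 206 206 204 201 202 198]
25 [203 202 203 204 207 205 203  87  88  87 121 119 120 121 119 117 116 117
 118 117 116 117 116 117 118 118 116 147 209 207 206 202 202 200]
35 [205 202 204 205 208 207 204 104  87 102 119 118 119 121 121 122 120 119
 120 118 117 115 117 119 118 116 115 162 208 208 206 204 203 200]
200 [ 53  52  51  52  54  52  56  70  74 113 119 132 139 138 140 137 142 140
 140 139 139 122 107  81  79  58  55  58  56  59  55  54  56  56]
210 [ 50  48  50  50  55 107 134 135 138 140 139 139 137 138 141 137 138 138
 136 141 138 138 140 139 140 141 119  72  54  57  57  57  53  57]
220 [ 51  48  52  90 137 137 135 135 136 136 134 138 138  96  74  71  75  75
 110 137 137 139 140 138 137 137 139 140 111  53  53  54  52  56]
230 [ 55  53  53 120 135 137 135 136 135 135 128  70  71  72  71  73  74  75
  74  72  73 119 135 134 138 136 136 136 136  75  53  55  52  53]
```

Slot mid is at column 321 and foot at 317, the same as for mandrel B. I'll make the same small correction and slide in.

drive_tool(
  plan=[
    {"tx":0.15,"ty":-0.03,"tz":0,"wx":0,"wy":0,"wz":0,"gripper":255},
    {"tx":1.81,"ty":1.08,"tz":0,"wx":0,"wy":0,"wz":0,"gripper":255},
    {"tx":3.47,"ty":2.2,"tz":0,"wx":0,"wy":0,"wz":0,"gripper":255},
    {"tx":5.13,"ty":3.31,"tz":0,"wx":0,"wy":0,"wz":0,"gripper":255},
    {"tx":5.13,"ty":3.31,"tz":0,"wx":0,"wy":0,"wz":0,"gripper":255},
  ],
)

```text
t: 71.75
tcp_pos: [0.4605, 0.07, 0.0526]
tcp_rot: [0.331, 0.624, -0.33, 0.626]
ft_force: [-1.0, 2.1, -2.9]
finger_gap: 0.017
```

drive_tool(
  plan=[
    {"tx":1.4,"ty":0.94,"tz":0,"wx":0,"wy":0,"wz":0,"gripper":255},
    {"tx":2.8,"ty":1.88,"tz":0,"wx":0,"wy":0,"wz":0,"gripper":255},
    {"tx":4.0,"ty":2.7,"tz":0,"wx":0,"wy":0,"wz":0,"gripper":255},
    {"tx":4.85,"ty":3.25,"tz":0,"wx":0,"wy":0,"wz":0,"gripper":255},
    {"tx":4.85,"ty":3.25,"tz":0,"wx":0,"wy":0,"wz":0,"gripper":255},
  ],
)

```text
t: 72.38
tcp_pos: [0.5076, 0.1016, 0.0515]
tcp_rot: [0.33, 0.625, -0.331, 0.625]
ft_force: [-0.1, -0.6, -3.4]
finger_gap: 0.0169
```

```bash
python3 -c "
from h import *
st()"
```

```text
[0.5076 0.1015 0.0515] jaw -55.8 base [-0.0719 -0.0011] r 0.0719 ang -179.09 F [-0.6 -0.5 -4.1] Fb [np.float64(-0.7), np.float64(-0.1)] gap 0.0171 t 72.425
```

drive_tool(
  plan=[
    {"tx":0,"ty":0,"tz":-0.13,"wx":0,"wy":0,"wz":0,"gripper":255},
    {"tx":0,"ty":0,"tz":-0.13,"wx":0,"wy":0,"wz":0,"gripper":140},
    {"tx":0,"ty":0,"tz":-0.13,"wx":0,"wy":0,"wz":0,"gripper":140},
    {"tx":0,"ty":0,"tz":3,"wx":0,"wy":0,"wz":0,"gripper":130},
    {"tx":0,"ty":0,"tz":8,"wx":0,"wy":0,"wz":0,"gripper":100},
  ],
)

```text
t: 73.05
tcp_pos: [0.5073, 0.1018, 0.1316]
tcp_rot: [0.33, 0.626, -0.331, 0.624]
ft_force: [0.5, 0.8, -0.5]
finger_gap: 0.0511
```

drive_tool(
  plan=[
    {"tx":-4,"ty":-3,"tz":3,"wx":0,"wy":0,"wz":0,"gripper":60},
    {"tx":-8,"ty":-6,"tz":5,"wx":0,"wy":0,"wz":0,"gripper":60},
    {"tx":-8,"ty":-6,"tz":5,"wx":0,"wy":0,"wz":0,"gripper":60},
  ],
)

```text
t: 73.42
tcp_pos: [0.4272, 0.0408, 0.1831]
tcp_rot: [0.332, 0.623, -0.331, 0.626]
ft_force: [0.8, -0.1, 0.1]
finger_gap: 0.0672
```

```bash
cat > slots.py <<'E'
from h import *
def ck(n,f,turn):
  g=cv2.cvtColor(f["image"],cv2.COLOR_RGB2GRAY).astype(float)
  for k in(1,2,3,4):
    a=Y+np.radians(180-50*k+turn);u=np.array([np.cos(a),np.sin(a)])
    # profile of gray along slot centreline at floor height: empty floor is uniform
    row=[]
    for r in np.arange(.05,.1,.005):
      p=proj(f,np.r_[C+u*r,.026]);
      row.append(int(g[int(p[1]+.5),int(p[0]+.5)]) if 0<=p[1]<399 and 0<=p[0]<639 else -1)
    print(n,"slot",k,"floor r50..95",row)
E
python3 - <<'E'
from slots import *
w=dict(st());chk(w)
for n,f in(("wrist",w),("top",grab_frame("top")),("side",grab_frame("side"))):
  ck(n,f,150)
  for fn in(pinpoint,boxes_of):
    for d in fn("work_mandrel_0_mid",n)[:6]: q=atz(f,d["location"],.05);b=tobase(q);print(n,np.round(d["location"]),round(d["confidence"],2),b.round(3),np.linalg.norm(b).round(3),"deg",np.degrees(np.arctan2(b[1],b[0])).round())
E
```

```text
[0.428  0.0414 0.1824] jaw -55.9 base [-0.1715 -0.0067] r 0.1716 ang -177.76 F [ 0.7  0.1 -0.8] Fb [np.float64(0.6), np.float64(-0.4)] gap 0.0677 t 73.475
x -0.060 px [306.  34.] [208 131 131 133 131 133 141 142 142 148 148 148 149 152 151 154]
x -0.066 px [306.  44.] [214 209 208 213 194 182 212 200 153 156 208 214 201 212 212 209]
x -0.072 px [306.  54.] [213 211 209 213 201 213 164 212 214 211 213 108 203 214 211 211]
x -0.078 px [306.  63.] [213 211 211 214 162 216 106 173 208 202 103 104 128 215 211 210]
x -0.084 px [306.  72.] [214 213 210 213 170 215 214  96  96  98 101 154 160 215 211 211]
x -0.090 px [306.  82.] [215 212 210 214 180 215 215 216 216 216 203 213 178 215 211 212]
x -0.096 px [306.  91.] [215 212 210 214 181 108 125 178 196 204 169 111 166 215 210 211]
x -0.102 px [306. 100.] [217 102 118 166 166 167 165 165 166 164 164 165 165 160 162 139]
x -0.108 px [306. 109.] [171 189 169 169 168 169 166 166 168 169 169 170 170 170 169 198]
x -0.114 px [306. 118.] [130 204 167 167 167 168 168 168 169 168 169 167 168 168 167 207]
x -0.120 px [306. 126.] [210 174 142 163 165 
[... 1036 characters left out ...]
p slot 4 floor r50..95 [220, 221, 220, 221, 221, 220, 222, 220, 220, 219]
top [294. 172.] 0.63 [ 0.017 -0.062] 0.065 deg -74.0
top [296. 172.] 0.43 [ 0.013 -0.064] 0.065 deg -78.0
top [264. 178.] 0.32 [0.044 0.01 ] 0.045 deg 13.0
side slot 1 floor r50..95 [212, 255, 255, 208, 106, 108, 132, 255, 255, 246]
side slot 2 floor r50..95 [253, 254, 254, 248, 109, 115, 107, 173, 254, 194]
side slot 3 floor r50..95 [255, 252, 255, 251, 105, 117, 114, 113, 110, 115]
side slot 4 floor r50..95 [253, 253, 255, 138, 106, 111, 101, 168, 254, 227]
side [315. 254.] 0.44 [ 0.017 -0.073] 0.074 deg -77.0
side [319. 236.] 0.21 [-0.03  -0.056] 0.064 deg -118.0
side [316. 254.] 0.65 [ 0.017 -0.071] 0.073 deg -77.0
```

All four slots now show a stem between bright flange edges, and the apron is clear. Back to the knob with the jaws at 24° (tangential at hole 0, camera facing away from the pipe), then a swing of 150° back.

drive_tool(
  plan=[
    {"tx":2,"ty":4,"tz":0,"wx":0,"wy":0,"wz":0.17,"gripper":60},
    {"tx":5,"ty":9,"tz":0,"wx":0,"wy":0,"wz":0.35,"gripper":60},
    {"tx":8,"ty":13,"tz":0,"wx":0,"wy":0,"wz":0.53,"gripper":60},
    {"tx":12,"ty":17,"tz":0,"wx":0,"wy":0,"wz":0.71,"gripper":60},
    {"tx":15,"ty":21.55,"tz":0,"wx":0,"wy":0,"wz":0.89,"gripper":60},
  ],
)

```text
t: 74.5
tcp_pos: [0.5791, 0.2588, 0.1809]
tcp_rot: [0.027, 0.707, -0.028, 0.707]
ft_force: [0.6, 0.0, -0.4]
finger_gap: 0.0673
```

drive_tool(
  plan=[
    {"tx":0,"ty":0,"tz":-1,"wx":0,"wy":0,"wz":0.17,"gripper":60},
    {"tx":0,"ty":0,"tz":-2,"wx":0,"wy":0,"wz":0.35,"gripper":60},
    {"tx":0,"ty":0,"tz":-3,"wx":0,"wy":0,"wz":0.5,"gripper":60},
    {"tx":0,"ty":0,"tz":-3,"wx":0,"wy":0,"wz":0.5,"gripper":60},
  ],
)

```text
t: 75.0
tcp_pos: [0.5775, 0.2575, 0.1504]
tcp_rot: [-0.146, 0.693, 0.146, 0.691]
ft_force: [-0.3, 0.4, 0.4]
finger_gap: 0.0671
```

Run:
```python
from h import *
w=st();print(100*(np.array([.5782,.2572,.0665])-jaw()[0]))
ft=grab_frame("top");fs=grab_frame("side")
for n,f in(("top",ft),("side",fs)):
  g=cv2.cvtColor(f["image"],cv2.COLOR_RGB2GRAY)
print(get_obs()["joints"].round(2))
```

```text
[0.5778 0.2575 0.1511] jaw 23.7 base [0.0734 0.0891] r 0.1154 ang 50.51 F [ 0.3 -0.7  0.8] Fb [np.float64(-0.1), np.float64(-0.8)] gap 0.0672 t 75.05
[ 0.03650468 -0.02832367 -8.46005253]
[ 0.23  0.62  1.26  0.    1.26 -0.18]
```

drive_tool(
  plan=[
    {"tx":0.04,"ty":-0.03,"tz":-5,"wx":0,"wy":0,"wz":0,"gripper":80},
    {"tx":0.04,"ty":-0.03,"tz":-8.45,"wx":0,"wy":0,"wz":0,"gripper":120},
    {"tx":0.04,"ty":-0.03,"tz":-8.45,"wx":0,"wy":0,"wz":0,"gripper":150},
    {"tx":0.04,"ty":-0.03,"tz":-8.45,"wx":0,"wy":0,"wz":0,"gripper":255},
    {"tx":0.04,"ty":-0.03,"tz":-8.45,"wx":0,"wy":0,"wz":0,"gripper":255},
  ],
)

```text
t: 75.78
tcp_pos: [0.5791, 0.2572, 0.0689]
tcp_rot: [-0.146, 0.691, 0.146, 0.693]
ft_force: [4.0, -1.9, 3.5]
finger_gap: 0.023
```

drive_tool(
  plan=[
    {"tx":0,"ty":0,"tz":0,"wx":0,"wy":0,"wz":0,"gripper":255},
    {"tx":0,"ty":0,"tz":0,"wx":0,"wy":0,"wz":0,"gripper":255},
    {"tx":0,"ty":0,"tz":0.7,"wx":0,"wy":0,"wz":0,"gripper":255},
    {"tx":0,"ty":0,"tz":1.4,"wx":0,"wy":0,"wz":0,"gripper":255},
    {"tx":0,"ty":0,"tz":1.4,"wx":0,"wy":0,"wz":0,"gripper":255},
  ],
)

```text
t: 76.4
tcp_pos: [0.578, 0.2571, 0.0808]
tcp_rot: [-0.146, 0.692, 0.146, 0.692]
ft_force: [1.8, 2.4, -10.4]
finger_gap: 0.0231
```

drive_tool(
  plan=[
    {"tx":1.967,"ty":-0.386,"tz":0,"wx":0,"wy":0,"wz":0,"gripper":255},
    {"tx":3.837,"ty":-1.108,"tz":0,"wx":0,"wy":0,"wz":0,"gripper":255},
    {"tx":5.554,"ty":-2.143,"tz":0,"wx":0,"wy":0,"wz":0,"gripper":255},
    {"tx":7.064,"ty":-3.461,"tz":0,"wx":0,"wy":0,"wz":0,"gripper":255},
    {"tx":8.323,"ty":-5.021,"tz":0,"wx":0,"wy":0,"wz":0,"gripper":255},
  ],
)

```text
t: 77.03
tcp_pos: [0.6617, 0.2068, 0.0801]
tcp_rot: [-0.146, 0.692, 0.147, 0.691]
ft_force: [-1.5, 3.5, -8.9]
finger_gap: 0.0231
```

```bash
python3 -c "
from h import *
st()"
```

```text
[0.6634 0.2039 0.0803] jaw 23.8 base [ 0.1145 -0.0031] r 0.1146 ang -1.53 F [ 5.   1.6 -9. ] Fb [np.float64(5.0), np.float64(-1.5)] gap 0.0233 t 77.075
```

drive_tool(
  plan=[
    {"tx":0.969,"ty":-1.755,"tz":0,"wx":0,"wy":0,"wz":0,"gripper":255},
    {"tx":1.618,"ty":-3.651,"tz":0,"wx":0,"wy":0,"wz":0,"gripper":255},
    {"tx":1.928,"ty":-5.632,"tz":0,"wx":0,"wy":0,"wz":0,"gripper":255},
    {"tx":1.89,"ty":-7.636,"tz":0,"wx":0,"wy":0,"wz":0,"gripper":255},
    {"tx":1.504,"ty":-9.603,"tz":0,"wx":0,"wy":0,"wz":0,"gripper":255},
  ],
)

```text
t: 77.7
tcp_pos: [0.6762, 0.1092, 0.0809]
tcp_rot: [-0.146, 0.692, 0.146, 0.692]
ft_force: [0.1, 2.3, -10.0]
finger_gap: 0.0233
```

drive_tool(
  plan=[
    {"tx":0,"ty":0,"tz":0,"wx":0,"wy":0,"wz":0,"gripper":255},
    {"tx":0,"ty":0,"tz":0,"wx":0,"wy":0,"wz":0,"gripper":255},
  ],
)

```text
t: 77.95
tcp_pos: [0.6765, 0.1105, 0.0811]
tcp_rot: [-0.146, 0.692, 0.146, 0.692]
ft_force: [0.6, -0.9, -9.5]
finger_gap: 0.0234
```

```bash
python3 -c "
from h import *
st()"
```

```text
[0.6766 0.1109 0.0811] jaw 23.9 base [ 0.0736 -0.0877] r 0.1145 ang -50.0 F [ 1.6 -2.  -9.7] Fb [np.float64(0.2), np.float64(-2.6)] gap 0.0227 t 78.0
```

drive_tool(
  plan=[
    {"tx":-0.722,"ty":-1.87,"tz":0,"wx":0,"wy":0,"wz":0,"gripper":255},
    {"tx":-1.72,"ty":-3.68,"tz":0,"wx":-0.046,"wy":-0.02,"wz":0,"gripper":255},
    {"tx":-3.0,"ty":-5.27,"tz":0,"wx":-0.091,"wy":-0.04,"wz":0,"gripper":255},
    {"tx":-4.52,"ty":-6.62,"tz":0,"wx":-0.146,"wy":-0.065,"wz":0,"gripper":255},
    {"tx":-4.52,"ty":-6.62,"tz":0,"wx":-0.146,"wy":-0.065,"wz":0,"gripper":255},
  ],
)

```text
t: 78.62
tcp_pos: [0.6306, 0.0451, 0.0812]
tcp_rot: [-0.201, 0.678, 0.091, 0.701]
ft_force: [-1.3, -0.1, -9.4]
finger_gap: 0.0233
```

```bash
cat >> h.py <<'E'
def gp():
    o=get_obs();r=R.from_quat(o["tcp_rot"]).as_matrix();g=o["tcp_pos"]-.019*r[:,0];b=tobase(g);print("grasp",g.round(4),"r",np.linalg.norm(b).round(4),"ang",np.degrees(np.arctan2(b[1],b[0])).round(2),"toolx",r[:,0].round(3));return g
E
python3 -c "
from h import *
st();gp()"
```

```text
[0.6312 0.0454 0.0812] jaw 23.9 base [-0.0006 -0.1167] r 0.1167 ang -90.29 F [-1.9  1.  -9.5] Fb [np.float64(-1.0), np.float64(1.9)] gap 0.0234 t 78.675
grasp [0.63   0.0482 0.1   ] r 0.1137 ang -90.04 toolx [ 0.064 -0.144 -0.988]
```

drive_tool(
  plan=[
    {"tx":-0.856,"ty":-0.523,"tz":0,"wx":0,"wy":0,"wz":0,"gripper":255},
    {"tx":-1.4,"ty":-0.8,"tz":0,"wx":0,"wy":0,"wz":0,"gripper":255},
    {"tx":-1.755,"ty":-0.969,"tz":0,"wx":0,"wy":0,"wz":0,"gripper":255},
    {"tx":-1.755,"ty":-0.969,"tz":0,"wx":0,"wy":0,"wz":0,"gripper":255},
  ],
)

```text
t: 79.18
tcp_pos: [0.613, 0.0352, 0.0807]
tcp_rot: [-0.2, 0.678, 0.091, 0.701]
ft_force: [-3.7, 4.1, -9.3]
finger_gap: 0.0231
```

```bash
python3 -c "
from h import *
st();gp()"
```

```text
[0.6131 0.0352 0.0807] jaw 23.8 base [-0.0213 -0.115 ] r 0.117 ang -100.5 F [ -3.8   4.7 -10.2] Fb [np.float64(-0.6), np.float64(6.0)] gap 0.0228 t 79.225
grasp [0.6119 0.038  0.0995] r 0.114 ang -100.51 toolx [ 0.063 -0.144 -0.988]
```

drive_tool(
  plan=[
    {"tx":0.05,"ty":0.02,"tz":0,"wx":0,"wy":0,"wz":0,"gripper":255},
    {"tx":0.05,"ty":0.02,"tz":0,"wx":0,"wy":0,"wz":0,"gripper":174},
    {"tx":0.05,"ty":0.02,"tz":0,"wx":0,"wy":0,"wz":0,"gripper":174},
    {"tx":0.25,"ty":0.11,"tz":0,"wx":0,"wy":0,"wz":0,"gripper":174},
    {"tx":0.37,"ty":0.16,"tz":0,"wx":0,"wy":0,"wz":0,"gripper":174},
  ],
)

```text
t: 79.85
tcp_pos: [0.6175, 0.0361, 0.0815]
tcp_rot: [-0.201, 0.678, 0.09, 0.701]
ft_force: [-6.8, -3.6, 4.8]
finger_gap: 0.0281
```

drive_tool(
  plan=[
    {"tx":0.09,"ty":0.04,"tz":0,"wx":0,"wy":0,"wz":0,"gripper":174},
    {"tx":0.09,"ty":0.04,"tz":0,"wx":0,"wy":0,"wz":0,"gripper":174},
  ],
)

```text
t: 80.1
tcp_pos: [0.6176, 0.0362, 0.0814]
tcp_rot: [-0.201, 0.679, 0.09, 0.7]
ft_force: [-9.6, -3.4, 7.9]
finger_gap: 0.0278
```

drive_tool(
  plan=[
    {"tx":0.09,"ty":0.04,"tz":0,"wx":0,"wy":0,"wz":0,"gripper":174},
    {"tx":0.09,"ty":0.04,"tz":0,"wx":0,"wy":0,"wz":0,"gripper":174},
  ],
)

```text
t: 80.35
tcp_pos: [0.6179, 0.0363, 0.0814]
tcp_rot: [-0.201, 0.68, 0.09, 0.7]
ft_force: [-13.0, -6.1, 9.0]
finger_gap: 0.0284
```

```bash
python3 -c "
from h import *
st();gp()"
```

```text
[0.6179 0.0363 0.0814] jaw 23.8 base [-0.0167 -0.1169] r 0.118 ang -98.14 F [-12.3  -5.3  10.9] Fb [np.float64(-13.2), np.float64(2.4)] gap 0.028 t 80.4
grasp [0.6168 0.0391 0.1002] r 0.115 ang -98.05 toolx [ 0.06  -0.147 -0.987]
```

Hard stop in the + direction. Now I'll check the other side, then centre.

drive_tool(
  plan=[
    {"tx":-0.3,"ty":-0.13,"tz":0,"wx":0,"wy":0,"wz":0,"gripper":174},
    {"tx":-0.6,"ty":-0.26,"tz":0,"wx":0,"wy":0,"wz":0,"gripper":174},
    {"tx":-0.85,"ty":-0.38,"tz":0,"wx":0,"wy":0,"wz":0,"gripper":174},
    {"tx":-0.95,"ty":-0.42,"tz":0,"wx":0,"wy":0,"wz":0,"gripper":174},
    {"tx":-0.95,"ty":-0.42,"tz":0,"wx":0,"wy":0,"wz":0,"gripper":174},
  ],
)

```text
t: 81.03
tcp_pos: [0.6104, 0.0333, 0.0811]
tcp_rot: [-0.201, 0.677, 0.091, 0.702]
ft_force: [4.6, 2.1, -1.3]
finger_gap: 0.028
```

```bash
python3 -c "
from h import *
st();gp()"
```

```text
[0.6104 0.0333 0.0811] jaw 23.9 base [-0.0247 -0.1151] r 0.1177 ang -102.08 F [ 5.   2.1 -0.4] Fb [np.float64(5.3), np.float64(-1.0)] gap 0.0279 t 81.075
grasp [0.6091 0.036  0.0999] r 0.1147 ang -102.16 toolx [ 0.066 -0.145 -0.987]
```

Stops at about -99.3° and -100.9°, so the pin is in hole 0. I'll centre, release and back off.

drive_tool(
  plan=[
    {"tx":0.25,"ty":0.11,"tz":0,"wx":0,"wy":0,"wz":0,"gripper":174},
    {"tx":0.43,"ty":0.19,"tz":0,"wx":0,"wy":0,"wz":0,"gripper":200},
    {"tx":0.43,"ty":0.19,"tz":0,"wx":0,"wy":0,"wz":0,"gripper":255},
    {"tx":0.43,"ty":0.19,"tz":0,"wx":0,"wy":0,"wz":0,"gripper":255},
  ],
)

```text
t: 81.58
tcp_pos: [0.614, 0.035, 0.0809]
tcp_rot: [-0.201, 0.678, 0.091, 0.701]
ft_force: [-0.4, -0.1, -0.7]
finger_gap: 0.0232
```

```bash
python3 -c "
from h import *
st();gp()"
```

```text
[0.614  0.035  0.0809] jaw 23.9 base [-0.0207 -0.1158] r 0.1176 ang -100.12 F [-0.2 -0.2 -0.7] Fb [np.float64(-0.3), np.float64(-0.1)] gap 0.0231 t 81.625
grasp [0.6128 0.0378 0.0996] r 0.1146 ang -100.12 toolx [ 0.064 -0.145 -0.987]
```

drive_tool(
  plan=[
    {"tx":0,"ty":0,"tz":0,"wx":0,"wy":0,"wz":0,"gripper":100},
    {"tx":0,"ty":0,"tz":0,"wx":0,"wy":0,"wz":0,"gripper":60},
    {"tx":0,"ty":0,"tz":0,"wx":0,"wy":0,"wz":0,"gripper":60},
    {"tx":-0.3,"ty":0.6,"tz":4,"wx":0,"wy":0,"wz":0,"gripper":60},
    {"tx":-2,"ty":2.5,"tz":8,"wx":0,"wy":0,"wz":0,"gripper":60},
  ],
)

```text
t: 82.25
tcp_pos: [0.5941, 0.0596, 0.1617]
tcp_rot: [-0.2, 0.678, 0.09, 0.701]
ft_force: [-0.1, 0.6, -0.1]
finger_gap: 0.0675
```

drive_tool(
  plan=[
    {"tx":-5,"ty":1,"tz":3,"wx":0.073,"wy":0.03,"wz":0,"gripper":60},
    {"tx":-10,"ty":2,"tz":6,"wx":0.146,"wy":0.065,"wz":0,"gripper":60},
    {"tx":-15,"ty":3,"tz":10,"wx":0.146,"wy":0.065,"wz":0,"gripper":60},
    {"tx":-20,"ty":3,"tz":14,"wx":0.146,"wy":0.065,"wz":0,"gripper":60},
    {"tx":-22,"ty":3,"tz":16,"wx":0.146,"wy":0.065,"wz":0,"gripper":60},
  ],
)

```text
t: 82.88
tcp_pos: [0.3724, 0.0902, 0.323]
tcp_rot: [-0.147, 0.691, 0.146, 0.693]
ft_force: [0.3, -0.9, -0.2]
finger_gap: 0.0676
```

Run:
```python
from slots import *
w=st()
ft,fs=grab_frame("top"),grab_frame("side")
for n,f in(("wrist",w),("top",ft),("side",fs)):
  ck(n,f,0)
  for q,z in(("work_mandrel_0_mid",.05),("knob_grip",.084)):
    for d in pinpoint(q,n)[:5]: p=atz(f,d["location"],z);b=tobase(p);print(n,q,np.round(d["location"]),round(d["confidence"],2),b.round(3),np.linalg.norm(b).round(3),"deg",np.degrees(np.arctan2(b[1],b[0])).round(1))
  for q in("jar","tape","vblock"):
    for d in pinpoint(q,n)[:1]: print(n,q,round(d["confidence"],2),atz(f,d["location"],0).round(3))
# loose grey mandrels on the bench? brightness at old spots
for nm,p in dict(A=(.429,-.1),B=(.421,-.204),C=(.53,-.211),D=(.352,.278),gate=toworld(-.14,0)).items():
  print(nm,[cv2.cvtColor(f["image"],6+1)[tuple(np.int32(proj(f,np.r_[p,.012])[::-1].round()))] if 0 else f["image"][tuple(np.int32(proj(f,np.r_[p,.012])[::-1].round()))].tolist() for f in(ft,fs)])
```

```text
[0.3719 0.0903 0.3253] jaw 23.9 base [-0.1908  0.0652] r 0.2016 ang 161.13 F [0.1 0.3 4.3] Fb [np.float64(0.3), np.float64(0.2)] gap 0.0675 t 82.925
wrist slot 1 floor r50..95 [111, 119, 109, 105, 106, 104, 120, 211, 218, 185]
wrist slot 2 floor r50..95 [135, 216, 160, 109, 103, 105, 114, 216, 216, 161]
wrist slot 3 floor r50..95 [208, 211, 152, 103, 100, 102, 107, 151, 214, 111]
wrist slot 4 floor r50..95 [207, 208, 210, 122, 99, 100, 102, 99, 102, 105]
wrist work_mandrel_0_mid [432. 144.] 0.59 [-0.044  0.057] 0.073 deg 127.7
wrist knob_grip [474. 280.] 0.6 [-0.016 -0.12 ] 0.121 deg -97.7
wrist knob_grip [469. 183.] 0.31 [-0.016  0.01 ] 0.018 deg 148.4
wrist jar 0.57 [0.675 0.371 0.   ]
wrist tape 0.19 [ 0.675  0.371 -0.   ]
wrist vblock 0.58 [0.553 0.37  0.   ]
top slot 1 floor r50..95 [91, 92, 94, 92, 109, 142, 154, 165, 179, 185]
top slot 2 floor r50..95 [101, 77, 87, 85, 90, 89, 86, 85, 86, 89]
top slot 3 floor r50..95 [233, 236, 199, 108, 90, 92, 86, 90, 108, 126]
top slot 4 floor r50..95 [234, 236, 237, 238, 90, 85, 85, 86, 93, 215]
top knob_grip [322. 167.] 0.63 [-0.021 -0.121] 0.123 deg -99.7
top jar 0.7 [0.676 0.376 0.   ]
top vblock 0.65 [0.568 0.377 0.   ]
side slot 1 floor r50..95 [255, 255, 255, 114, 115, 122, 121, 115, 156, 167]
side slot 2 floor r50..95 [255, 254, 172, 103, 115, 114, 255, 255, 255, 112]
side slot 3 floor r50..95 [238, 255, 239, 111, 115, 117, 249, 255, 255, 249]
side slot 4 floor r50..95 [255, 170, 134, 119, 116, 117, 144, 255, 255, 255]
side work_mandrel_0_mid [364. 228.] 0.62 [-0.039  0.06 ] 0.072 deg 122.9
side knob_grip [295. 233.] 0.41 [-0.03  -0.115] 0.119 deg -104.8
side jar 0.79 [0.676 0.366 0.   ]
side tape 0.77 [0.431 0.346 0.   ]
side vblock 0.98 [0.552 0.373 0.   ]
A [[119, 111, 100], [165, 160, 144]]
B [[103, 95, 87], [133, 126, 113]]
C [[105, 97, 91], [251, 251, 248]]
D [[228, 223, 207], [143, 137, 125]]
gate [[219, 212, 194], [131, 146, 147]]
```

Run:
```python
from h import *
ft,fs,w=grab_frame("top"),grab_frame("side"),grab_frame("wrist")
L={n:pinpoint("knob_grip",n)[:1] for n in("top","side","wrist")}
F=dict(top=ft,side=fs,wrist=w)
for a,b in(("top","side"),("top","wrist"),("side","wrist")):
  if L[a] and L[b]: print(a,b,tri(F[a],L[a][0]["location"],F[b],L[b][0]["location"]))
print(close_job())
```

```text
top side (array([0.61099894, 0.04077799, 0.0908208 ]), np.float64(0.0020261602211289454))
top wrist (array([0.60934529, 0.03990266, 0.0981953 ]), np.float64(0.00054689635558185))
side wrist (array([0.61191969, 0.04084428, 0.09446018]), np.float64(0.0035936613372363263))
the job is handed in; nothing more can be done
None
```

I loaded all four grey mandrels, one to each slot, turned the carousel back to hole 0 (blank side at the gate) and handed the job in at about 83 s. One last check disagreed on whether the plunger is fully down.

- **Knocked-out mandrel:** The third mandrel was loaded into slot 3 but later stood tilted in the gate, probably the announced knock. I lifted it out, stood it on the bench in front of the gate, regripped it and loaded it into slot 4. I then turned back to hole 3 and loaded the last mandrel there.
- **Slots:** Before the turn back, brightness profiles along the slots in the wrist and side pictures showed a stem and flange in all four. After it, they still fitted stems in all four, though the outer flange edge of slot 1 did not show clearly from the side. The networks confirmed slot 1 at about 72 to 73 mm from the axis.
- **Plunger at hole 0:** The knob hit a firm stop on both sides, at about -99.3° and -100.9° (13 N and 5 N), and was centred at -100.1°. That fits a pin in its hole.
- **Check that disagreed:** Locating the knob from the three cameras put it at z = 91 to 98 mm. It should be 84 mm with the pin home and 94 mm if the pin rides on the ring. I trusted the two-sided stop, because the network points are a little off, and did not settle it before handing in.
- **Other things on the bench:** The jar, tape and V block read within about 1 to 2 cm of their first positions. I saw no contact with them or with the orange and red look-alikes. The robot was clear of everything at the end.

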